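Load the pocket wagon and send it to the departure track

TASK

Load the wagon standing on the model railway's traverser: set every metal drum upright in a round pocket and every crate upright in a square pocket, one to a pocket, right down on the floor. With the whole load aboard, crank the hand wheel until the traverser's rails line up with the open departure track (not the siding with the buffer stop), and only then push the signal lever fully over, away from the robot. Leave the wagon loaded and do not disturb the rest of the scenery.

Things in the scene. Friction and masses are not known exactly. Their poses are not given: they have to be found in the camera images.
- drum0: Bare metal drum, a plain upright cylinder 40 mm in diameter (with two slight ribs) and 60 mm tall, about 120 g, weighted at the foot so that it stays upright when knocked, standing among the scenery; may be absent. Origin: centre of its underside; z up its axis.
- drum1: Bare metal drum, a plain upright cylinder 40 mm in diameter (with two slight ribs) and 60 mm tall, about 120 g, weighted at the foot so that it stays upright when knocked, standing among the scenery; may be absent. Origin: centre of its underside; z up its axis.
- drum2: Bare metal drum, a plain upright cylinder 40 mm in diameter (with two slight ribs) and 60 mm tall, about 120 g, weighted at the foot so that it stays upright when knocked, standing among the scenery; may be absent. Origin: centre of its underside; z up its axis.
- crate0: Square wooden packing crate 40 x 40 mm and 60 mm tall, about 120 g, weighted at the foot so that it stays upright when knocked, standing among the scenery; may be absent. Origin: centre of its underside; z up, x and y square to its sides.
- crate1: Square wooden packing crate 40 x 40 mm and 60 mm tall, about 120 g, weighted at the foot so that it stays upright when knocked, standing among the scenery; may be absent. Origin: centre of its underside; z up, x and y square to its sides.
- pocket0 (a point): Round pocket 46 mm in diameter, 18 mm deep, 2 mm chamfer, in the bed of the wagon (292 x 66 mm, fixed on the traverser and moving with it). The point: centre of the mouth, 82 mm above the table; x along the wagon, away from the robot, y across, z up. Five pockets in one row, 56 mm apart, pocket0 nearest the robot; 0-2 round, 3-4 square.
- pocket1 (a point): Round pocket 46 mm in diameter, 18 mm deep, 2 mm chamfer, in the bed of the wagon (292 x 66 mm, fixed on the traverser and moving with it). The point: centre of the mouth, 82 mm above the table; x along the wagon, away from the robot, y across, z up. Five pockets in one row, 56 mm apart, pocket0 nearest the robot; 0-2 round, 3-4 square.
- pocket2 (a point): Round pocket 46 mm in diameter, 18 mm deep, 2 mm chamfer, in the bed of the wagon (292 x 66 mm, fixed on the traverser and moving with it). The point: centre of the mouth, 82 mm above the table; x along the wagon, away from the robot, y across, z up. Five pockets in one row, 56 mm apart, pocket0 nearest the robot; 0-2 round, 3-4 square.
- pocket3 (a point): Square pocket 46 x 46 mm, sides along x and y of this point, 18 mm deep, 2 mm chamfer, in the bed of the wagon (292 x 66 mm, fixed on the traverser and moving with it). The point: centre of the mouth, 82 mm above the table; x along the wagon, away from the robot, y across, z up. Five pockets in one row, 56 mm apart, pocket0 nearest the robot; 0-2 round, 3-4 square.
- pocket4 (a point): Square pocket 46 x 46 mm, sides along x and y of this point, 18 mm deep, 2 mm chamfer, in the bed of the wagon (292 x 66 mm, fixed on the traverser and moving with it). The point: centre of the mouth, 82 mm above the table; x along the wagon, away from the robot, y across, z up. Five pockets in one row, 56 mm apart, pocket0 nearest the robot; 0-2 round, 3-4 square.
- deck_end (a point): Far end of the traverser deck, midway between its two rails (45 mm apart). x, y as for the pockets: the deck travels along its y and is in line with a track when this point has the same sideways position as the track's origin, seen in the track's frame.
- departure_track: Fixed track stub of two rails on a cork strip beyond the far edge of the traverser pit: the one that is open to its end, with no buffer stop. Origin: midway between the rails at the near end, at table height; x along the rails, away from the pit; y to the left.
- siding: The other fixed track stub beyond the pit, blocked by a buffer stop (a concrete block with a cross beam 100 mm wide, 70 mm tall). Origin and axes as for the departure track. The two stubs change sides from start to start.
- handwheel (a joint): Angle of the hand wheel (rad), -7 to 7; grows clockwise seen from above. Geared to the traverser: each radian clockwise moves the traverser 15 mm to the left (+y of deck_end), anticlockwise to the right. The traverser is in the middle of the pit at 0. It turns with light friction (under 0.2 N m) and stays where it is left.
- wheel_grip (a point): On the vertical axis of the hand wheel, at the left of the pit: centre, at the height to grip, of the upright grip bar that crosses its hub: 52 mm long along this point's x, 14 mm wide along its y, 34 mm tall, from 17 mm below to 16 mm above this point. x and y turn with the wheel. The wheel's rim (108 mm over all, 12 mm thick) has its top 20 mm below this point.
- signal_lever (a joint): Angle of the signal lever (rad): near 0 leaning towards the robot (danger), 1.0 fully over away from the robot (clear; the arm of the little semaphore beside it moves with the lever). It stays where it is left; under 2 N at the knob moves it.
- signal_lever_tip (a point): Centre of the lever's round black knob, 26 mm in diameter, on a 10 mm rod 80 mm long above a grey block 70 x 50 x 25 mm. The lever swings about a level axis 22 mm above the table.
- signal_lever_base: The lever's fixed block; origin at the centre of its underside, in line below the lever's axis. The knob swings from -x to +x of this frame, in its x-z plane, by 38 mm either side. A thin mast 200 mm tall with the semaphore stands 170 mm along +x and 30 mm along +y of it.
- kiosk: White model kiosk with a pitched grey roof, 50 x 48 mm, 75 mm tall, loose scenery to be left alone. Origin: centre of its underside.
- oak: Model tree on a round foot, 52 mm across, 85 mm tall, loose scenery to be left alone. Origin: centre of its underside.
- water_tank: Wooden model water tank on four legs, 54 mm across, 76 mm tall, loose scenery to be left alone. Origin: centre of its underside.
Not all that is in view belongs to the job. Leave any pink look-alike of the crate1 alone.

How it is judged:
By the outcome, as a careful person would: the job done as asked, in the order asked, and still so for the second after the job is handed in, with the robot touching nothing.
Of drum0, drum1, drum2, crate0, crate1 only 3 to 5 are there at a start; the rules pass over those that are not, and their reading is None.
At some moment in a run one of drum0, drum1, drum2, crate0, crate1 may be knocked a few centimetres aside while the robot is not near it.
It also fails if it takes over 210 s, if anything falls off the work surface, if the arm or the gripper's body presses on something with over 40 N, if the wrist force passes 120 N, or if a joint passes its speed limit or range.

ROBOT

A 6-joint arm with a two-finger parallel gripper is mounted at the origin on the work surface. World frame = base frame: x ahead of the robot, y to its left, z up, the work surface at z = 0. Lengths are in m, angles in degrees, forces in N, time in s.
With the tool pointing down it reaches from about 0.4 to 0.825 m from the base axis. Payload 7 kg.
Tool frame: the origin (TCP) lies on the centre line of the jaws, within the pads' length; the fingertips stand 22 mm ahead of it and the grasp point (between the pads) lies 3 mm ahead of it (ctrl.finger_overhang is the distance from the TCP to the fingertips, in m); z points along the fingers, y is the line along which they close (so a half turn about z gives the same grasp; the last joint's range is limited). The gripper opens to 88 mm and grips with 3 to 60 N. Pads are 19 mm wide; open, the fingers measure 130 mm over their backs; the gripper's body (78 mm by 193 mm) begins 47 mm behind the grasp point.
Start: joints at [79.819, 20.546, 0.682, 0, -70.136, -16.507], TCP at [0.303, 0.603, 0.249] pointing down, gripper open.
Joint ranges: [-176.03, 176.03], [-82.01, 121.73], [-58.28, 71.71], [-173.87, 95.51], [-174.79, -0.11], [-173.66, 173.66]. Speed limits (degrees/s): [136.94, 136.94, 172.46, 180, 180, 180].

INTERFACE

Orientations are given as [roll, pitch, yaw] about the fixed x, y, z axes, in that order (R = Rz(yaw) Ry(pitch) Rx(roll)).
In Python, from plant import ctrl gives the robot as it stands. The module is installed in compiled form; this text tells all that it offers.
- The arm moves only by the shell command python3 -m creep 'ROWS'. ROWS is JSON, a list of rows, each an object with "grip": the closure, from 0 (fully open) to 1 (shut); "delta_pos": the shift along the tool's x, y, z scaled (see below), a list of three; "rotation": the turn, a rotation vector about the tool's x, y, z scaled (see below), a list of three. A call has 1 to 5 rows; each row is the pose to reach, as a shift and turn from the pose commanded when the call began, along the tool's axes at that moment; what a row does not reach only later rows make up. The controller multiplies each number of a shift by 10 cm and each number of a turn by pi/2 rad. A row lasts 1/10 s, in which the tool goes at most 50 mm and 8.59 degrees, less where a joint would pass 70% of its speed; a pose out of reach is approached as far as the arm can. A call with a number of a shift or a turn outside -1 to 1 is refused whole. A call with a gripper value outside its range is refused whole. The fingers move at their own pace and stop on an object; the grip force is fixed at half the most. Time passes only in rows, so rows that repeat a pose let the fingers close. It gives the time, the measured TCP pose, the force, the opening and the grip force at its end, in the units of the state.
- ctrl.get_obs(): the state, without advancing time (a new reading comes with each control period).
- ctrl.snapshot(name): name is "side" or "top"; returns a dict with "color" (420x560x3 uint8, red, green, blue), "intrinsics" (3x3 intrinsics, pixels), "R" (3x3) and "t" (3): a world point X has camera coordinates R X + t. Camera axes: x right, y down, z forward; pixel columns grow to the right and rows downward; lengths in m; the calibration is good to about 2 mm. A picture is of the moment at which its call begins. There is no depth.
- ctrl.close_job(): hands the job in; it is judged then, once.
The state is a dict: "clock": time; "joint_pos": joint angles; "qvel": joint speeds; "tau": joint torques, N m; "tool_pos": TCP position; "orientation": TCP orientation; "force": force on the tool from outside, world axes, zero at the start; "moment": the same for the moment, N m; "opening": finger opening in m; "gripper_force": force on a finger pad.
Only numpy, scipy, OpenCV 4.12 (cv2) and the standard library are available. Lean on these libraries where they do the work, as an engineer would, in place of code of your own. Each camera call takes 0.05 s, during which the arm holds its last target. There are 200 camera calls.

## Working session

There is one attempt and no reset: what is moved stays moved. The work goes in short steps, Python scripts to look and compute and a shell command to move; the robot and the scene stay as the last step left them, time stands still between calls to the robot, and variables do not carry over. Pictures are saved under pics/ and viewed, at most 14 in all, crops included, and the job is handed in when it is done.

```bash
mkdir -p pics
python3 - <<'E'
from plant import ctrl
import cv2,pickle
o=ctrl.get_obs();print(o['tool_pos'],o['orientation'],o['opening'],ctrl.finger_overhang,o['clock'])
for n in('top','side'):
    s=ctrl.snapshot(n);pickle.dump(s,open(n+'0.pkl','wb'))
    cv2.imwrite(f'pics/{n}0.png',cv2.resize(s['color'][:,:,::-1],(800,600),interpolation=cv2.INTER_CUBIC))
    print(n,s['intrinsics'].round(1).tolist(),s['R'].round(3).tolist(),s['t'].round(3).tolist())
E
```

```text
[0.30298138 0.60266789 0.24762992] [ 1.79905375e+02 -7.55672445e-03 -2.66944501e+01] 0.08747353452463848 0.022 0.0
top [[391.7, 0.0, 276.3], [0.0, 391.7, 205.7], [0.0, 0.0, 1.0]] [[0.021, -1.0, 0.013], [-0.994, -0.022, -0.105], [0.105, -0.011, -0.994]] [-0.036, 0.54, 0.889]
side [[389.5, 0.0, 277.2], [0.0, 389.5, 209.9], [0.0, 0.0, 1.0]] [[0.972, -0.234, 0.011], [-0.152, -0.665, -0.732], [0.178, 0.71, -0.682]] [-0.505, 0.119, 0.818]
```

View pics/top0.png

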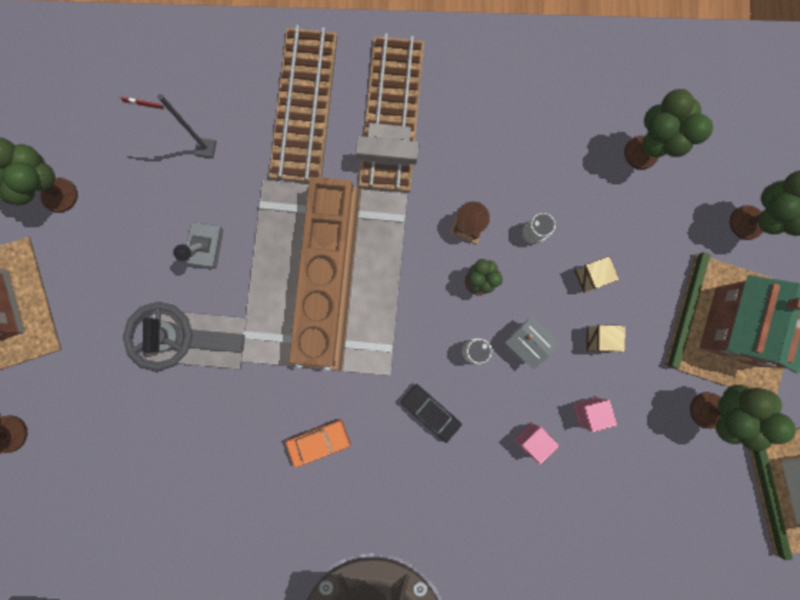

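View pics/side0.png

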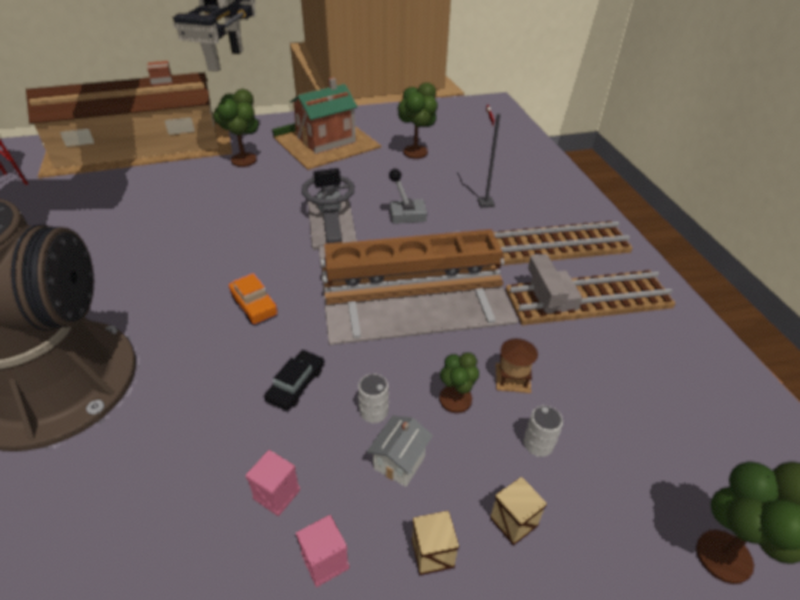

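Top view: the drums are at (540,228) and (478,351), and the wooden crates at (600,273) and (608,338). Look-alikes to leave are the pink crates at (597,415) and (537,444), the kiosk at (530,343), the tank at (471,220) and the oak at (484,277). The open departure track is the left one at (305,105). The siding with the buffer is the right one at (390,110). The wheel is at (157,336) and the lever knob at (182,253). Next are close crops of the load and the wagon.

```bash
cat > h.py <<'E'
import numpy as np, pickle, cv2
from plant import ctrl
def ray(s,u,v,z):
    "world point at height z seen at pixel u,v (original pixels)"
    K,R,t=map(np.array,(s['intrinsics'],s['R'],s['t']))
    c=-R.T@t; d=R.T@np.linalg.inv(K)@[u,v,1]
    return c+d*(z-c[2])/d[2]
def proj(s,X):
    K,R,t=map(np.array,(s['intrinsics'],s['R'],s['t']))
    p=K@(R@np.array(X)+t); return p[:2]/p[2]
def crop(s,name,u0,v0,w,h,k):
    cv2.imwrite('pics/'+name,cv2.resize(s['color'][v0:v0+h,u0:u0+w,::-1],(w*k,h*k),interpolation=cv2.INTER_CUBIC))
def snap(n): return ctrl.snapshot(n)
E
python3 - <<'E'
from h import *
s=pickle.load(open('top0.pkl','rb'))
crop(s,'load.png',310,135,133,150,4)
crop(s,'left.png',80,100,220,165,3)
crop(s,'wag.png',180,100,120,165,3)
E
```

```text
(no output)
```

View pics/load.png

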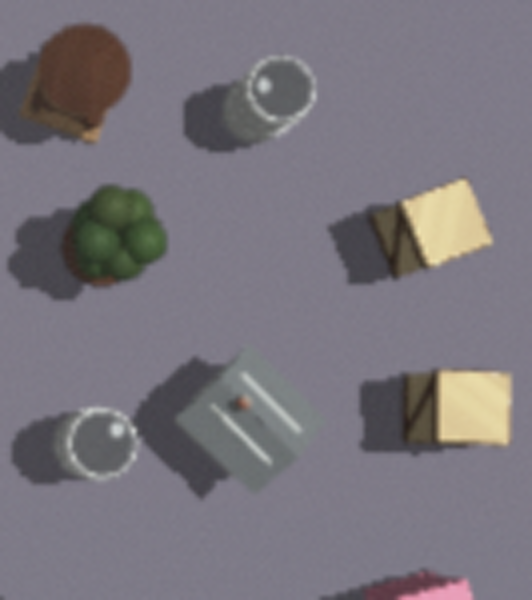

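View pics/left.png

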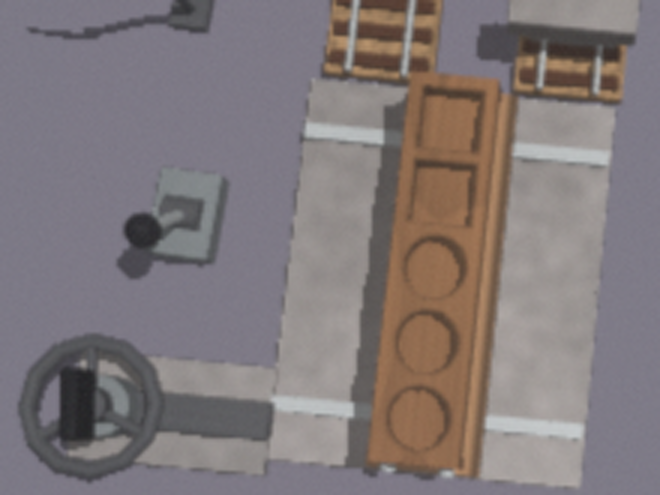

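Load crop: drum tops at (281,88) and (102,443). Crate top corners are A (402,205),(465,180),(493,240),(433,267) and B (436,371),(511,371),(510,445),(436,443), both plain wood. Left crop: pockets 0-2 at (419,418),(428,342),(435,267), with the square ones beyond. The grip bar is at (79,404) and the knob at (142,230).

```bash
python3 - <<'E'
from h import *
from scipy.optimize import least_squares
s=pickle.load(open('top0.pkl','rb'));sd=pickle.load(open('side0.pkl','rb'))
A=lambda x,y:(310+x/4-.375,135+y/4-.375); B=lambda x,y:(80+x/3-.33,100+y/3-.33)
f=lambda p,z:ray(s,*p,z)[:2]
for n,p in dict(dA=(281,88),dB=(102,443)).items(): print(n,f(A(*p),.06).round(4))
for n,c in dict(cA=[(402,205),(465,180),(493,240),(433,267)],cB=[(436,371),(511,371),(510,445),(436,443)]).items():
    P=np.array([f(A(*p),.06) for p in c]);e=[P[1]-P[0],P[2]-P[3]];g=[P[1]-P[2],P[0]-P[3]]
    print(n,P.mean(0).round(4),[np.degrees(np.arctan2(q[1],q[0])).round(1) for q in e+g],[np.linalg.norm(q).round(4) for q in e+g])
for n,p in dict(p0=(419,418),p1=(428,342),p2=(435,267),wfl=(413,72),wfr=(500,80),wnr=(452,472),wnl=(368,462)).items(): print(n,f(B(*p),.082).round(4))
for n,p in dict(kiosk=(250,420),tank=(84,70),oak=(115,235)).items(): print(n,f(A(*p),.06).round(4))
# tracks: rail points (800px image)
for n,p in dict(depL=(279,178),depR=(315,179),depLf=(300,30),depRf=(327,30),sidL=(371,187),sidR=(402,189)).items(): print(n,f((p[0]*.7,p[1]*.7),.02).round(4))
def tri(a,b):
    r=least_squares(lambda X:np.r_[proj(s,X)-a,proj(sd,X)-b],[.6,.1,.05]);print(r.x.round(4),r.fun.round(1))
tri(B(79,404),(327*.7,171*.7)); tri(B(142,230),(395*.7,175*.7))
for z in (.04,.06,.08,.1): print(z,[f(B(*p),z).round(3).tolist() for p in [(62,368),(96,370),(96,440),(62,438)]], f(B(90,405),z-.036).round(3))
E
python3 - <<'E'
import sys;sys.path.insert(0,'.')
from h import *
crop(pickle.load(open('side0.pkl','rb')),'../pics/sidew.png',200,100,200,120,4)
E
```

```text
dA [ 0.6563 -0.26  ]
dB [ 0.4511 -0.1579]
cA [ 0.5801 -0.3552] [np.float64(-67.2), np.float64(-64.8), np.float64(24.1), np.float64(25.9)] [np.float64(0.0395), np.float64(0.0383), np.float64(0.0376), np.float64(0.0392)]
cB [ 0.4754 -0.3674] [np.float64(-88.8), np.float64(-90.4), np.float64(-2.1), np.float64(-1.0)] [np.float64(0.0426), np.float64(0.0418), np.float64(0.0417), np.float64(0.0405)]
p0 [0.4596 0.0988]
p1 [0.5151 0.0942]
p2 [0.5707 0.091 ]
wfl [0.7179 0.1125]
wfr [0.7134 0.0472]
wnr [0.4211 0.0736]
wnl [0.4271 0.1345]
kiosk [ 0.4657 -0.2411]
tank [ 0.6642 -0.1465]
oak [ 0.5689 -0.1647]
depL [0.734  0.1746]
depR [0.7338 0.1139]
depLf [0.999  0.1493]
depRf [1.0003 0.1025]
sidL [0.7223 0.0191]
sidR [ 0.7201 -0.0333]
[0.4637 0.3378 0.0996] [-0.   0.2  0.3 -0. ]
[0.5904 0.3026 0.0951] [-0.1  0.3  0.4 -0. ]
0.04 [[0.493, 0.377], [0.492, 0.352], [0.439, 0.348], [0.44, 0.374]] [0.466 0.369]
0.06 [[0.492, 0.369], [0.491, 0.343], [0.439, 0.34], [0.44, 0.365]] [0.465 0.361]
0.08 [[0.49, 0.36], [0.49, 0.335], [0.439, 0.332], [0.44, 0.357]] [0.465 0.353]
0.1 [[0.489, 0.351], [0.489, 0.327], [0.439, 0.324], [0.44, 0.348]] [0.464 0.345]
```

View pics/sidew.png

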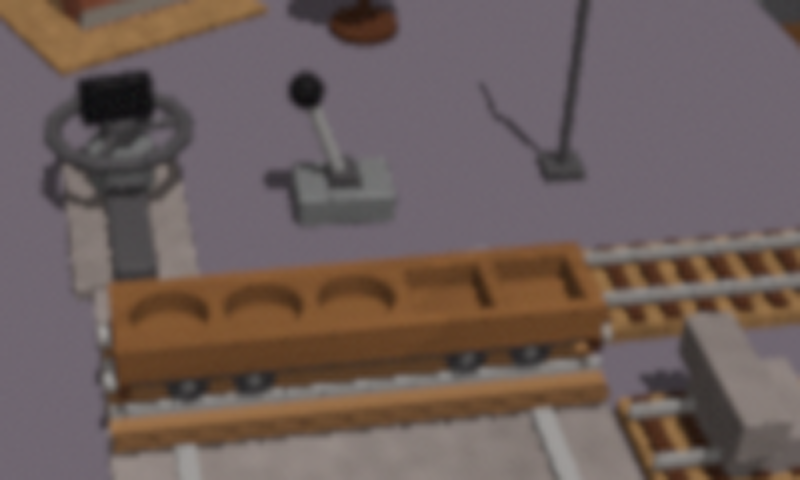

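Position estimates are consistent (pocket spacing measures 56 mm). Now moving towards drum A at a safe height.

```bash
python3 -m creep '[{"grip":0.25,"delta_pos":[1,0.87,0],"rotation":[0,0,0]},{"grip":0.25,"delta_pos":[1,0.87,0],"rotation":[0,0,0]},{"grip":0.25,"delta_pos":[1,0.87,0],"rotation":[0,0,0]},{"grip":0.25,"delta_pos":[1,0.87,0],"rotation":[0,0,0]}]'
python3 -m creep '[{"grip":0.25,"delta_pos":[1,0.87,0],"rotation":[0,0,0]},{"grip":0.25,"delta_pos":[1,0.87,0],"rotation":[0,0,0]},{"grip":0.25,"delta_pos":[1,0.87,0],"rotation":[0,0,0]}]'
python3 -m creep '[{"grip":0.25,"delta_pos":[1,0.87,0],"rotation":[0,0,0]},{"grip":0.25,"delta_pos":[1,0.87,0],"rotation":[0,0,0]},{"grip":0.25,"delta_pos":[1,0.87,0],"rotation":[0,0,0]}]'
python3 - <<'E'
from h import *
from scipy.optimize import least_squares
o=ctrl.get_obs();print(o['joint_pos'],o['clock'])
s=pickle.load(open('top0.pkl','rb'));sd=pickle.load(open('side0.pkl','rb'))
B=lambda x,y:(80+x/3-.33,100+y/3-.33);S=lambda x,y:(200+x/4-.375,100+y/4-.375)
def tri(n,a,b):
    r=least_squares(lambda X:np.r_[proj(s,X)-a,proj(sd,X)-b],[.6,.1,.05]);print(n,r.x.round(4),r.fun.round(1))
tri('rim',B(90,405),S(119,128));tri('knob',B(142,230),S(306,90))
for z in(.01,.02,.03):
    print(z,[ray(s,*B(*p),z)[:2].round(4).tolist() for p in[(351,68),(407,72),(543,88),(599,92)]])
E
```

```text
clock: 0.5
tool_pos: [0.3544, 0.4768, 0.2489]
orientation: [180.0, 0.0, -26.8]
force: [-0.3, 0.2, 0.3]
opening: 0.0669
gripper_force: 0.0
clock: 0.8
tool_pos: [0.4039, 0.3556, 0.2483]
orientation: [180.0, 0.0, -26.7]
force: [0.5, -0.1, 0.8]
opening: 0.0657
gripper_force: 0.0
clock: 1.1
tool_pos: [0.4543, 0.2329, 0.2485]
orientation: [180.0, 0.0, -26.7]
force: [0.5, 1.4, -0.1]
opening: 0.0657
gripper_force: 0.0
[ 4.92044765e+01  4.96349335e+00 -1.97216309e+01 -3.52979232e-03
 -6.53353905e+01  1.40786501e+01] 1.1
rim [0.4638 0.348  0.0557] [-0.1  0.4  0.5 -0. ]
knob [0.5897 0.3021 0.0967] [-0.1  0.5  0.6 -0.1]
0.01 [[0.7429, 0.1735], [0.7407, 0.128], [0.7301, 0.0172], [0.7279, -0.0283]]
0.02 [[0.7397, 0.1715], [0.7375, 0.1265], [0.727, 0.0169], [0.7248, -0.0282]]
0.03 [[0.7365, 0.1695], [0.7343, 0.125], [0.724, 0.0166], [0.7218, -0.028]]
```

```bash
python3 -m creep '[{"grip":0.25,"delta_pos":[1,0.87,0],"rotation":[0,0,0]},{"grip":0.25,"delta_pos":[1,0.87,0],"rotation":[0,0,0]},{"grip":0.25,"delta_pos":[1,0.87,0],"rotation":[0,0,0]}]' >/dev/null
python3 -m creep '[{"grip":0.25,"delta_pos":[1,0.87,0],"rotation":[0,0,0]},{"grip":0.25,"delta_pos":[1,0.87,0],"rotation":[0,0,0]},{"grip":0.25,"delta_pos":[1,0.87,0],"rotation":[0,0,0]}]' >/dev/null
python3 -m creep '[{"grip":0.25,"delta_pos":[1,0.87,0],"rotation":[0,0,0]},{"grip":0.25,"delta_pos":[1,0.87,0],"rotation":[0,0,0]},{"grip":0.25,"delta_pos":[1,0.87,0],"rotation":[0,0,0]}]' >/dev/null
python3 -m creep '[{"grip":0.25,"delta_pos":[1,0.87,0],"rotation":[0,0,-0.249]},{"grip":0.25,"delta_pos":[1,0.87,0],"rotation":[0,0,-0.249]},{"grip":0.25,"delta_pos":[1,0.87,0],"rotation":[0,0,-0.249]},{"grip":0.25,"delta_pos":[1,0.87,0],"rotation":[0,0,-0.249]},{"grip":0.25,"delta_pos":[1,0.87,0],"rotation":[0,0,-0.249]}]'
cat >> h.py <<'E'
def to(x,y,z,yaw):
    "needed delta_pos (units of 10cm, tool axes, tool assumed pointing down) and turn about z"
    o=ctrl.get_obs();p=np.array(o['tool_pos']);a=o['orientation'][2];t=np.radians(a)
    d=np.array([x,y,z])-p;c,s_=np.cos(t),np.sin(t)
    w=(yaw-a+90)%180-90
    print('delta',(np.array([c*d[0]+s_*d[1],s_*d[0]-c*d[1],-d[2]])*10).round(3).tolist(),'rot',round(-w/90,3))
def diff(boxes,ref='top0.pkl',s=None):
    s=s or snap('top');a=pickle.load(open(ref,'rb'))['color'].astype(int)
    d=abs(s['color'].astype(int)-a).max(2)>40
    print({k:int(d[v:v+h,u:u+w].sum()) for k,(u,v,w,h) in boxes.items()});return s
E
python3 -c "
from h import *
to(.6563,-.26,.055,-4.3)"
```

```text
clock: 2.5
tool_pos: [0.655, -0.2561, 0.2471]
orientation: [-180.0, 0.1, -4.4]
force: [0.3, 0.1, 0.4]
opening: 0.0657
gripper_force: 0.0
delta [0.016, 0.038, 1.921] rot -0.001
```

```bash
python3 -m creep '[{"grip":0.25,"delta_pos":[0.016,0.038,0.96],"rotation":[0,0,0]},{"grip":0.25,"delta_pos":[0.016,0.038,0.96],"rotation":[0,0,0]},{"grip":0.25,"delta_pos":[0.016,0.038,0.96],"rotation":[0,0,0]}]' >/dev/null
python3 - <<'E'
from h import *
s=snap('side');crop(s,'dA.png',320,220,140,140,4)
E
```

```text
(no output)
```

View pics/dA.png

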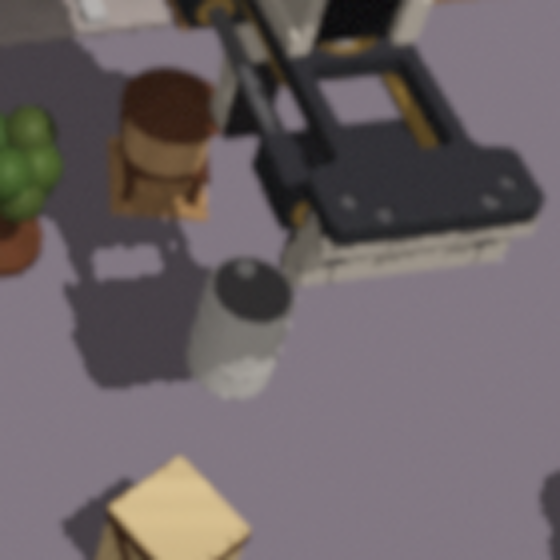

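The drum still stands where it was, at crop (240,330), with the gripper directly above it. Descend and grip.

```bash
python3 -m creep '[{"grip":0.25,"delta_pos":[0,0,0.96],"rotation":[0,0,0]},{"grip":0.25,"delta_pos":[0,0,0.96],"rotation":[0,0,0]},{"grip":0.25,"delta_pos":[0,0,0.96],"rotation":[0,0,0]},{"grip":1,"delta_pos":[0,0,0.96],"rotation":[0,0,0]},{"grip":1,"delta_pos":[0,0,0.96],"rotation":[0,0,0]}]'
python3 -m creep '[{"grip":1,"delta_pos":[0,0,0],"rotation":[0,0,0]},{"grip":1,"delta_pos":[0,0,0],"rotation":[0,0,0]}]'
python3 -c "
from h import *
to(.5707,.091,.2,-4.3)"
```

```text
clock: 3.35
tool_pos: [0.6591, -0.2597, 0.0611]
orientation: [179.9, -0.3, -4.2]
force: [-0.1, -0.8, 0.1]
opening: 0.0552
gripper_force: 0.0
clock: 3.55
tool_pos: [0.6577, -0.2597, 0.0593]
orientation: [180.0, -0.2, -4.3]
force: [-0.4, 0.1, 9.5]
opening: 0.0392
gripper_force: 29.7
delta [-1.128, -3.433, -1.407] rot 0.0
```

```bash
python3 -m creep '[{"grip":1,"delta_pos":[0,0,-0.7],"rotation":[0,0,0]},{"grip":1,"delta_pos":[0,0,-1],"rotation":[0,0,0]},{"grip":1,"delta_pos":[-0.2,-0.2,-1],"rotation":[0,0,0]}]'
python3 -m creep '[{"grip":1,"delta_pos":[-0.3,-1,-0.4],"rotation":[0,0,0]},{"grip":1,"delta_pos":[-0.3,-1,-0.4],"rotation":[0,0,0]},{"grip":1,"delta_pos":[-0.3,-1,-0.4],"rotation":[0,0,0]}]' >/dev/null
python3 -m creep '[{"grip":1,"delta_pos":[-0.3,-1,0],"rotation":[0,0,0]},{"grip":1,"delta_pos":[-0.3,-1,0],"rotation":[0,0,0]},{"grip":1,"delta_pos":[-0.3,-1,0],"rotation":[0,0,0]}]' >/dev/null
python3 -m creep '[{"grip":1,"delta_pos":[-0.3,-1,0],"rotation":[0,0,0]},{"grip":1,"delta_pos":[-0.3,-1,0],"rotation":[0,0,0]},{"grip":1,"delta_pos":[-0.3,-1,0],"rotation":[0,0,0]},{"grip":1,"delta_pos":[-0.3,-1,0],"rotation":[0,0,0]},{"grip":1,"delta_pos":[-0.3,-1,0],"rotation":[0,0,0]}]'
python3 - <<'E'
from h import *
to(.5707,.091,.15,-4.3)
diff(dict(dB=(318,230,40,30),cA=(390,175,48,32),cB=(395,223,48,30)))
E
```

```text
clock: 3.85
tool_pos: [0.6434, -0.2406, 0.1655]
orientation: [179.8, -0.8, -4.3]
force: [0.6, 0.4, -1.2]
opening: 0.0394
gripper_force: 30.0
clock: 4.95
tool_pos: [0.5707, 0.0673, 0.1968]
orientation: [180.0, -0.0, -4.3]
force: [0.6, 0.4, -1.7]
opening: 0.0392
gripper_force: 30.0
delta [-0.018, -0.236, 0.468] rot 0.0
{'dB': 0, 'cA': 0, 'cB': 0}
```

```bash
python3 -m creep '[{"grip":1,"delta_pos":[-0.015,-0.236,0.2],"rotation":[0,0,0]},{"grip":1,"delta_pos":[-0.015,-0.236,0.4],"rotation":[0,0,0]},{"grip":1,"delta_pos":[-0.015,-0.236,0.47],"rotation":[0,0,0]},{"grip":1,"delta_pos":[-0.015,-0.236,0.47],"rotation":[0,0,0]}]'
python3 -m creep '[{"grip":1,"delta_pos":[0,0,0.1],"rotation":[0,0,0]},{"grip":1,"delta_pos":[0,0,0.18],"rotation":[0,0,0]},{"grip":1,"delta_pos":[0,0,0.22],"rotation":[0,0,0]},{"grip":1,"delta_pos":[0,0,0.25],"rotation":[0,0,0]},{"grip":1,"delta_pos":[0,0,0.25],"rotation":[0,0,0]}]'
```

```text
clock: 5.4
tool_pos: [0.5704, 0.0901, 0.1485]
orientation: [179.9, 0.1, -4.4]
force: [0.9, -0.2, -0.9]
opening: 0.0393
gripper_force: 30.0
clock: 5.9
tool_pos: [0.5707, 0.0915, 0.1242]
orientation: [180.0, 0.0, -4.3]
force: [-0.2, -0.3, -0.6]
opening: 0.0393
gripper_force: 30.0
```

```bash
python3 -m creep '[{"grip":1,"delta_pos":[0,0,0.02],"rotation":[0,0,0]},{"grip":1,"delta_pos":[0,0,0.02],"rotation":[0,0,0]}]'
python3 -m creep '[{"grip":0.25,"delta_pos":[0,0,0],"rotation":[0,0,0]},{"grip":0.25,"delta_pos":[0,0,0],"rotation":[0,0,0]},{"grip":0.25,"delta_pos":[0,0,-0.5],"rotation":[0,0,0]},{"grip":0.25,"delta_pos":[0,0,-1],"rotation":[0,0,0]},{"grip":0.25,"delta_pos":[0,0,-1],"rotation":[0,0,0]}]'
python3 - <<'E'
from h import *
to(.4511,-.1579,.16,-40)
s=snap('side');crop(s,'p2.png',220,140,140,100,4)
E
```

```text
clock: 6.1
tool_pos: [0.5712, 0.0918, 0.1233]
orientation: [-180.0, -0.1, -4.3]
force: [-0.9, -0.0, 3.2]
opening: 0.0397
gripper_force: 30.0
clock: 6.6
tool_pos: [0.5745, 0.0926, 0.2302]
orientation: [-179.8, -0.6, -4.2]
force: [-0.2, 1.1, 0.2]
opening: 0.065
gripper_force: 0.0
delta [-1.047, 2.589, 0.702] rot 0.398
```

View pics/p2.png

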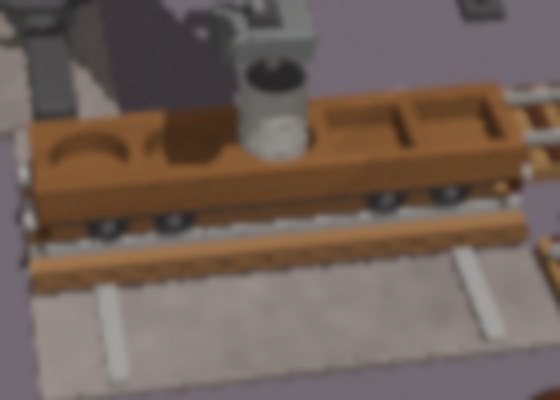

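The drum at crop (275,110) sits sunk in pocket 2. Next is drum B.

```bash
python3 -m creep '[{"grip":0.25,"delta_pos":[-0.35,0.9,0],"rotation":[0,0,0]},{"grip":0.25,"delta_pos":[-0.35,0.9,0],"rotation":[0,0,0]}]' >/dev/null
python3 -m creep '[{"grip":0.25,"delta_pos":[-0.35,0.9,0],"rotation":[0,0,0]},{"grip":0.25,"delta_pos":[-0.35,0.9,0],"rotation":[0,0,0]}]' >/dev/null
python3 -m creep '[{"grip":0.25,"delta_pos":[-0.35,0.79,0.2],"rotation":[0,0,0.4]},{"grip":0.25,"delta_pos":[-0.35,0.79,0.4],"rotation":[0,0,0.4]},{"grip":0.25,"delta_pos":[-0.35,0.79,0.6],"rotation":[0,0,0.4]},{"grip":0.25,"delta_pos":[-0.35,0.79,0.6],"rotation":[0,0,0.4]},{"grip":0.25,"delta_pos":[-0.35,0.79,0.6],"rotation":[0,0,0.4]}]'
python3 - <<'E'
from h import *
to(.4511,-.1579,.055,-40)
s=diff(dict(cA=(390,175,48,32),cB=(395,223,48,30)))
s=snap('side');u,v=proj(s,[.4511,-.1579,.03]);print(u,v);diff(dict(dB=(int(u)-18,int(v)-22,36,44)),'side0.pkl',s)
E
```

```text
clock: 7.55
tool_pos: [0.4458, -0.1592, 0.1615]
orientation: [179.9, 0.1, -40.5]
force: [-0.6, 0.2, 0.3]
opening: 0.0657
gripper_force: 0.0
delta [0.031, -0.045, 1.065] rot -0.006
{'cA': 266, 'cB': 1078}
262.36236565815597 277.9166537238944
{'dB': 61}
```

```bash
python3 -m creep '[{"grip":0.25,"delta_pos":[0.031,-0.045,0.5],"rotation":[0,0,0]},{"grip":0.25,"delta_pos":[0.031,-0.045,0.85],"rotation":[0,0,0]},{"grip":0.25,"delta_pos":[0.031,-0.045,1],"rotation":[0,0,0]},{"grip":0.25,"delta_pos":[0.031,-0.045,1],"rotation":[0,0,0]},{"grip":1,"delta_pos":[0.031,-0.045,1],"rotation":[0,0,0]}]'
python3 -m creep '[{"grip":1,"delta_pos":[0,0,0],"rotation":[0,0,0]},{"grip":1,"delta_pos":[0,0,0],"rotation":[0,0,0]},{"grip":1,"delta_pos":[0,0,0],"rotation":[0,0,0]}]'
python3 -m creep '[{"grip":1,"delta_pos":[0,0,-0.7],"rotation":[0,0,0]},{"grip":1,"delta_pos":[0,0,-1],"rotation":[0,0,0]},{"grip":1,"delta_pos":[0,0,-1],"rotation":[0,0,-0.4]},{"grip":1,"delta_pos":[0,0,-1],"rotation":[0,0,-0.4]},{"grip":1,"delta_pos":[0,0,-1],"rotation":[0,0,-0.4]}]' >/dev/null
python3 -m creep '[{"grip":1,"delta_pos":[0,0,-0.4],"rotation":[0,0,-0.25]},{"grip":1,"delta_pos":[0,0,-0.4],"rotation":[0,0,-0.25]},{"grip":1,"delta_pos":[0,0,-0.4],"rotation":[0,0,-0.25]}]'
python3 - <<'E'
from h import *
to(.4594,.0985,.2,-4.3)
E
```

```text
clock: 8.15
tool_pos: [0.4527, -0.1572, 0.0631]
orientation: [-180.0, -0.0, -40.1]
force: [0.6, -0.6, 0.7]
opening: 0.0619
gripper_force: 0.0
clock: 8.45
tool_pos: [0.4525, -0.1574, 0.0635]
orientation: [-179.9, -0.1, -40.2]
force: [0.2, 0.5, 1.0]
opening: 0.0397
gripper_force: 28.4
clock: 9.25
tool_pos: [0.4526, -0.1573, 0.2041]
orientation: [180.0, -0.2, 8.4]
force: [-0.2, -0.6, -2.3]
opening: 0.0396
gripper_force: 30.0
delta [0.439, -2.521, 0.041] rot 0.141
```

```bash
python3 -m creep '[{"grip":1,"delta_pos":[0.15,-0.84,0],"rotation":[0,0,0]},{"grip":1,"delta_pos":[0.15,-0.84,0],"rotation":[0,0,0]}]' >/dev/null
python3 -m creep '[{"grip":1,"delta_pos":[0.15,-0.84,0],"rotation":[0,0,0]},{"grip":1,"delta_pos":[0.15,-0.84,0],"rotation":[0,0,0]}]' >/dev/null
python3 -m creep '[{"grip":1,"delta_pos":[0.14,-0.84,0],"rotation":[0,0,0.141]},{"grip":1,"delta_pos":[0.14,-0.84,0],"rotation":[0,0,0.141]},{"grip":1,"delta_pos":[0.14,-0.84,0.2],"rotation":[0,0,0.141]},{"grip":1,"delta_pos":[0.14,-0.84,0.4],"rotation":[0,0,0.141]},{"grip":1,"delta_pos":[0.14,-0.84,0.4],"rotation":[0,0,0.141]}]'
python3 - <<'E'
from h import *
to(.4594,.0985,.1275,-4.3)
E
```

```text
clock: 10.15
tool_pos: [0.4588, 0.0978, 0.1606]
orientation: [179.9, 0.2, -4.7]
force: [0.5, -0.1, -1.0]
opening: 0.0392
gripper_force: 30.0
delta [0.005, -0.007, 0.331] rot -0.004
```

```bash
python3 -m creep '[{"grip":1,"delta_pos":[0,-0.005,0.12],"rotation":[0,0,0]},{"grip":1,"delta_pos":[0,-0.005,0.2],"rotation":[0,0,0]},{"grip":1,"delta_pos":[0,-0.005,0.28],"rotation":[0,0,0]},{"grip":1,"delta_pos":[0,-0.005,0.33],"rotation":[0,0,0]},{"grip":1,"delta_pos":[0,-0.005,0.34],"rotation":[0,0,0]}]'
python3 -m creep '[{"grip":1,"delta_pos":[0,0,0.01],"rotation":[0,0,0]},{"grip":1,"delta_pos":[0,0,0.01],"rotation":[0,0,0]}]'
```

```text
clock: 10.65
tool_pos: [0.4604, 0.0984, 0.1282]
orientation: [180.0, 0.0, -4.7]
force: [0.1, -0.8, -1.4]
opening: 0.0396
gripper_force: 30.0
clock: 10.85
tool_pos: [0.4608, 0.0988, 0.1278]
orientation: [-180.0, -0.0, -4.7]
force: [0.2, -0.8, -0.8]
opening: 0.0388
gripper_force: 30.0
```

```bash
python3 -m creep '[{"grip":0.25,"delta_pos":[0,0,0.01],"rotation":[0,0,0]},{"grip":0.25,"delta_pos":[0,0,0.01],"rotation":[0,0,0]},{"grip":0.25,"delta_pos":[0,0,-0.5],"rotation":[0,0,0]},{"grip":0.25,"delta_pos":[0,0,-1],"rotation":[0,0,0]},{"grip":0.25,"delta_pos":[0,0,-1],"rotation":[0,0,0]}]'
python3 -m creep '[{"grip":0.25,"delta_pos":[0.1,1,0],"rotation":[0,0,0]},{"grip":0.25,"delta_pos":[0.1,1,0],"rotation":[0,0,0]}]' >/dev/null
python3 - <<'E'
from h import *
to(.4754,-.3674,.19,-1.5)
s=snap('top')
diff(dict(cA=(390,175,48,32),cB=(395,223,48,30)),s=s)
crop(s,'t2.png',180,100,140,150,4)
E
```

```text
clock: 11.35
tool_pos: [0.464, 0.1002, 0.2344]
orientation: [-179.7, -0.6, -4.6]
force: [0.7, -0.2, 0.5]
opening: 0.0649
gripper_force: 0.0
delta [0.413, 3.641, 0.384] rot -0.033
{'cA': 0, 'cB': 0}
```

View pics/t2.png

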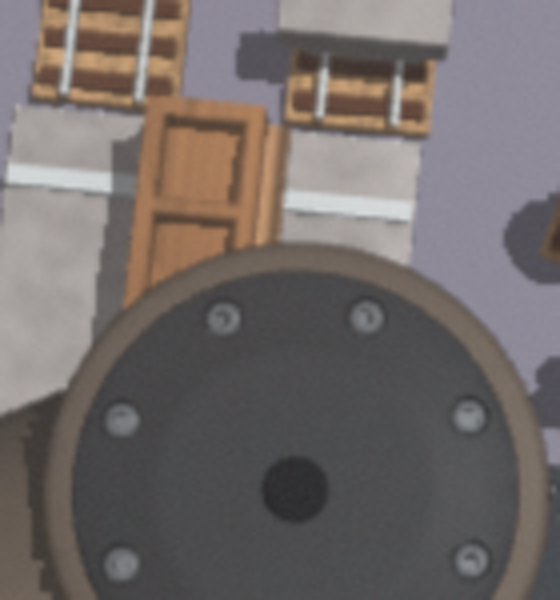

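The top view shows only the square pockets, with pocket 4 centred near crop (200,162); the arm hides the rest. Crates are unmoved by the diff. Going to crate B.

```bash
python3 -m creep '[{"grip":0.25,"delta_pos":[0.1,0.91,0],"rotation":[0,0,0]},{"grip":0.25,"delta_pos":[0.1,0.91,0],"rotation":[0,0,0]}]' >/dev/null
python3 -m creep '[{"grip":0.25,"delta_pos":[0.1,0.91,0],"rotation":[0,0,0]},{"grip":0.25,"delta_pos":[0.1,0.91,0],"rotation":[0,0,0]}]' >/dev/null
python3 -m creep '[{"grip":0.25,"delta_pos":[0.1,0.91,0],"rotation":[0,0,0]},{"grip":0.25,"delta_pos":[0.1,0.91,0],"rotation":[0,0,0]}]' >/dev/null
python3 -m creep '[{"grip":0.25,"delta_pos":[0.11,0.91,0],"rotation":[0,0,-0.033]},{"grip":0.25,"delta_pos":[0.11,0.91,0],"rotation":[0,0,-0.033]},{"grip":0.25,"delta_pos":[0.11,0.91,0.3],"rotation":[0,0,-0.033]},{"grip":0.25,"delta_pos":[0.11,0.91,0.6],"rotation":[0,0,-0.033]},{"grip":0.25,"delta_pos":[0.11,0.91,0.6],"rotation":[0,0,-0.033]}]'
python3 - <<'E'
from h import *
to(.4754,-.3674,.058,-1.5)
s=snap('side');u,v=proj(s,[.4754,-.3674,.03]);diff(dict(cB=(int(u)-18,int(v)-22,36,44)),'side0.pkl',s)
s=pickle.load(open('top0.pkl','rb'));print(ray(s,180+200/4-.4,100+162/4-.4,.082))
E
```

```text
clock: 12.7
tool_pos: [0.471, -0.3666, 0.1634]
orientation: [-179.8, 0.4, -1.8]
force: [-0.1, 0.6, -0.4]
opening: 0.0655
gripper_force: 0.0
delta [0.044, 0.006, 1.054] rot -0.004
{'cB': 1069}
[0.68077237 0.08373289 0.082     ]
```

```bash
python3 -m creep '[{"grip":0.25,"delta_pos":[0.035,0.006,0.4],"rotation":[0,0,0]},{"grip":0.25,"delta_pos":[0.035,0.006,0.6],"rotation":[0,0,0]},{"grip":0.25,"delta_pos":[0.035,0.006,0.8],"rotation":[0,0,0]}]'
python3 -m creep '[{"grip":0.25,"delta_pos":[0,0,0.25],"rotation":[0,0,0]},{"grip":0.25,"delta_pos":[0,0,0.25],"rotation":[0,0,0]},{"grip":1,"delta_pos":[0,0,0.25],"rotation":[0,0,0]},{"grip":1,"delta_pos":[0,0,0.25],"rotation":[0,0,0]},{"grip":1,"delta_pos":[0,0,0.25],"rotation":[0,0,0]}]'
python3 -m creep '[{"grip":1,"delta_pos":[0,0,0],"rotation":[0,0,0]}]'
```

```text
clock: 13.05
tool_pos: [0.4784, -0.3682, 0.0888]
orientation: [179.9, -0.1, -1.6]
force: [0.5, -0.3, 0.0]
opening: 0.0653
gripper_force: 0.0
clock: 13.55
tool_pos: [0.4781, -0.3684, 0.0644]
orientation: [179.9, -0.2, -1.7]
force: [0.8, 0.2, -0.0]
opening: 0.0472
gripper_force: 0.0
clock: 13.65
tool_pos: [0.4777, -0.3684, 0.0639]
orientation: [179.9, -0.1, -1.7]
force: [0.3, 0.5, 4.2]
opening: 0.0394
gripper_force: 30.0
```

```bash
python3 -m creep '[{"grip":1,"delta_pos":[0,0,-0.7],"rotation":[0,0,0]},{"grip":1,"delta_pos":[0,0,-1],"rotation":[0,0,0]},{"grip":1,"delta_pos":[0,0,-1],"rotation":[0,0,0]}]'
python3 -m creep '[{"grip":1,"delta_pos":[0.4,-0.9,-0.4],"rotation":[0,0,0]},{"grip":1,"delta_pos":[0.4,-0.9,-0.4],"rotation":[0,0,0]},{"grip":1,"delta_pos":[0.4,-0.9,-0.4],"rotation":[0,0,0]}]' >/dev/null
python3 -m creep '[{"grip":1,"delta_pos":[0.4,-0.9,0],"rotation":[0,0,0]},{"grip":1,"delta_pos":[0.4,-0.9,0],"rotation":[0,0,0]}]' >/dev/null
python3 -m creep '[{"grip":1,"delta_pos":[0.4,-0.9,0],"rotation":[0,0,0]},{"grip":1,"delta_pos":[0.4,-0.9,0],"rotation":[0,0,0]}]' >/dev/null
python3 -m creep '[{"grip":1,"delta_pos":[0.4,-0.9,0],"rotation":[0,0,0]},{"grip":1,"delta_pos":[0.4,-0.9,0],"rotation":[0,0,0]}]' >/dev/null
python3 -m creep '[{"grip":1,"delta_pos":[0.4,-0.8,0],"rotation":[0,0,0.03]},{"grip":1,"delta_pos":[0.4,-0.8,0],"rotation":[0,0,0.03]},{"grip":1,"delta_pos":[0.4,-0.8,0],"rotation":[0,0,0.03]}]'
python3 - <<'E'
from h import *
to(.6838,.0834,.155,-4.3)
diff(dict(cA=(390,175,48,32)))
E
```

```text
clock: 13.95
tool_pos: [0.4806, -0.3702, 0.1705]
orientation: [179.7, -0.6, -1.6]
force: [0.2, -0.2, -0.7]
opening: 0.0397
gripper_force: 30.0
clock: 15.15
tool_pos: [0.6917, 0.07, 0.2014]
orientation: [-180.0, 0.0, -4.2]
force: [-0.7, -1.2, -1.9]
opening: 0.04
gripper_force: 30.0
delta [-0.089, -0.127, 0.464] rot 0.001
{'cA': 0}
```

```bash
python3 -m creep '[{"grip":1,"delta_pos":[-0.085,-0.127,0.1],"rotation":[0,0,0]},{"grip":1,"delta_pos":[-0.085,-0.127,0.3],"rotation":[0,0,0]},{"grip":1,"delta_pos":[-0.085,-0.127,0.45],"rotation":[0,0,0]},{"grip":1,"delta_pos":[-0.085,-0.127,0.46],"rotation":[0,0,0]},{"grip":1,"delta_pos":[-0.085,-0.127,0.46],"rotation":[0,0,0]}]'
python3 -m creep '[{"grip":1,"delta_pos":[0,0,0.1],"rotation":[0,0,0]},{"grip":1,"delta_pos":[0,0,0.18],"rotation":[0,0,0]},{"grip":1,"delta_pos":[0,0,0.24],"rotation":[0,0,0]},{"grip":1,"delta_pos":[0,0,0.27],"rotation":[0,0,0]},{"grip":1,"delta_pos":[0,0,0.27],"rotation":[0,0,0]}]'
```

```text
clock: 15.7
tool_pos: [0.6823, 0.0783, 0.1563]
orientation: [180.0, 0.0, -4.5]
force: [-0.5, -0.1, -1.8]
opening: 0.0396
gripper_force: 30.0
clock: 16.2
tool_pos: [0.685, 0.0806, 0.1328]
orientation: [-179.8, -0.4, -4.4]
force: [2.1, 4.2, 0.4]
opening: 0.0413
gripper_force: 28.8
```

```bash
python3 -m creep '[{"grip":1,"delta_pos":[0,-0.03,0],"rotation":[0,0,0]},{"grip":1,"delta_pos":[0,-0.03,0],"rotation":[0,0,0]},{"grip":1,"delta_pos":[0,-0.03,0.02],"rotation":[0,0,0]}]'
python3 -c "
from h import *
to(.6838,.0834,.128,-4.3)"
```

```text
clock: 16.5
tool_pos: [0.6844, 0.0822, 0.1281]
orientation: [-180.0, -0.2, -4.4]
force: [5.4, 0.2, 2.0]
opening: 0.0416
gripper_force: 29.1
delta [-0.007, -0.012, 0.001] rot -0.001
```

```bash
python3 -m creep '[{"grip":1,"delta_pos":[0.02,-0.01,0.01],"rotation":[0,0,0]},{"grip":1,"delta_pos":[0.02,-0.01,0.01],"rotation":[0,0,0]}]'
python3 -m creep '[{"grip":0.25,"delta_pos":[0,0,0],"rotation":[0,0,0]},{"grip":0.25,"delta_pos":[0,0,0],"rotation":[0,0,0]},{"grip":0.25,"delta_pos":[0,0,-0.5],"rotation":[0,0,0]},{"grip":0.25,"delta_pos":[0,0,-1],"rotation":[0,0,0]},{"grip":0.25,"delta_pos":[0,0,-1],"rotation":[0,0,0]}]'
python3 -m creep '[{"grip":0.25,"delta_pos":[-0.1,1,0],"rotation":[0,0,0]},{"grip":0.25,"delta_pos":[-0.1,1,0],"rotation":[0,0,0]}]' >/dev/null
python3 -m creep '[{"grip":0.25,"delta_pos":[-0.1,1,0],"rotation":[0,0,0]},{"grip":0.25,"delta_pos":[-0.1,1,0],"rotation":[0,0,0]}]' >/dev/null
python3 - <<'E'
from h import *
to(.5801,-.3552,.17,25)
diff(dict(cA=(390,175,48,32)))
s=snap('side');crop(s,'w3.png',215,120,150,110,4)
E
```

```text
clock: 16.7
tool_pos: [0.6851, 0.0823, 0.1271]
orientation: [179.9, 0.0, -4.4]
force: [0.3, -1.0, 7.7]
opening: 0.0415
gripper_force: 29.3
clock: 17.2
tool_pos: [0.6878, 0.0833, 0.2342]
orientation: [-179.8, -0.6, -4.4]
force: [0.9, 0.3, -0.5]
opening: 0.0652
gripper_force: 0.0
delta [-0.497, 2.444, 0.557] rot -0.327
{'cA': 1058}
```

View pics/w3.png

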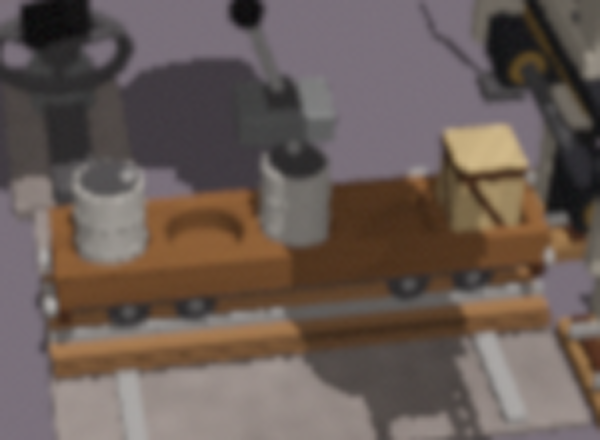

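Both drums, at crop (110,210) and (295,195), and the crate at (485,180) sit in their pockets. Check whether crate A was knocked.

Run:
```python
from h import *
s=snap('side');u,v=proj(s,[.5801,-.3552,.03]);diff(dict(cA=(int(u)-25,int(v)-25,50,55)),'side0.pkl',s)
crop(s,'cA.png',int(u)-60,int(v)-60,120,110,4);print(int(u)-60,int(v)-60)
pickle.dump(s,open('side3.pkl','wb'))
```

```text
{'cA': 0}
302 297
```

View pics/cA.png

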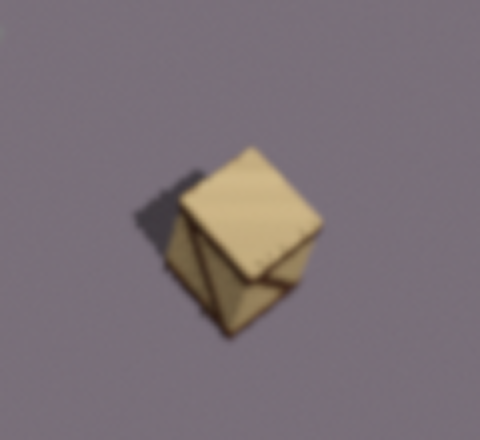

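Crate A is unmoved, at crop (250,215). Go and grip it.

```bash
python3 -m creep '[{"grip":0.25,"delta_pos":[-0.17,0.82,0],"rotation":[0,0,0]},{"grip":0.25,"delta_pos":[-0.17,0.82,0],"rotation":[0,0,0]}]' >/dev/null
python3 -m creep '[{"grip":0.25,"delta_pos":[-0.17,0.82,0],"rotation":[0,0,0]},{"grip":0.25,"delta_pos":[-0.17,0.82,0],"rotation":[0,0,0]}]' >/dev/null
python3 -m creep '[{"grip":0.25,"delta_pos":[-0.16,0.8,0],"rotation":[0,0,-0.33]},{"grip":0.25,"delta_pos":[-0.16,0.8,0.2],"rotation":[0,0,-0.33]},{"grip":0.25,"delta_pos":[-0.16,0.8,0.5],"rotation":[0,0,-0.33]},{"grip":0.25,"delta_pos":[-0.16,0.8,0.55],"rotation":[0,0,-0.33]},{"grip":0.25,"delta_pos":[-0.16,0.8,0.55],"rotation":[0,0,-0.33]}]'
python3 -m creep '[{"grip":0.25,"delta_pos":[0,0,0],"rotation":[0,0,0]}]'
python3 - <<'E'
from h import *
to(.5801,-.3552,.06,25)
E
```

```text
clock: 18.65
tool_pos: [0.5802, -0.3525, 0.169]
orientation: [-179.8, 0.2, 25.3]
force: [0.0, 0.0, 0.1]
opening: 0.0658
gripper_force: 0.0
clock: 18.75
tool_pos: [0.5816, -0.3528, 0.1715]
orientation: [-180.0, 0.0, 25.2]
force: [0.2, -0.5, 0.7]
opening: 0.0654
gripper_force: 0.0
delta [-0.023, 0.015, 1.115] rot 0.002
```

```bash
python3 -m creep '[{"grip":0.25,"delta_pos":[-0.02,0.015,0.4],"rotation":[0,0,0]},{"grip":0.25,"delta_pos":[-0.02,0.015,0.6],"rotation":[0,0,0]},{"grip":0.25,"delta_pos":[-0.02,0.015,0.8],"rotation":[0,0,0]}]'
python3 -m creep '[{"grip":0.25,"delta_pos":[0,0,0.29],"rotation":[0,0,0]},{"grip":0.25,"delta_pos":[0,0,0.29],"rotation":[0,0,0]},{"grip":1,"delta_pos":[0,0,0.29],"rotation":[0,0,0]},{"grip":1,"delta_pos":[0,0,0.29],"rotation":[0,0,0]},{"grip":1,"delta_pos":[0,0,0.29],"rotation":[0,0,0]}]'
python3 -m creep '[{"grip":1,"delta_pos":[0,0,0],"rotation":[0,0,0]}]'
python3 -m creep '[{"grip":1,"delta_pos":[0,0,-0.7],"rotation":[0,0,0]},{"grip":1,"delta_pos":[0,0,-1],"rotation":[0,0,0]},{"grip":1,"delta_pos":[0,0,-1],"rotation":[0,0,0.33]},{"grip":1,"delta_pos":[0,0,-1],"rotation":[0,0,0.33]},{"grip":1,"delta_pos":[0,0,-1],"rotation":[0,0,0.33]}]'
python3 -m creep '[{"grip":1,"delta_pos":[0,0,-0.4],"rotation":[0,0,0]},{"grip":1,"delta_pos":[0,0,-0.4],"rotation":[0,0,0]}]'
python3 - <<'E'
from h import *
to(.627,.087,.155,-4.3)
E
```

```text
clock: 19.05
tool_pos: [0.5806, -0.355, 0.0916]
orientation: [180.0, -0.0, 25.2]
force: [-0.0, -0.5, -0.6]
opening: 0.066
gripper_force: 0.0
clock: 19.55
tool_pos: [0.5811, -0.3558, 0.0646]
orientation: [179.9, -0.1, 25.3]
force: [-0.4, 0.2, 0.1]
opening: 0.0471
gripper_force: 0.0
clock: 19.65
tool_pos: [0.5806, -0.3558, 0.0641]
orientation: [179.9, -0.1, 25.3]
force: [-0.6, 0.1, 5.7]
opening: 0.0402
gripper_force: 29.4
clock: 20.15
tool_pos: [0.5799, -0.3555, 0.1636]
orientation: [-180.0, -0.1, -0.9]
force: [0.3, 0.2, -1.8]
opening: 0.0402
gripper_force: 29.4
clock: 20.35
tool_pos: [0.582, -0.357, 0.2084]
orientation: [179.8, -0.4, -0.5]
force: [0.3, -0.2, -1.0]
opening: 0.0402
gripper_force: 29.4
delta [0.414, -4.443, 0.534] rot 0.043
```

```bash
python3 -m creep '[{"grip":1,"delta_pos":[0.08,-0.89,0],"rotation":[0,0,0.043]},{"grip":1,"delta_pos":[0.08,-0.89,0],"rotation":[0,0,0.043]}]' >/dev/null
python3 -m creep '[{"grip":1,"delta_pos":[0.15,-0.89,0],"rotation":[0,0,0]},{"grip":1,"delta_pos":[0.15,-0.89,0],"rotation":[0,0,0]}]' >/dev/null
python3 -m creep '[{"grip":1,"delta_pos":[0.15,-0.89,0],"rotation":[0,0,0]},{"grip":1,"delta_pos":[0.15,-0.89,0],"rotation":[0,0,0]}]' >/dev/null
python3 -m creep '[{"grip":1,"delta_pos":[0.15,-0.89,0],"rotation":[0,0,0]},{"grip":1,"delta_pos":[0.15,-0.89,0],"rotation":[0,0,0]}]' >/dev/null
python3 -m creep '[{"grip":1,"delta_pos":[0.15,-0.8,0],"rotation":[0,0,0]},{"grip":1,"delta_pos":[0.15,-0.8,0],"rotation":[0,0,0]},{"grip":1,"delta_pos":[0.15,-0.8,0],"rotation":[0,0,0]},{"grip":1,"delta_pos":[0.15,-0.8,0],"rotation":[0,0,0]}]'
python3 - <<'E'
from h import *
to(.627,.0865,.155,-4.3)
E
```

```text
clock: 21.55
tool_pos: [0.6749, 0.0756, 0.2026]
orientation: [-180.0, 0.0, -4.3]
force: [-0.4, -0.3, -2.0]
opening: 0.0403
gripper_force: 29.4
delta [-0.485, -0.073, 0.476] rot 0.0
```

```bash
python3 -m creep '[{"grip":1,"delta_pos":[-0.485,-0.073,0],"rotation":[0,0,0]},{"grip":1,"delta_pos":[-0.485,-0.073,0],"rotation":[0,0,0]},{"grip":1,"delta_pos":[-0.485,-0.073,0.2],"rotation":[0,0,0]},{"grip":1,"delta_pos":[-0.485,-0.073,0.45],"rotation":[0,0,0]},{"grip":1,"delta_pos":[-0.485,-0.073,0.45],"rotation":[0,0,0]}]'
python3 - <<'E'
from h import *
to(.627,.0865,.128,-4.3)
E
```

```text
clock: 22.05
tool_pos: [0.6248, 0.0839, 0.155]
orientation: [179.9, 0.3, -4.5]
force: [-0.8, 0.0, -1.8]
opening: 0.0395
gripper_force: 29.9
delta [0.02, -0.028, 0.27] rot -0.002
```

```bash
python3 -m creep '[{"grip":1,"delta_pos":[0.012,-0.028,0],"rotation":[0,0,0]},{"grip":1,"delta_pos":[0.012,-0.028,0.12],"rotation":[0,0,0]},{"grip":1,"delta_pos":[0.012,-0.028,0.2],"rotation":[0,0,0]},{"grip":1,"delta_pos":[0.012,-0.028,0.26],"rotation":[0,0,0]},{"grip":1,"delta_pos":[0.012,-0.028,0.28],"rotation":[0,0,0]}]'
python3 -m creep '[{"grip":1,"delta_pos":[0,0,0],"rotation":[0,0,0]}]'
```

```text
clock: 22.55
tool_pos: [0.6344, 0.0887, 0.1381]
orientation: [-179.9, -0.8, -4.2]
force: [-5.4, -3.1, 43.6]
opening: 0.0398
gripper_force: 30.0
clock: 22.65
tool_pos: [0.6344, 0.0887, 0.1381]
orientation: [-179.9, -0.8, -4.2]
force: [-2.8, -3.9, 36.3]
opening: 0.0397
gripper_force: 30.0
```

Contact on the rim, so back off, settle and re-measure.

```bash
python3 -m creep '[{"grip":1,"delta_pos":[0,0,-0.25],"rotation":[0,0,0]},{"grip":1,"delta_pos":[0,0,-0.25],"rotation":[0,0,0]},{"grip":1,"delta_pos":[0,0,-0.25],"rotation":[0,0,0]},{"grip":1,"delta_pos":[0,0,-0.25],"rotation":[0,0,0]}]'
python3 - <<'E'
from h import *
to(.627,.0865,.128,-4.3)
s=snap('side');crop(s,'p3.png',230,110,130,100,6)
E
```

```text
clock: 23.05
tool_pos: [0.628, 0.0883, 0.1537]
orientation: [180.0, 0.1, -4.4]
force: [-0.8, -0.5, -2.0]
opening: 0.0402
gripper_force: 29.9
delta [-0.009, 0.018, 0.257] rot -0.001
```

View pics/p3.png

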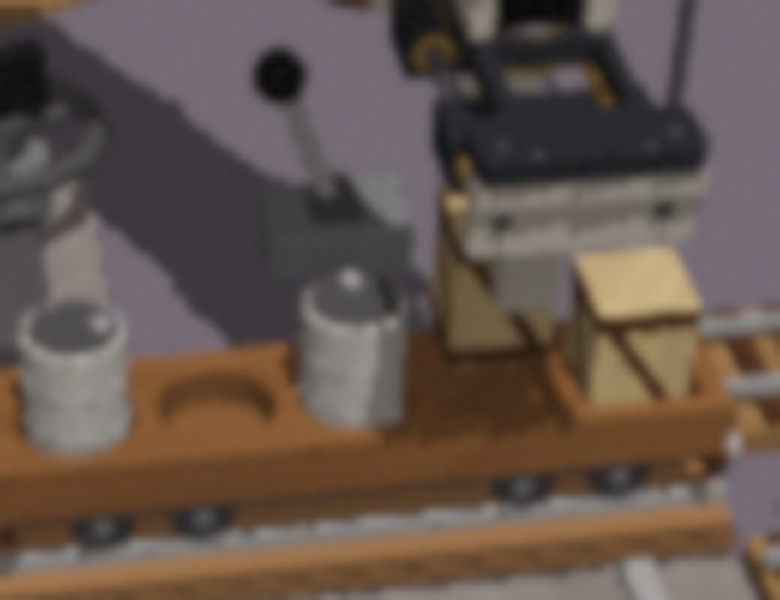

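The held crate slid along the pads: the pad is at crop x≈527, while the crate's near face spans (445,345)–(553,352). Work out its true pose.

Run:
```python
from h import *
s=snap('side');K,R,t=map(np.array,(s['intrinsics'],s['R'],s['t']));c=-R.T@t
n=np.array([np.sin(np.radians(4.3)),np.cos(np.radians(4.3)),0])
def onplane(x,y,P):
    d=R.T@np.linalg.inv(K)@[230+x/6-.42,110+y/6-.42,1];return c+d*(n@(np.array(P)-c))/(n@d)
P=np.array([.628,.0883,0])-.02*n
for q in[(445,345),(553,352),(441,200)]:print('held',q,onplane(*q,P).round(4))
P4=np.array([.6827,.083,0])-.02*n
for q in[(588,322),(697,313)]:print('p4 top',q,onplane(*q,P4).round(4))
for q in[(497,300),(560,300)]:print('pad',q,onplane(*q,P-.008*n).round(4))
```

```text
held (445, 345) [0.5983 0.0705 0.1101]
held (553, 352) [0.6417 0.0672 0.102 ]
held (441, 200) [0.593  0.0709 0.1764]
p4 top (588, 322) [0.6539 0.0651 0.1159]
p4 top (697, 313) [0.6974 0.0618 0.1155]
pad (497, 300) [0.6145 0.0612 0.1352]
pad (560, 300) [0.639  0.0594 0.1326]
```

The held crate is tilted about 10° on the pads (its near edge caught the rim). I'll set it down on the free table spot near (0.46,-0.12) and re-grip it.

```bash
python3 -m creep '[{"grip":1,"delta_pos":[0,0,-0.7],"rotation":[0,0,0]},{"grip":1,"delta_pos":[-0.3,0.2,-0.7],"rotation":[0,0,0]},{"grip":1,"delta_pos":[-0.7,0.6,-0.7],"rotation":[0,0,0]},{"grip":1,"delta_pos":[-0.9,1,-0.7],"rotation":[0,0,0]},{"grip":1,"delta_pos":[-0.9,1,-0.7],"rotation":[0,0,0]}]' >/dev/null
python3 -m creep '[{"grip":1,"delta_pos":[-0.6,1,0],"rotation":[0,0,0]},{"grip":1,"delta_pos":[-0.6,1,0],"rotation":[0,0,0]},{"grip":1,"delta_pos":[-0.6,1,0],"rotation":[0,0,0]},{"grip":1,"delta_pos":[-0.6,1,0],"rotation":[0,0,0]},{"grip":1,"delta_pos":[-0.6,1,0],"rotation":[0,0,0]}]'
python3 -m creep '[{"grip":1,"delta_pos":[0,0.1,0.4],"rotation":[0,0,0]},{"grip":1,"delta_pos":[0,0.1,0.8],"rotation":[0,0,0]},{"grip":1,"delta_pos":[0,0.1,1],"rotation":[0,0,0]},{"grip":1,"delta_pos":[0,0.1,1],"rotation":[0,0,0]},{"grip":1,"delta_pos":[0,0.1,1],"rotation":[0,0,0]}]'
```

```text
clock: 24.15
tool_pos: [0.4641, -0.0997, 0.2245]
orientation: [-180.0, -0.0, -4.4]
force: [-0.4, 0.6, -0.9]
opening: 0.0398
gripper_force: 29.9
clock: 24.65
tool_pos: [0.464, -0.109, 0.1248]
orientation: [180.0, 0.0, -4.3]
force: [1.4, -0.2, -0.8]
opening: 0.0398
gripper_force: 29.9
```

```bash
python3 -m creep '[{"grip":1,"delta_pos":[0,0,0.35],"rotation":[0,0,0]},{"grip":1,"delta_pos":[0,0,0.5],"rotation":[0,0,0]},{"grip":1,"delta_pos":[0,0,0.6],"rotation":[0,0,0]},{"grip":1,"delta_pos":[0,0,0.62],"rotation":[0,0,0]}]'
python3 -m creep '[{"grip":1,"delta_pos":[0,0,0.03],"rotation":[0,0,0]},{"grip":1,"delta_pos":[0,0,0.03],"rotation":[0,0,0]}]'
python3 -m creep '[{"grip":0.25,"delta_pos":[0,0,0],"rotation":[0,0,0]},{"grip":0.25,"delta_pos":[0,0,0],"rotation":[0,0,0]},{"grip":0.25,"delta_pos":[0,0,0],"rotation":[0,0,0]},{"grip":0.25,"delta_pos":[0,0,-0.5],"rotation":[0,0,0]},{"grip":0.25,"delta_pos":[0,0,-1],"rotation":[0,0,0]}]'
python3 -m creep '[{"grip":0.25,"delta_pos":[0,-1,0],"rotation":[0,0,0]},{"grip":0.25,"delta_pos":[0,-1,0],"rotation":[0,0,0]},{"grip":0.25,"delta_pos":[0,-1,0],"rotation":[0,0,0]}]'
python3 -m creep '[{"grip":0.25,"delta_pos":[0,-1,0],"rotation":[0,0,0]},{"grip":0.25,"delta_pos":[0,-1,0],"rotation":[0,0,0]},{"grip":0.25,"delta_pos":[0,-1,0],"rotation":[0,0,0]}]' >/dev/null
python3 - <<'E'
from h import *
for n in('top','side'):
    s=snap(n);pickle.dump(s,open(n+'5.pkl','wb'))
    u,v=map(int,proj(s,[.46,-.115,.04]));print(n,u-50,v-45)
    a=s['color'][v-45:v+45,u-50:u+50,::-1];a=cv2.resize(a,(400,360),interpolation=cv2.INTER_CUBIC)
    img=a if n=='top' else np.hstack([img,a])
cv2.imwrite('pics/reg.png',img)
E
```

```text
clock: 25.05
tool_pos: [0.4637, -0.1093, 0.0628]
orientation: [180.0, -0.0, -4.3]
force: [0.1, 0.3, -1.5]
opening: 0.0396
gripper_force: 29.9
clock: 25.25
tool_pos: [0.4637, -0.1094, 0.0603]
orientation: [-180.0, -0.1, -4.4]
force: [-0.3, -0.8, -1.2]
opening: 0.0397
gripper_force: 29.9
clock: 25.75
tool_pos: [0.4619, -0.1098, 0.1599]
orientation: [179.9, 0.2, -4.4]
force: [2.2, 0.4, 0.3]
opening: 0.0649
gripper_force: 0.0
clock: 26.05
tool_pos: [0.4718, -0.0057, 0.1607]
orientation: [-179.9, -0.2, -4.1]
force: [0.0, -0.8, 0.4]
opening: 0.0659
gripper_force: 0.0
top 265 196
side 212 212
```

View pics/reg.png

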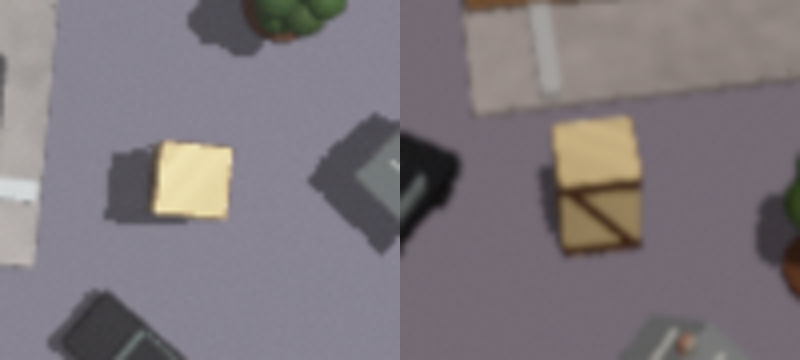

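The crate stands upright on the table, with its top centred at left-crop (194,180). Re-grip it.

Run:
```python
from h import *
s=pickle.load(open('top5.pkl','rb'))
P=np.array([ray(s,265+x/4-.375,196+y/4-.375,.06)[:2] for x,y in[(161,143),(232,147),(229,217),(156,215)]])
print(P.mean(0),[np.degrees(np.arctan2(*(a-b)[::-1])).round(1) for a,b in((P[0],P[3]),(P[1],P[2]),(P[0],P[1]),(P[3],P[2]))])
x,y=P.mean(0);to(x,y,.16,-4.3)
```

```text
[ 0.46046853 -0.10866907] [np.float64(-3.2), np.float64(-2.0), np.float64(88.0), np.float64(89.6)]
delta [-0.029, 2.001, -0.005] rot 0.001
```

```bash
python3 -m creep '[{"grip":0.25,"delta_pos":[-0.015,1,0],"rotation":[0,0,0]},{"grip":0.25,"delta_pos":[-0.015,1,0],"rotation":[0,0,0]},{"grip":0.25,"delta_pos":[-0.015,1,0],"rotation":[0,0,0]}]' >/dev/null
python3 -m creep '[{"grip":0.25,"delta_pos":[-0.015,1,0],"rotation":[0,0,0]},{"grip":0.25,"delta_pos":[-0.015,1,0],"rotation":[0,0,0]},{"grip":0.25,"delta_pos":[-0.015,1,0],"rotation":[0,0,0]},{"grip":0.25,"delta_pos":[-0.015,1,0],"rotation":[0,0,0]},{"grip":0.25,"delta_pos":[-0.015,1,0],"rotation":[0,0,0]}]'
python3 -c "
from h import *
to(.4605,-.1087,.055,-4)"
```

```text
clock: 27.25
tool_pos: [0.4598, -0.1096, 0.1596]
orientation: [-180.0, -0.0, -4.4]
force: [0.8, 0.8, 0.1]
opening: 0.0659
gripper_force: 0.0
delta [0.006, -0.009, 1.046] rot -0.005
```

```bash
python3 -m creep '[{"grip":0.25,"delta_pos":[0.006,0,0.4],"rotation":[0,0,0]},{"grip":0.25,"delta_pos":[0.006,0,0.6],"rotation":[0,0,0]},{"grip":0.25,"delta_pos":[0.006,0,0.8],"rotation":[0,0,0]},{"grip":0.25,"delta_pos":[0.006,0,1],"rotation":[0,0,0]},{"grip":0.25,"delta_pos":[0.006,0,1],"rotation":[0,0,0]}]'
python3 -m creep '[{"grip":0.25,"delta_pos":[0,0,0.06],"rotation":[0,0,0]},{"grip":1,"delta_pos":[0,0,0.06],"rotation":[0,0,0]},{"grip":1,"delta_pos":[0,0,0.06],"rotation":[0,0,0]},{"grip":1,"delta_pos":[0,0,0.06],"rotation":[0,0,0]},{"grip":1,"delta_pos":[0,0,0.06],"rotation":[0,0,0]}]'
python3 -m creep '[{"grip":1,"delta_pos":[0,0,-0.4],"rotation":[0,0,0]},{"grip":1,"delta_pos":[0,0,-0.8],"rotation":[0,0,0]},{"grip":1,"delta_pos":[0,0,-1],"rotation":[0,0,0]}]'  >/dev/null
python3 -m creep '[{"grip":1,"delta_pos":[0,0,-0.5],"rotation":[0,0,0]},{"grip":1,"delta_pos":[0,0,-0.5],"rotation":[0,0,0]},{"grip":1,"delta_pos":[0,0,-0.5],"rotation":[0,0,0]}]'
python3 -c "
from h import *
to(.6269,.0865,.2,-4.3)"
```

```text
clock: 27.75
tool_pos: [0.4591, -0.1085, 0.0575]
orientation: [180.0, 0.3, -4.3]
force: [-0.6, -0.1, 0.7]
opening: 0.0658
gripper_force: 0.0
clock: 28.25
tool_pos: [0.4609, -0.1093, 0.0541]
orientation: [-180.0, -0.1, -4.4]
force: [0.4, 1.1, 1.3]
opening: 0.0399
gripper_force: 30.0
clock: 28.85
tool_pos: [0.461, -0.1093, 0.2047]
orientation: [-179.9, -0.2, -4.4]
force: [-0.1, 0.3, -1.9]
opening: 0.0395
gripper_force: 30.0
delta [1.505, -2.079, 0.047] rot -0.001
```

```bash
python3 -m creep '[{"grip":1,"delta_pos":[0.5,-0.7,0],"rotation":[0,0,0]},{"grip":1,"delta_pos":[0.5,-0.7,0],"rotation":[0,0,0]}]' >/dev/null
python3 -m creep '[{"grip":1,"delta_pos":[0.5,-0.7,0],"rotation":[0,0,0]},{"grip":1,"delta_pos":[0.5,-0.7,0],"rotation":[0,0,0]}]' >/dev/null
python3 -m creep '[{"grip":1,"delta_pos":[0.505,-0.68,0],"rotation":[0,0,0]},{"grip":1,"delta_pos":[0.505,-0.68,0],"rotation":[0,0,0]},{"grip":1,"delta_pos":[0.505,-0.68,0],"rotation":[0,0,0]},{"grip":1,"delta_pos":[0.505,-0.68,0.2],"rotation":[0,0,0]},{"grip":1,"delta_pos":[0.505,-0.68,0.5],"rotation":[0,0,0]}]' >/dev/null
python3 -m creep '[{"grip":1,"delta_pos":[0,0,0],"rotation":[0,0,0]},{"grip":1,"delta_pos":[0,0,0],"rotation":[0,0,0]},{"grip":1,"delta_pos":[0,0,0],"rotation":[0,0,0]}]'
python3 - <<'E'
from h import *
to(.6274,.0865,.14,-4.3)
s=snap('side');crop(s,'p3b.png',230,110,130,100,6)
E
```

```text
clock: 30.05
tool_pos: [0.6271, 0.0865, 0.1546]
orientation: [-180.0, -0.1, -4.4]
force: [0.5, -0.6, -2.2]
opening: 0.0397
gripper_force: 30.0
delta [0.003, -0.001, 0.146] rot -0.001
```

View pics/p3b.png

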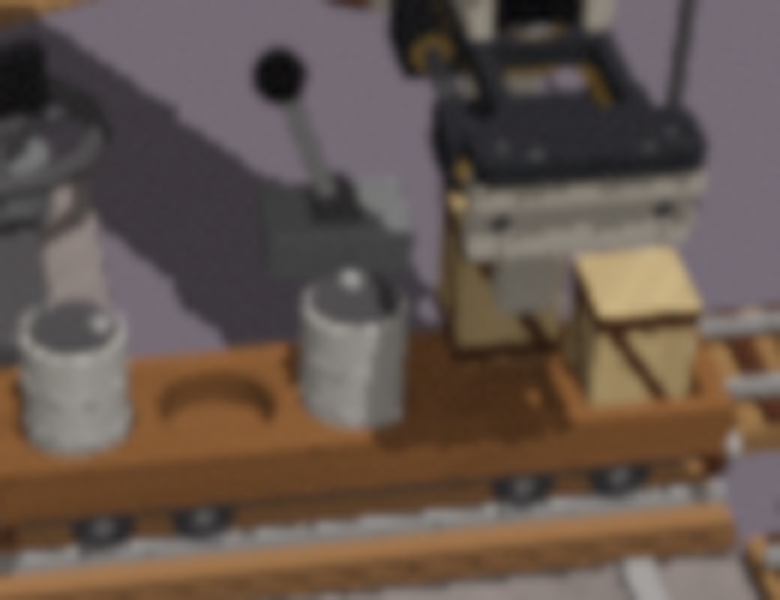

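Run:
```python
from h import *
s=pickle.load(open('side0.pkl','rb'));a=np.radians(-4.3);r=np.array([[np.cos(a),-np.sin(a)],[np.sin(a),np.cos(a)]])
def box(x,y,z):
    for n,c in dict(nl=(-.02,-.02),nr=(.02,-.02)).items():
        q=r@c+[x,y]
        for zz in(z,z+.06): u=proj(s,[*q,zz]);print(n,zz.__round__(3),((u-[230,110])*6+2.5).round(0))
print('held');box(.6271,.0865,.1005);print('p4');box(.6827,.083,.064)
u=lambda p:((proj(s,p)-[230,110])*6+2.5).round(0)
print('p3 mouth nl/nr',[u([*(r@c+[.6269,.0865]),.082]) for c in((-.023,-.023),(.023,-.023),(-.023,.023))])
print('drum tops',u([.5712,.0918,.124]),u([.4608,.0988,.124]),'wagon near corner',u([*(r@[-.146,-.033]+[.571,.0912]),.082]),u([*(r@[.146,-.033]+[.571,.0912]),.082]))
```

```text
held
nl 0.101 [464. 366.]
nl 0.161 [474. 236.]
nr 0.101 [564. 357.]
nr 0.161 [579. 228.]
p4
nl 0.064 [593. 425.]
nl 0.124 [609. 303.]
nr 0.064 [689. 416.]
nr 0.124 [709. 294.]
p3 mouth nl/nr [array([454., 409.]), array([568., 399.]), array([430., 340.])]
drum tops [364. 293.] [ 78. 320.] wagon near corner [ -2. 468.] [739. 398.]
```

Projection of the model agrees with the view, allowing for the visible side face, so the crate is upright. Lower gently, watching the force.

```bash
python3 -m creep '[{"grip":1,"delta_pos":[0,0,0.1],"rotation":[0,0,0]},{"grip":1,"delta_pos":[0,0,0.15],"rotation":[0,0,0]},{"grip":1,"delta_pos":[0,0,0.18],"rotation":[0,0,0]},{"grip":1,"delta_pos":[0,0,0.18],"rotation":[0,0,0]}]'
python3 -m creep '[{"grip":1,"delta_pos":[0,0,0.03],"rotation":[0,0,0]},{"grip":1,"delta_pos":[0,0,0.05],"rotation":[0,0,0]},{"grip":1,"delta_pos":[0,0,0.05],"rotation":[0,0,0]}]'
```

```text
clock: 30.5
tool_pos: [0.6264, 0.0864, 0.136]
orientation: [180.0, -0.0, -4.3]
force: [-1.4, 0.2, 2.7]
opening: 0.0399
gripper_force: 30.0
clock: 30.8
tool_pos: [0.6281, 0.0862, 0.135]
orientation: [180.0, -0.3, -4.3]
force: [-8.1, -3.0, 25.6]
opening: 0.0399
gripper_force: 30.0
```

The rim pushes the crate towards -x, so back up slightly and shift 3 mm towards the robot.

```bash
python3 -m creep '[{"grip":1,"delta_pos":[0,0,-0.07],"rotation":[0,0,0]},{"grip":1,"delta_pos":[-0.03,0.01,-0.07],"rotation":[0,0,0]},{"grip":1,"delta_pos":[-0.03,0.01,-0.07],"rotation":[0,0,0]}]'
python3 -m creep '[{"grip":1,"delta_pos":[0,0,0.05],"rotation":[0,0,0]},{"grip":1,"delta_pos":[0,0,0.08],"rotation":[0,0,0]},{"grip":1,"delta_pos":[0,0,0.1],"rotation":[0,0,0]},{"grip":1,"delta_pos":[0,0,0.1],"rotation":[0,0,0]}]'
```

```text
clock: 31.1
tool_pos: [0.6228, 0.0857, 0.1371]
orientation: [180.0, 0.0, -4.4]
force: [0.3, 0.2, -1.6]
opening: 0.04
gripper_force: 30.0
clock: 31.5
tool_pos: [0.6274, 0.0857, 0.1313]
orientation: [-180.0, -0.5, -4.3]
force: [3.2, -4.6, 18.5]
opening: 0.0398
gripper_force: 30.0
```

```bash
python3 -m creep '[{"grip":1,"delta_pos":[0,0.02,-0.03],"rotation":[0,0,0]},{"grip":1,"delta_pos":[0.01,0.025,-0.03],"rotation":[0,0,0]},{"grip":1,"delta_pos":[0.01,0.025,-0.03],"rotation":[0,0,0]}]'
python3 -m creep '[{"grip":1,"delta_pos":[0,0,0.03],"rotation":[0,0,0]},{"grip":1,"delta_pos":[0,0,0.05],"rotation":[0,0,0]},{"grip":1,"delta_pos":[0,0,0.08],"rotation":[0,0,0]},{"grip":1,"delta_pos":[0,0,0.08],"rotation":[0,0,0]}]'
```

```text
clock: 31.8
tool_pos: [0.6251, 0.0837, 0.1315]
orientation: [-180.0, -0.1, -4.3]
force: [-0.9, 1.8, 10.8]
opening: 0.0398
gripper_force: 30.0
clock: 32.2
tool_pos: [0.6294, 0.0836, 0.1267]
orientation: [-179.9, -0.6, -4.2]
force: [7.3, -3.2, 18.3]
opening: 0.0403
gripper_force: 30.0
```

```bash
python3 -m creep '[{"grip":1,"delta_pos":[0.02,0.01,-0.02],"rotation":[0,0,0]},{"grip":1,"delta_pos":[0.02,0.01,-0.02],"rotation":[0,0,0]}]'
python3 -m creep '[{"grip":1,"delta_pos":[0,0,0.03],"rotation":[0,0,0]},{"grip":1,"delta_pos":[0,0,0.05],"rotation":[0,0,0]},{"grip":1,"delta_pos":[0,0,0.07],"rotation":[0,0,0]},{"grip":1,"delta_pos":[0,0,0.07],"rotation":[0,0,0]}]'
python3 - <<'E'
from h import *
s=snap('side');crop(s,'p3c.png',250,120,110,80,6)
E
```

```text
clock: 32.4
tool_pos: [0.6295, 0.0831, 0.1267]
orientation: [-179.9, -0.4, -4.3]
force: [4.4, 1.2, 11.8]
opening: 0.04
gripper_force: 30.0
clock: 32.8
tool_pos: [0.6323, 0.083, 0.1223]
orientation: [-179.9, -0.7, -4.2]
force: [9.3, -1.8, 19.3]
opening: 0.0399
gripper_force: 30.0
```

View pics/p3c.png

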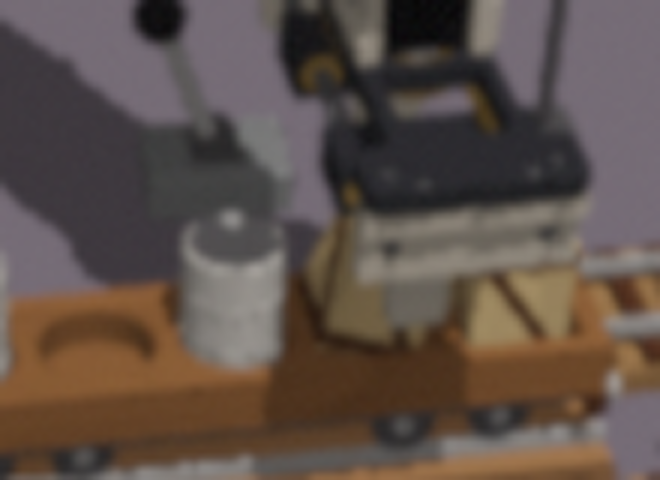

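The crate has tilted, its near-bottom corner riding the rim at crop (320,330). Compute that corner's position against the pocket.

Run:
```python
from h import *
s=pickle.load(open('side0.pkl','rb'));a=np.radians(-4.3);r=np.array([[np.cos(a),-np.sin(a)],[np.sin(a),np.cos(a)]])
u=lambda p:((proj(s,p)-[250,120])*6+2.5).round(0)
for z in(.08,.085,.09,.095):print(z,'seen corner',ray(s,250+320/6-.4,120+330/6-.4,z).round(4),'r',ray(s,250+405/6-.4,120+347/6-.4,z).round(4))
for n,c in dict(nl=(-.023,-.023),nr=(.023,-.023),fl=(-.023,.023)).items():print('mouth p3',n,(r@c+[.6269,.0865]).round(4),u([*(r@c+[.6269,.0865]),.082]))
# compare: mouth of p3 in the first side image (crop S: offset 200,100 x4)
for p in [(406,264),(491,307),(480,247),(397,300)]: print('seen mouth',ray(s,200+p[0]/4-.4,100+p[1]/4-.4,.082).round(4))
```

```text
0.08 seen corner [0.6011 0.0807 0.08  ] r [0.6307 0.0628 0.08  ]
0.085 seen corner [0.599  0.0746 0.085 ] r [0.6284 0.0568 0.085 ]
0.09 seen corner [0.5969 0.0684 0.09  ] r [0.626  0.0509 0.09  ]
0.095 seen corner [0.5948 0.0623 0.095 ] r [0.6237 0.0449 0.095 ]
mouth p3 nl [0.6022 0.0653] [334. 349.]
mouth p3 nr [0.6481 0.0618] [448. 339.]
mouth p3 fl [0.6057 0.1112] [310. 280.]
seen mouth [0.6059 0.1136 0.082 ]
seen mouth [0.6432 0.0616 0.082 ]
seen mouth [0.6556 0.1204 0.082 ]
seen mouth [0.5908 0.0804 0.082 ]
```

The near-bottom corner is about 5 mm short of the pocket wall and the far edge is already inside. Lift 3 mm, shift +x 6 mm and release; its weighted foot should right it in the pocket.

```bash
python3 -m creep '[{"grip":1,"delta_pos":[0,0,-0.06],"rotation":[0,0,0]},{"grip":1,"delta_pos":[0.03,0,-0.06],"rotation":[0,0,0]},{"grip":1,"delta_pos":[0.06,0,-0.06],"rotation":[0,0,0]},{"grip":1,"delta_pos":[0.06,0,-0.06],"rotation":[0,0,0]}]'
python3 -m creep '[{"grip":1,"delta_pos":[0,0,0.03],"rotation":[0,0,0]},{"grip":1,"delta_pos":[0,0,0.05],"rotation":[0,0,0]},{"grip":1,"delta_pos":[0,0,0.05],"rotation":[0,0,0]}]'
```

```text
clock: 33.25
tool_pos: [0.632, 0.0814, 0.1226]
orientation: [180.0, 0.1, -4.4]
force: [0.6, 0.6, 1.4]
opening: 0.0398
gripper_force: 30.0
clock: 33.55
tool_pos: [0.634, 0.0814, 0.1201]
orientation: [180.0, -0.2, -4.3]
force: [1.7, -2.0, 10.9]
opening: 0.04
gripper_force: 30.0
```

```bash
python3 -m creep '[{"grip":0.3,"delta_pos":[0,0,-0.01],"rotation":[0,0,0]},{"grip":0.3,"delta_pos":[0,0,-0.01],"rotation":[0,0,0]},{"grip":0.3,"delta_pos":[0,0,-0.01],"rotation":[0,0,0]},{"grip":0.3,"delta_pos":[0,0,-0.6],"rotation":[0,0,0]},{"grip":0.25,"delta_pos":[0,0,-1],"rotation":[0,0,0]}]'
python3 -m creep '[{"grip":0.25,"delta_pos":[0,1,0],"rotation":[0,0,0]},{"grip":0.25,"delta_pos":[0,1,0],"rotation":[0,0,0]},{"grip":0.25,"delta_pos":[0,1,0],"rotation":[0,0,0]}]' >/dev/null
python3 -m creep '[{"grip":0.25,"delta_pos":[0,1,0],"rotation":[0,0,0]},{"grip":0.25,"delta_pos":[0,1,0],"rotation":[0,0,0]},{"grip":0.25,"delta_pos":[0,1,0],"rotation":[0,0,0]}]' >/dev/null
python3 -m creep '[{"grip":0.25,"delta_pos":[0,1,0],"rotation":[0,0,0]},{"grip":0.25,"delta_pos":[0,1,0],"rotation":[0,0,0]},{"grip":0.25,"delta_pos":[0,1,0],"rotation":[0,0,0]}]'
cat >> h.py <<'E'
def yellow(s):
    "bright top faces of the wooden crates: centre, size, angle (pixels)"
    hsv=cv2.cvtColor(s['color'],cv2.COLOR_RGB2HSV)
    m=cv2.inRange(hsv,(15,40,150),(32,190,255))
    for c in cv2.findContours(m,cv2.RETR_EXTERNAL,cv2.CHAIN_APPROX_NONE)[0]:
        if cv2.contourArea(c)>60:
            (u,v),wh,a=cv2.minAreaRect(c);print(np.round((u,v),1),np.round(wh,1),round(a,1),'z.124',ray(s,u,v,.124).round(4)[:2],'z.06',ray(s,u,v,.06).round(4)[:2])
E
python3 - <<'E'
from h import *
o=ctrl.get_obs();print(o['tool_pos'])
s=snap('top');pickle.dump(s,open('top6.pkl','wb'));yellow(s)
print('ref');yellow(pickle.load(open('top0.pkl','rb')))
s=snap('side');pickle.dump(s,open('side6.pkl','wb'));print('side');yellow(s)
E
```

```text
clock: 34.05
tool_pos: [0.6309, 0.0812, 0.2176]
orientation: [179.9, 0.3, -4.4]
force: [1.5, 0.5, 1.7]
opening: 0.0634
gripper_force: 0.0
clock: 34.95
tool_pos: [0.6081, -0.2219, 0.2175]
orientation: [180.0, 0.1, -4.6]
force: [-0.1, 0.4, -1.6]
opening: 0.0655
gripper_force: 0.0
[ 0.60808101 -0.22188241  0.2174601 ]
[554.5 378. ] [18.  9.] 90.0 z.124 [ 0.1929 -0.5933] z.06 [ 0.1732 -0.6386]
[550.6 313.8] [16.2 29. ] 57.1 z.124 [ 0.3198 -0.5921] z.06 [ 0.31   -0.6374]
[510.5 262.2] [71.7 17.5] 7.1 z.124 [ 0.4232 -0.5134] z.06 [ 0.4216 -0.5525]
[513.1 188.4] [20.9 48.8] 79.2 z.124 [ 0.579  -0.5255] z.06 [ 0.5895 -0.5656]
[  9.9 211.5] [83.3 43.6] 74.3 z.124 [0.5066 0.5289] z.06 [0.5114 0.5714]
[226.5 141.9] [14.2 34. ] 6.3 z.124 [0.665  0.0854] z.06 [0.6823 0.0932]
ref
[555. 378.] [16.  8.] 90.0 z.124 [ 0.1929 -0.5943] z.06 [ 0.1732 -0.6397]
[550.3 313.8] [14.  27.6] 60.9 z.124 [ 0.3197 -0.5916] z.06 [ 0.31   -0.6368]
[510.7 260.9] [69.8 16.5] 10.0 z.124 [ 0.426  -0.5141] z.06 [ 0.4245 -0.5532]
[428.5 236. ] [18. 17.] 90.0 z.124 [ 0.4742 -0.3429] z.06 [ 0.4765 -0.3687]
[509.2 195.6] [32
[... 256 characters left out ...]
595 -0.1556] z.06 [ 1.1441 -0.0992]
[321.2 156. ] [18.8 11. ] 11.3 z.124 [0.6442 0.0849] z.06 [0.6783 0.1706]
[229.8 103.3] [23.4 68.5] 85.2 z.124 [0.474  0.3837] z.06 [0.4875 0.5056]
[108.1 108. ] [ 18.5 106. ] 76.3 z.124 [0.1462 0.4286] z.06 [0.1198 0.556 ]
[130.7  85.7] [ 7.4 31.3] 85.2 z.124 [0.2014 0.5559] z.06 [0.1818 0.6988]
[264.5  68.9] [ 4.7 31.3] 85.0 z.124 [0.6177 0.5893] z.06 [0.6487 0.7363]
[97.5 62.9] [ 3.  87.5] 84.4 z.124 [0.0902 0.751 ] z.06 [0.0571 0.9176]
[464.4  87.4] [39.5 65.2] 34.7 z.124 [1.1809 0.3314] z.06 [1.2803 0.447 ]
[335.9  33.5] [54.7 71.7] 4.8 z.124 [0.9578 0.8536] z.06 [1.0301 1.0327]
[136.   39.5] [ 79. 168.] 90.0 z.124 [0.2081 0.944 ] z.06 [0.1892 1.1341]
```

Run:
```python
from h import *
for f,u0,u1,v0,v1 in(('top6.pkl',205,255,112,182),('side6.pkl',290,360,138,190)):
    s=pickle.load(open(f,'rb'));hsv=cv2.cvtColor(s['color'],cv2.COLOR_RGB2HSV)
    a=hsv[v0:v1,u0:u1]
    for i in range(0,v1-v0,2):
        print(v0+i,''.join('#' if 18<=h<=32 and v>170 else '+' if 18<=h<=32 and v>90 else 'o' if h<18 and v>130 and sa>90 else '-' if h<18 and sa>80 else '.' for h,sa,v in a[i]))
```

```text
112 ---------.#..--...................................
114 ooooooooo....oooo-................................
116 oooooooo-...-ooooooo..............................
118 oooooooo....oooooooo..............................
120 --------.#..-----ooo..............................
122 --------.#..-----oo-..............................
124 oooooooo..#.oooooooo..............................
126 ...-----...oooooo############--...................
128 .............-ooo##############+..................
130 .............ooo##############+...................
132 .............ooo##############+...................
134 .............--o##############....................
136 .............---#############+....................
138 ............---.#############+....................
140 ............---#############+.....................
142 ............---+############+.....................
144 ............--...+#########+......................
146 ..........+......+#########+......................
148 ..+..............+#########+......................
150 .................+#########+......................

[... 2074 characters left out ...]
.............-.-....+.++.
172 +..++..--------++++++++++---++++++----+++++++.....................++.+
174 ...+...--------++++++++++---+++++-oo--++++++++........-....-.......+.+
176 +......------------++++++---+++---ooo-o++++++--.......+....+.........+
178 ..+....---------------------ooo--ooooooooooooo--....+................+
180 ......---------------oooooooooooooo--------------.....-...............
182 --------------------------------------------------------..............
184 ---------------------------------------------------------.....+.......
186 ----------------------------------------------------------.....++.....
188 ---------------------------------------.........----------......++...-
```

Run:
```python
from h import *
s=pickle.load(open('top0.pkl','rb'));g=cv2.cvtColor(s['color'],cv2.COLOR_RGB2GRAY).astype(np.float32)
a=np.radians(-4.3);ex=np.array([np.cos(a),np.sin(a)]);ey=np.array([-ex[1],ex[0]]);C=np.array([.5705,.0915])
X=np.arange(-.150,.150,.002)
def prof(dirn,xs,off,base):
    out=[]
    for x in xs:
        v=[]
        for o in off:
            q=C+base+(x*ex+o*ey if dirn=='x' else x*ey+o*ex);u=proj(s,[*q,.082]);v.append(cv2.getRectSubPix(g,(1,1),tuple(map(float,u)))[0,0])
        out.append(int(np.mean(v)))
    return out
p=prof('x',X,np.arange(-.01,.0101,.004),0*ex)
for i in range(0,150,15):print(round(X[i]*1000),p[i:i+15])
for k in(1,2):
    Y=np.arange(-.038,.039,.002);print('y at pocket',k+2,prof('y',Y,np.arange(-.01,.0101,.004),k*.056*ex))
t=pickle.load(open('top6.pkl','rb'));m=cv2.inRange(cv2.cvtColor(t['color'],cv2.COLOR_RGB2HSV),(18,0,150),(32,255,255));m[143:]=0;m[:124]=0;m[:,:216]=0;m[:,245:]=0
c=max(cv2.findContours(m,0,1)[0],key=cv2.contourArea);r=cv2.minAreaRect(c);print(r,ray(t,*r[0],.124))
```

```text
-150 [87, 88, 93, 102, 109, 110, 110, 108, 105, 106, 112, 115, 116, 116, 116]
-120 [116, 116, 116, 116, 116, 116, 116, 116, 116, 115, 116, 115, 113, 107, 96]
-90 [88, 99, 111, 115, 114, 112, 107, 109, 112, 115, 116, 115, 116, 116, 116]
-60 [116, 116, 116, 116, 116, 116, 116, 116, 115, 113, 107, 97, 87, 83, 96]
-30 [110, 114, 113, 111, 110, 114, 116, 117, 117, 117, 117, 117, 118, 118, 118]
0 [117, 117, 118, 118, 117, 117, 115, 111, 102, 88, 78, 83, 100, 111, 115]
30 [114, 111, 114, 116, 114, 112, 111, 110, 110, 111, 111, 111, 112, 112, 112]
60 [111, 112, 113, 113, 113, 113, 109, 94, 72, 71, 86, 102, 110, 109, 108]
90 [111, 115, 116, 116, 116, 116, 116, 116, 117, 117, 117, 117, 117, 117, 117]
120 [117, 117, 117, 114, 102, 77, 67, 72, 90, 106, 113, 114, 113, 116, 120]
y at pocket 3 [136, 130, 108, 106, 114, 118, 114, 98, 84, 82, 101, 113, 115, 114, 112, 113, 113, 113, 112, 112, 111, 111, 110, 109, 111, 111, 109, 107, 105, 97, 89, 99, 110, 113, 113, 109, 97, 89, 87]
y at pocket 4 [135, 130, 111, 109, 117, 121, 117, 102, 86, 81, 96, 114, 119, 118, 117, 118, 119, 117, 116, 116, 117, 116, 115, 115, 118, 119, 116, 112, 107, 98, 88, 95, 105, 108, 109, 108, 97, 88, 88]
((227.5395965576172, 134.10397338867188), (14.030025482177734, 17.214143753051758), 5.710592269897461) [0.68221035 0.08376593 0.124     ]
```

Run:
```python
from h import *
for f in('top5.pkl','side5.pkl'):
    s=pickle.load(open(f,'rb'));m=cv2.inRange(cv2.cvtColor(s['color'],cv2.COLOR_RGB2HSV),(18,0,160),(32,255,255))
    u,v=map(int,proj(s,[.46,-.11,.06]));k=np.zeros_like(m);k[v-22:v+22,u-25:u+25]=255;m&=k
    c=max(cv2.findContours(m,0,1)[0],key=cv2.contourArea);M=cv2.moments(c);q=M['m10']/M['m00'],M['m01']/M['m00'];print(f,cv2.minAreaRect(c),ray(s,*q,.06).round(4))
s0=pickle.load(open('side0.pkl','rb'));s=pickle.load(open('side6.pkl','rb'))
# p4 top in side6
m=cv2.inRange(cv2.cvtColor(s['color'],cv2.COLOR_RGB2HSV),(18,0,160),(32,255,255));m[:148]=0;m[166:]=0;m[:,:312]=0;m[:,335:]=0
for r in range(148,164,2):print(r,''.join('#' if x else '.' for x in m[r,305:340]))
for p in([.6627,.105,.124],[.7026,.102,.124],[.66,.065,.124],[.6995,.062,.124]):print(proj(s,p).round(1))
```

```text
top5.pkl ((312.9467468261719, 240.5860595703125), (17.745004653930664, 17.835538864135742), 5.194429397583008) [ 0.4607 -0.1079  0.06  ]
side5.pkl ((260.8587951660156, 249.16468811035156), (14.879122734069824, 19.787696838378906), 85.60128784179688) [ 0.4582 -0.11    0.06  ]
148 ...................................
150 ........###........................
152 ........#########......##..........
154 .........#################.........
156 ..........################.........
158 ...........###############.........
160 ...............#########...........
162 .....................####..........
[326.  150.3]
[342.2 148.9]
[330.5 160.1]
[347.  158.6]
```

```bash
python3 -m creep '[{"grip":0.25,"delta_pos":[0,-1,0],"rotation":[0,0,0]},{"grip":0.25,"delta_pos":[0,-1,0],"rotation":[0,0,0]},{"grip":0.25,"delta_pos":[0,-1,0],"rotation":[0,0,0]}]' >/dev/null
python3 -m creep '[{"grip":0.25,"delta_pos":[0,-1,0],"rotation":[0,0,0]},{"grip":0.25,"delta_pos":[0,-1,0],"rotation":[0,0,0]},{"grip":0.25,"delta_pos":[0,-1,0],"rotation":[0,0,0]}]' >/dev/null
python3 -m creep '[{"grip":0.25,"delta_pos":[0,-1,0],"rotation":[0,0,0]},{"grip":0.25,"delta_pos":[0,-1,0],"rotation":[0,0,0]},{"grip":0.25,"delta_pos":[0,-1,0],"rotation":[0,0,0]},{"grip":0.25,"delta_pos":[0,-1,0],"rotation":[0,0,0]}]'
python3 - <<'E'
from h import *
to(.634,.085,.122,-4.3)
s=snap('side')
hsv=cv2.cvtColor(s['color'],cv2.COLOR_RGB2HSV)
for r in range(140,184,2):print(r,''.join('#' if h in range(17,33) and v>165 else '+' if h in range(14,33) and v>95 and q>50 else '.' for h,q,v in hsv[r,290:360]))
E
```

```text
clock: 36.05
tool_pos: [0.6317, 0.0839, 0.2181]
orientation: [180.0, 0.0, -4.2]
force: [-0.3, -0.0, -0.7]
opening: 0.0658
gripper_force: 0.0
delta [0.023, -0.013, 0.961] rot 0.002
140 ......................................................................
142 ......................................................................
144 ......................................................................
146 ......................................................................
148 ......................................................................
150 .......................++.............................................
152 .......................++++++++......++##############.................
154 ........................++++++++++#++#################+...............
156 .........................+++++++++###+#################...............
158 ................+.........+++++++++##++#################..............
160 ...............+....+..........+++++##++################+.............
162 .............+++...++++............+++#++++++++++++++++++.............
164 ............+++....+++++.........................++++++++.............
166 .............+....++++++....+++++++++..++++.+++++++++++++...+.....++++
168 .................+++++++....+++++++++.++++++..++++++++++++++++....++++
170 ................+++++++++..+++++++++..+++++++..++++++++++++++++....+++
172 ...............++++++++++..++++++++...+++++++++.++++++++++++++++......
174 ...............+++++++++++.+++++++++..++++++++++..+++++++.++..........
176 ...........+......++++++++.+++++..+++++++++++++++.+++++++++++..++.....
178 ..........++.++........+++.++++.+.+++++++++++++++.+.+.+.+++++++++++...
180 .......++++++++++++++++++++++++++++++++.+.+++..+.++.+.+++++++.+++++++.
182 ......++++++++++.+++.+.....+.+.+..+..+....+..++........+++++..++++++++
```

```bash
python3 -m creep '[{"grip":0.25,"delta_pos":[0.02,-0.013,0.4],"rotation":[0,0,0]},{"grip":0.25,"delta_pos":[0.02,-0.013,0.75],"rotation":[0,0,0]},{"grip":0.25,"delta_pos":[0.02,-0.013,0.95],"rotation":[0,0,0]},{"grip":0.25,"delta_pos":[0.02,-0.013,0.98],"rotation":[0,0,0]},{"grip":1,"delta_pos":[0.02,-0.013,0.98],"rotation":[0,0,0]}]'
python3 -m creep '[{"grip":1,"delta_pos":[0,0,0],"rotation":[0,0,0]},{"grip":1,"delta_pos":[0,0,0],"rotation":[0,0,0]},{"grip":1,"delta_pos":[0,0,0],"rotation":[0,0,0]}]'
python3 -m creep '[{"grip":1,"delta_pos":[0,0,-0.3],"rotation":[0,0,0]},{"grip":1,"delta_pos":[0,0,-0.7],"rotation":[0,0,0]},{"grip":1,"delta_pos":[0,0,-0.95],"rotation":[0,0,0]},{"grip":1,"delta_pos":[0,0,-1],"rotation":[0,0,0]},{"grip":1,"delta_pos":[0,0,-1],"rotation":[0,0,0]}]'
python3 - <<'E'
from h import *
to(.4637,-.1093,.2,-4.3)
s=snap('side')
hsv=cv2.cvtColor(s['color'],cv2.COLOR_RGB2HSV)
for r in range(110,184,2):print(r,''.join('#' if h in range(17,33) and v>165 else '+' if h in range(17,33) and v>80 and q>50 else '.' for h,q,v in hsv[r,290:360]))
E
```

```text
clock: 36.6
tool_pos: [0.6342, 0.0819, 0.1206]
orientation: [180.0, 0.0, -4.4]
force: [0.9, -0.1, 0.8]
opening: 0.0617
gripper_force: 0.0
clock: 36.9
tool_pos: [0.6349, 0.0828, 0.1219]
orientation: [-180.0, -0.1, -4.4]
force: [0.4, 2.0, 0.9]
opening: 0.0401
gripper_force: 30.0
clock: 37.4
tool_pos: [0.6344, 0.083, 0.2218]
orientation: [-179.9, -0.1, -4.4]
force: [-1.0, -0.4, -2.6]
opening: 0.0399
gripper_force: 30.0
delta [-1.556, 2.047, 0.218] rot -0.001
110 ......................+++.............................................
112 ......................................................................
114 ......................................................................
116 .......................+..............................................
118 ....................+.++..............................................
120 ...................+..++..............................................
122 .................+++.+++..............................................
124 ................+++..+++++...............+............................
126 ...............++++.++++++++........
[... 1434 characters left out ...]
.........+...............
166 .....................................+++++...+++++++++++..............
168 ..................................+..+++++++..+++++++++...............
170 .....................................++++++++..++++++++...............
172 .....................................+++++++++..+++++++...............
174 ......................................++++++++++..+++++...............
176 ......................................++++++++++......................
178 ......................................................................
180 ......................................................................
182 ......................................................................
```

```bash
python3 -m creep '[{"grip":1,"delta_pos":[-0.78,1,0],"rotation":[0,0,0]},{"grip":1,"delta_pos":[-0.78,1,0],"rotation":[0,0,0]},{"grip":1,"delta_pos":[-0.78,1,0],"rotation":[0,0,0]}]' >/dev/null
python3 -m creep '[{"grip":1,"delta_pos":[-0.78,1,0],"rotation":[0,0,0]},{"grip":1,"delta_pos":[-0.78,1,0],"rotation":[0,0,0]},{"grip":1,"delta_pos":[-0.78,1,0.4],"rotation":[0,0,0]},{"grip":1,"delta_pos":[-0.78,1,0.8],"rotation":[0,0,0]},{"grip":1,"delta_pos":[-0.78,1,1],"rotation":[0,0,0]}]' >/dev/null
python3 -m creep '[{"grip":1,"delta_pos":[0,0,0.3],"rotation":[0,0,0]},{"grip":1,"delta_pos":[0,0,0.45],"rotation":[0,0,0]},{"grip":1,"delta_pos":[0,0,0.55],"rotation":[0,0,0]},{"grip":1,"delta_pos":[0,0,0.58],"rotation":[0,0,0]},{"grip":1,"delta_pos":[0,0,0.58],"rotation":[0,0,0]}]'
```

```text
clock: 38.75
tool_pos: [0.4632, -0.1048, 0.0622]
orientation: [180.0, 0.1, -4.4]
force: [-0.4, -0.3, -1.3]
opening: 0.0401
gripper_force: 30.0
```

```bash
python3 -m creep '[{"grip":1,"delta_pos":[0,0,0.04],"rotation":[0,0,0]},{"grip":1,"delta_pos":[0,0,0.06],"rotation":[0,0,0]},{"grip":1,"delta_pos":[0,0,0.06],"rotation":[0,0,0]}]'
python3 -m creep '[{"grip":0.25,"delta_pos":[0,0,0],"rotation":[0,0,0]},{"grip":0.25,"delta_pos":[0,0,0],"rotation":[0,0,0]},{"grip":0.25,"delta_pos":[0,0,0],"rotation":[0,0,0]},{"grip":0.25,"delta_pos":[0,0,-0.5],"rotation":[0,0,0]},{"grip":0.25,"delta_pos":[0,0,-1],"rotation":[0,0,0]}]'
python3 -m creep '[{"grip":0.25,"delta_pos":[0,-1,-0.3],"rotation":[0,0,0]},{"grip":0.25,"delta_pos":[0,-1,-0.3],"rotation":[0,0,0]},{"grip":0.25,"delta_pos":[0,-1,-0.3],"rotation":[0,0,0]}]' >/dev/null
python3 -m creep '[{"grip":0.25,"delta_pos":[0,-1,0],"rotation":[0,0,0]},{"grip":0.25,"delta_pos":[0,-1,0],"rotation":[0,0,0]},{"grip":0.25,"delta_pos":[0,-1,0],"rotation":[0,0,0]}]'
cat >> h.py <<'E'
def tops(x,y,z):
    for n in('top','side'):
        s=snap(n);m=cv2.inRange(cv2.cvtColor(s['color'],cv2.COLOR_RGB2HSV),(18,0,160),(32,255,255))
        u,v=map(int,proj(s,[x,y,z]));k=np.zeros_like(m);k[v-25:v+25,u-30:u+30]=255;m&=k
        c=max(cv2.findContours(m,0,1)[0],key=cv2.contourArea);M=cv2.moments(c);r=cv2.minAreaRect(c)
        print(n,np.round(r[1],1),round(r[2],1),ray(s,M['m10']/M['m00'],M['m01']/M['m00'],z).round(4))
E
python3 -c "
from h import *
tops(.46,-.11,.06);print(ctrl.get_obs()['moment'],ctrl.get_obs()['tool_pos'])"
```

```text
clock: 39.05
tool_pos: [0.4636, -0.1047, 0.0568]
orientation: [-180.0, -0.0, -4.4]
force: [0.4, -0.6, -1.2]
opening: 0.0401
gripper_force: 30.0
clock: 39.55
tool_pos: [0.4623, -0.105, 0.1568]
orientation: [179.9, 0.2, -4.4]
force: [2.1, 1.2, 0.2]
opening: 0.0654
gripper_force: 0.0
clock: 40.15
tool_pos: [0.4796, 0.0989, 0.1868]
orientation: [-179.9, -0.1, -4.1]
force: [-0.1, -1.5, -0.6]
opening: 0.0659
gripper_force: 0.0
top [18.1 18. ] 5.7 [ 0.4426 -0.1019  0.06  ]
side [14.7 19.9] 83.7 [ 0.4402 -0.1038  0.06  ]
[-0.08899555  0.0523539  -0.02481824] [0.47843947 0.0955654  0.18627867]
```

```bash
python3 -m creep '[{"grip":0.25,"delta_pos":[-0.26,1,0.2],"rotation":[0,0,0]},{"grip":0.25,"delta_pos":[-0.26,1,0.2],"rotation":[0,0,0]},{"grip":0.25,"delta_pos":[-0.26,1,0.2],"rotation":[0,0,0]}]' >/dev/null
python3 -m creep '[{"grip":0.25,"delta_pos":[-0.26,0.96,0],"rotation":[0,0,0]},{"grip":0.25,"delta_pos":[-0.26,0.96,0],"rotation":[0,0,0]},{"grip":0.25,"delta_pos":[-0.26,0.96,0],"rotation":[0,0,0]},{"grip":0.25,"delta_pos":[-0.26,0.96,0],"rotation":[0,0,0]},{"grip":0.25,"delta_pos":[-0.26,0.96,0],"rotation":[0,0,0]}]'
python3 -c "
from h import *
to(.442,-.1025,.05,-4.3)"
```

```text
clock: 41.05
tool_pos: [0.4121, -0.0971, 0.1667]
orientation: [-180.0, -0.0, -4.4]
force: [-0.0, 0.1, -0.5]
opening: 0.0655
gripper_force: 0.0
delta [0.302, 0.031, 1.167] rot -0.001
```

```bash
python3 -m creep '[{"grip":0.25,"delta_pos":[0.3,0.03,0],"rotation":[0,0,0]},{"grip":0.25,"delta_pos":[0.3,0.03,0.2],"rotation":[0,0,0]},{"grip":0.25,"delta_pos":[0.3,0.03,0.5],"rotation":[0,0,0]},{"grip":0.25,"delta_pos":[0.3,0.03,0.6],"rotation":[0,0,0]},{"grip":0.25,"delta_pos":[0.3,0.03,0.6],"rotation":[0,0,0]}]'
python3 -c "
from h import *
to(.442,-.1025,.05,-4.3)"
```

```text
clock: 41.55
tool_pos: [0.4408, -0.1016, 0.1054]
orientation: [179.9, 0.2, -4.3]
force: [-0.9, 0.1, -0.2]
opening: 0.0658
gripper_force: 0.0
delta [0.012, 0.008, 0.554] rot 0.0
```

```bash
python3 -m creep '[{"grip":0.25,"delta_pos":[0.01,0.005,0.3],"rotation":[0,0,0]},{"grip":0.25,"delta_pos":[0.01,0.005,0.5],"rotation":[0,0,0]},{"grip":0.25,"delta_pos":[0.01,0.005,0.55],"rotation":[0,0,0]},{"grip":0.25,"delta_pos":[0.01,0.005,0.55],"rotation":[0,0,0]},{"grip":1,"delta_pos":[0.01,0.005,0.55],"rotation":[0,0,0]}]'
python3 -m creep '[{"grip":1,"delta_pos":[0,0,0],"rotation":[0,0,0]},{"grip":1,"delta_pos":[0,0,0],"rotation":[0,0,0]},{"grip":1,"delta_pos":[0,0,0],"rotation":[0,0,0]}]'
python3 -m creep '[{"grip":1,"delta_pos":[0,0,-0.2],"rotation":[0,0,0]},{"grip":1,"delta_pos":[0,0,-0.5],"rotation":[0,0,0]},{"grip":1,"delta_pos":[0,0,-0.9],"rotation":[0,0,0]},{"grip":1,"delta_pos":[0,0,-1],"rotation":[0,0,0]},{"grip":1,"delta_pos":[0,0,-1],"rotation":[0,0,0]}]'
python3 -m creep '[{"grip":1,"delta_pos":[0,0,-0.5],"rotation":[0,0,0]},{"grip":1,"delta_pos":[0,0,-0.5],"rotation":[0,0,0]},{"grip":1,"delta_pos":[0,0,-0.5],"rotation":[0,0,0]}]'
python3 - <<'E'
from h import *
to(.627,.087,.2,-4.3);print(ctrl.get_obs()['moment'])
s=snap('side');hsv=cv2.cvtColor(s['color'],cv2.COLOR_RGB2HSV)
p=ctrl.get_obs()['tool_pos'];a=np.radians(-4.3);r=np.array([[np.cos(a),-np.sin(a)],[np.sin(a),np.cos(a)]])
z=p[2]-.05
for n,c in dict(nl=(-.02,-.02),nr=(.02,-.02),fl=(-.02,.02)).items():print(n,[proj(s,[*(r@c+p[:2]),z+h]).round(1).tolist() for h in(0,.06)])
u,v=map(int,proj(s,[*p[:2],z]))
for rr in range(v-22,v+18):print(rr,u-28,''.join('#' if h in range(17,33) and w>165 else '+' if h in range(14,33) and w>80 and q>50 else '-' if w<70 else '.' for h,q,w in hsv[rr,u-28:u+28]))
E
```

```text
clock: 42.05
tool_pos: [0.4436, -0.1024, 0.0528]
orientation: [-180.0, -0.1, -4.3]
force: [0.4, -0.4, -0.2]
opening: 0.0617
gripper_force: 0.0
clock: 42.35
tool_pos: [0.4429, -0.1027, 0.0522]
orientation: [-180.0, -0.1, -4.4]
force: [0.3, 0.2, 4.9]
opening: 0.04
gripper_force: 30.0
clock: 42.85
tool_pos: [0.4435, -0.1025, 0.1533]
orientation: [-179.9, -0.2, -4.4]
force: [0.3, 0.8, -2.0]
opening: 0.0398
gripper_force: 30.0
clock: 43.15
tool_pos: [0.4423, -0.1026, 0.2011]
orientation: [-180.0, -0.0, -4.4]
force: [0.0, -0.0, -1.8]
opening: 0.0396
gripper_force: 30.0
delta [1.696, -2.031, 0.011] rot -0.001
[-0.0805625  0.0593771 -0.0400325]
nl [[240.4, 224.3], [238.5, 199.5]]
nr [[262.3, 222.0], [261.8, 197.2]]
fl [[238.5, 209.4], [236.5, 184.7]]
193 222 ------------------.-------------------------------------
194 222 ---.----------------------------------------------------
195 222 ---..-------------------------------------------------..
196 222 ---..-------------------------------------------........
197 222 ---..-----------------------------......................
198 222 ---..---------
[... 1552 characters left out ...]
...........---------------........................
223 222 ------...........--------...............................
224 222 ------............--..-.................................
225 222 ------..................................................
226 222 ------..................................................
227 222 ------..................................................
228 222 ------..................................................
229 222 ------..................................................
230 222 -------.................................................
231 222 -------.................................................
232 222 -------.................................................
```

The crate is held upright: its bottom-left is at (239.5,224), against (240.4,224.3) predicted. Carry it to hover over pocket 3 and re-check.

```bash
python3 -m creep '[{"grip":1,"delta_pos":[0.2,-0.25,-0.1],"rotation":[0,0,0]},{"grip":1,"delta_pos":[0.45,-0.55,-0.1],"rotation":[0,0,0]},{"grip":1,"delta_pos":[0.7,-0.85,-0.1],"rotation":[0,0,0]},{"grip":1,"delta_pos":[0.8,-0.96,-0.1],"rotation":[0,0,0]}]' >/dev/null
python3 -m creep '[{"grip":1,"delta_pos":[0.3,-0.35,0],"rotation":[0,0,0]},{"grip":1,"delta_pos":[0.6,-0.72,0],"rotation":[0,0,0]},{"grip":1,"delta_pos":[0.8,-0.95,0],"rotation":[0,0,0]},{"grip":1,"delta_pos":[0.89,-1,0],"rotation":[0,0,0]},{"grip":1,"delta_pos":[0.89,-1,0],"rotation":[0,0,0]}]' >/dev/null
python3 -m creep '[{"grip":1,"delta_pos":[0,-0.07,0.1],"rotation":[0,0,0]},{"grip":1,"delta_pos":[0,-0.07,0.3],"rotation":[0,0,0]},{"grip":1,"delta_pos":[0,-0.07,0.5],"rotation":[0,0,0]},{"grip":1,"delta_pos":[0,-0.07,0.6],"rotation":[0,0,0]},{"grip":1,"delta_pos":[0,-0.07,0.6],"rotation":[0,0,0]}]'
cat > chk.py <<'E'
from h import *
to(.627,.087,.136,-4.3);print(ctrl.get_obs()['moment'].round(3))
s=snap('side');hsv=cv2.cvtColor(s['color'],cv2.COLOR_RGB2HSV)
p=ctrl.get_obs()['tool_pos'];a=np.radians(-4.3);r=np.array([[np.cos(a),-np.sin(a)],[np.sin(a),np.cos(a)]])
z=p[2]-.052
for n,c in dict(nl=(-.02,-.02),nr=(.02,-.02),fl=(-.02,.02)).items():print(n,[proj(s,[*(r@c+p[:2]),z+h]).round(1).tolist() for h in(0,.06)])
u,v=map(int,proj(s,[*p[:2],z]))
for rr in range(v-16,v+14):print(rr,u-28,''.join('#' if h in range(17,33) and w>165 else '+' if h in range(18,33) and w>80 and q>50 else '-' if w<60 else 'o' if h<18 and q>80 else '.' for h,q,w in hsv[rr,u-28:u+28]))
E
python3 chk.py
```

```text
clock: 44.6
tool_pos: [0.6249, 0.086, 0.1496]
orientation: [179.9, 0.2, -4.4]
force: [-0.1, 0.9, 0.0]
opening: 0.0398
gripper_force: 30.0
delta [0.021, -0.012, 0.136] rot -0.001
[-0.018  0.071  0.034]
nl [[306.3, 171.2], [308.0, 149.6]]
nr [[323.0, 169.7], [325.4, 148.2]]
fl [[302.7, 161.2], [304.2, 139.9]]
149 284 ....................o...................................
150 284 ....................o...................................
151 284 ...................oo...................................
152 284 ...................oo..............................+++++
153 284 ...................oo.....................+++++#########
154 284 ...................oo++...................+#############
155 284 ........--.........oo++...................++############
156 284 ........---........oo++++o................o+############
157 284 ........----.......oo++++oo...............o+############
158 284 ........----.......oo+++++o...............o++###########
159 284 ........----......o.o++++++...............oo+###########
160 284 .........---......o.o+++++++..............oo++##########
161 284 ...
[... 458 characters left out ...]
........oooooo-ooo+oo+++ooo----oooo+oo+++++ooo++++
169 284 ..............oooooo--ooooo----------oooooo+++++++ooo+++
170 284 .............ooooooo-----------ooo--oooooooo++++++ooo+++
171 284 .............ooooooooo-ooooooooooooooooooooo+++++++ooo++
172 284 .............ooooooooooooooooooooooooooooooo++++++++ooo+
173 284 ..............oooooooooooooooooooooooooooooo+++++++++ooo
174 284 .............ooooooooooooooooooooooooooooooo+++++++++ooo
175 284 .............ooooooooooooooooooooooooooooooo++++++++++oo
176 284 .............ooooooooooooooooooooooooooooooo++++++++oooo
177 284 .............ooooooooooooooooooooooooooooooooooooooooooo
178 284 .............ooooooooooooooooooooooooooooooooooooooooooo
```

```bash
python3 -m creep '[{"grip":1,"delta_pos":[0.02,-0.012,0],"rotation":[0,0,0]},{"grip":1,"delta_pos":[0.02,-0.012,0.06],"rotation":[0,0,0]},{"grip":1,"delta_pos":[0.02,-0.012,0.1],"rotation":[0,0,0]},{"grip":1,"delta_pos":[0.02,-0.012,0.1],"rotation":[0,0,0]},{"grip":1,"delta_pos":[0.02,-0.012,0.1],"rotation":[0,0,0]}]'
python3 -c "
from h import *
print(ctrl.get_obs()['moment'].round(3))"
python3 -m creep '[{"grip":1,"delta_pos":[0,0,0.03],"rotation":[0,0,0]},{"grip":1,"delta_pos":[0,0,0.06],"rotation":[0,0,0]},{"grip":1,"delta_pos":[0,0,0.07],"rotation":[0,0,0]},{"grip":1,"delta_pos":[0,0,0.07],"rotation":[0,0,0]}]'
python3 -c "
from h import *
print(ctrl.get_obs()['moment'].round(3))"
```

```text
clock: 45.15
tool_pos: [0.6286, 0.0879, 0.1415]
orientation: [180.0, 0.0, -4.4]
force: [0.3, -0.3, -2.3]
opening: 0.04
gripper_force: 30.0
[-0.098 -0.033  0.042]
clock: 45.55
tool_pos: [0.6285, 0.0879, 0.1344]
orientation: [180.0, 0.0, -4.4]
force: [0.2, -0.5, -0.4]
opening: 0.0397
gripper_force: 30.0
[-0.052 -0.012 -0.024]
```

```bash
python3 -m creep '[{"grip":1,"delta_pos":[0,0,0.03],"rotation":[0,0,0]},{"grip":1,"delta_pos":[0,0,0.05],"rotation":[0,0,0]},{"grip":1,"delta_pos":[0,0,0.05],"rotation":[0,0,0]}]'
python3 -c "
from h import *
print(ctrl.get_obs()['moment'].round(3))"
```

```text
clock: 45.85
tool_pos: [0.6296, 0.0876, 0.1336]
orientation: [180.0, -0.2, -4.3]
force: [-8.5, -2.3, 22.2]
opening: 0.0396
gripper_force: 30.0
[-0.413  3.245  0.085]
```

```bash
python3 -m creep '[{"grip":1,"delta_pos":[0,0,-0.06],"rotation":[0,0,0]},{"grip":1,"delta_pos":[0.035,0,-0.06],"rotation":[0,0,0]},{"grip":1,"delta_pos":[0.035,0,-0.06],"rotation":[0,0,0]}]'
python3 -m creep '[{"grip":1,"delta_pos":[0,0,0.04],"rotation":[0,0,0]},{"grip":1,"delta_pos":[0,0,0.06],"rotation":[0,0,0]},{"grip":1,"delta_pos":[0,0,0.08],"rotation":[0,0,0]},{"grip":1,"delta_pos":[0,0,0.08],"rotation":[0,0,0]}]'
python3 -c "
from h import *
print(ctrl.get_obs()['moment'].round(3))"
```

```text
clock: 46.15
tool_pos: [0.6325, 0.0876, 0.1353]
orientation: [-180.0, -0.0, -4.4]
force: [0.2, -0.1, -2.2]
opening: 0.04
gripper_force: 30.0
clock: 46.55
tool_pos: [0.6334, 0.0877, 0.133]
orientation: [-180.0, -0.3, -4.2]
force: [-14.3, 0.1, 37.4]
opening: 0.0399
gripper_force: 30.0
[0.121 5.107 0.136]
```

```bash
python3 -m creep '[{"grip":1,"delta_pos":[0,0,-0.06],"rotation":[0,0,0]},{"grip":1,"delta_pos":[-0.075,0.01,-0.06],"rotation":[0,0,0]},{"grip":1,"delta_pos":[-0.075,0.01,-0.06],"rotation":[0,0,0]},{"grip":1,"delta_pos":[-0.075,0.01,-0.06],"rotation":[0,0,0]}]'
python3 -m creep '[{"grip":1,"delta_pos":[0,0,0.03],"rotation":[0,0,0]},{"grip":1,"delta_pos":[0,0,0.05],"rotation":[0,0,0]},{"grip":1,"delta_pos":[0,0,0.05],"rotation":[0,0,0]}]'
python3 -c "
from h import *
print(ctrl.get_obs()['moment'].round(3))"
```

```text
clock: 46.95
tool_pos: [0.6239, 0.0872, 0.1332]
orientation: [180.0, 0.1, -4.4]
force: [-3.0, 1.3, 5.5]
opening: 0.0399
gripper_force: 30.0
clock: 47.25
tool_pos: [0.6254, 0.0868, 0.1321]
orientation: [180.0, -0.2, -4.3]
force: [-9.6, -2.1, 29.1]
opening: 0.0399
gripper_force: 30.1
[-0.129  3.814  0.205]
```

```bash
python3 -m creep '[{"grip":1,"delta_pos":[0,0,-0.07],"rotation":[0,0,0]},{"grip":1,"delta_pos":[-0.035,0.015,-0.07],"rotation":[0,0,0]},{"grip":1,"delta_pos":[-0.035,0.015,-0.07],"rotation":[0,0,0]}]'
python3 -m creep '[{"grip":1,"delta_pos":[0,0,0.03],"rotation":[0,0,0]},{"grip":1,"delta_pos":[0,0,0.05],"rotation":[0,0,0]},{"grip":1,"delta_pos":[0,0,0.07],"rotation":[0,0,0]}]'
python3 -c "
from h import *
print(ctrl.get_obs()['moment'].round(3))"
python3 chk.py
```

```text
clock: 47.55
tool_pos: [0.62, 0.0856, 0.1344]
orientation: [180.0, 0.1, -4.4]
force: [0.2, 0.4, -1.5]
opening: 0.0402
gripper_force: 29.9
clock: 47.85
tool_pos: [0.6227, 0.0859, 0.1305]
orientation: [180.0, -0.2, -4.3]
force: [-0.7, -2.0, 19.0]
opening: 0.0397
gripper_force: 30.0
[-0.815  0.719 -0.002]
delta [0.042, -0.014, -0.055] rot 0.0
[-0.815  0.719 -0.002]
nl [[304.6, 178.5], [306.1, 157.5]]
nr [[321.1, 176.9], [323.4, 156.0]]
fl [[301.1, 168.3], [302.5, 147.6]]
156 282 ...................ooo..................................
157 282 ............-......ooo..................................
158 282 ..........----....oooo..................................
159 282 ..........----....o.o++.................................
160 282 ...........---....oooo+..........................+++++++
161 282 ...........---....ooo++.........................########
162 282 ............-.....oo+++.......................oo++++++++
163 282 .................o+o++++++.................o.+oooooooooo
164 282 .................ooo++++++o............ooooo.++ooooooooo
165 282 .................oooo++++++.......
[... 622 characters left out ...]
.........oooo-----------------oooooooooo++++++++++
176 282 ...............oooo---------------oooooooooooo++++++++oo
177 282 ...............oooooooooo---oooooooooooooooooooooooooooo
178 282 ...............ooooooooooooooooooooooooooooooooooooooooo
179 282 o..............ooooooooooooooooooooooooooooooooooooooooo
180 282 ooo...........oooooooooooooooooooooooooooooooooooooooooo
181 282 ooooooo....ooooooooooooooooooooooooooooooooooooooooooooo
182 282 oooooooooooooooooooooooooooooooooooooooooooooooooooooooo
183 282 oooooooooooooooooooooooooooooooooooooooooooooooooooooooo
184 282 oooooooooooooooooooooooooooooooooooooooooooooooooooooooo
185 282 oooooooooooooooooooooooooooooooooooooooooooooooooooooooo
```

Analysis: the crate rocks about the pad axis when accelerated in x, so its near edge lifts and then catches. I'll set it down beside the pit near (0.61,-0.072), where it rights itself, then bring it in slowly and mostly sideways.

```bash
python3 -m creep '[{"grip":1,"delta_pos":[0,0,-0.3],"rotation":[0,0,0]},{"grip":1,"delta_pos":[0,0,-0.6],"rotation":[0,0,0]},{"grip":1,"delta_pos":[0,0.3,-0.7],"rotation":[0,0,0]},{"grip":1,"delta_pos":[0,0.6,-0.7],"rotation":[0,0,0]},{"grip":1,"delta_pos":[0,0.8,-0.7],"rotation":[0,0,0]}]' >/dev/null
python3 -m creep '[{"grip":1,"delta_pos":[0,0.3,0],"rotation":[0,0,0]},{"grip":1,"delta_pos":[0,0.6,0],"rotation":[0,0,0]},{"grip":1,"delta_pos":[0,0.8,0.2],"rotation":[0,0,0]},{"grip":1,"delta_pos":[0,0.8,0.6],"rotation":[0,0,0]},{"grip":1,"delta_pos":[0,0.8,0.9],"rotation":[0,0,0]}]'
python3 -c "
from h import *
to(.612,-.072,.06,-4.3)"
```

```text
clock: 48.9
tool_pos: [0.6078, -0.0745, 0.1061]
orientation: [-180.0, 0.1, -4.5]
force: [-0.6, 0.4, -2.2]
opening: 0.0401
gripper_force: 30.0
delta [0.04, -0.028, 0.461] rot -0.002
```

```bash
python3 -m creep '[{"grip":1,"delta_pos":[0.02,-0.028,0.2],"rotation":[0,0,0]},{"grip":1,"delta_pos":[0.02,-0.028,0.4],"rotation":[0,0,0]},{"grip":1,"delta_pos":[0.02,-0.028,0.5],"rotation":[0,0,0]},{"grip":1,"delta_pos":[0.02,-0.028,0.53],"rotation":[0,0,0]},{"grip":1,"delta_pos":[0.02,-0.028,0.55],"rotation":[0,0,0]}]'
python3 -m creep '[{"grip":0.35,"delta_pos":[0,0,0],"rotation":[0,0,0]},{"grip":0.35,"delta_pos":[0,0,0],"rotation":[0,0,0]},{"grip":0.35,"delta_pos":[0,0,0],"rotation":[0,0,0]},{"grip":0.35,"delta_pos":[0,0,-0.5],"rotation":[0,0,0]},{"grip":0.25,"delta_pos":[0,0,-1],"rotation":[0,0,0]}]'
python3 -m creep '[{"grip":0.25,"delta_pos":[0,-1,-0.5],"rotation":[0,0,0]},{"grip":0.25,"delta_pos":[0,-1,-0.5],"rotation":[0,0,0]},{"grip":0.25,"delta_pos":[0,-1,-0.5],"rotation":[0,0,0]}]' >/dev/null
python3 -m creep '[{"grip":0.25,"delta_pos":[0,-1,0],"rotation":[0,0,0]},{"grip":0.25,"delta_pos":[0,-1,0],"rotation":[0,0,0]},{"grip":0.25,"delta_pos":[0,-1,0],"rotation":[0,0,0]}]' >/dev/null
python3 -m creep '[{"grip":0.25,"delta_pos":[0,-0.5,0],"rotation":[0,0,0]},{"grip":0.25,"delta_pos":[0,-0.5,0],"rotation":[0,0,0]}]'
python3 -c "
from h import *
tops(.61,-.075,.06)"
```

```text
clock: 49.4
tool_pos: [0.6112, -0.0709, 0.0535]
orientation: [180.0, 0.0, -4.4]
force: [0.3, 0.8, -0.6]
opening: 0.0396
gripper_force: 30.0
clock: 49.9
tool_pos: [0.61, -0.0711, 0.154]
orientation: [179.9, 0.2, -4.4]
force: [2.1, 0.6, 0.5]
opening: 0.0607
gripper_force: 0.0
clock: 50.7
tool_pos: [0.6304, 0.1821, 0.2034]
orientation: [-180.0, -0.0, -4.2]
force: [0.1, 0.1, -0.3]
opening: 0.0657
gripper_force: 0.0
top [17. 17.] 90.0 [ 0.6057 -0.0692  0.06  ]
side [13.4 20.1] 84.3 [ 0.6033 -0.0705  0.06  ]
```

Run:
```python
from h import *
s=snap('top');a=pickle.load(open('top0.pkl','rb'))['color'].astype(int)
m=cv2.inRange(cv2.cvtColor(s['color'],cv2.COLOR_RGB2HSV),(18,40,150),(32,190,255))
for c in cv2.findContours(m,0,1)[0]:
    r=cv2.minAreaRect(c)
    if 120<cv2.contourArea(c)<500:print(np.round(r[0],1),np.round(r[1],1),ray(s,*r[0],.124).round(4)[:2])
# wagon right edge shift: compare rail/edge rows against start
g0=cv2.cvtColor(a.astype(np.uint8),cv2.COLOR_RGB2GRAY);g=cv2.cvtColor(s['color'],cv2.COLOR_RGB2GRAY)
for v in(130,150,170,200,230):print(v,g0[v,226:262].tolist(),'\n   ',g[v,226:262].tolist())
```

```text
[296.  176.5] [17. 18.] [ 0.5939 -0.0638]
[230.  135.2] [19.3 18.6] [0.6799 0.0784]
130 [66, 65, 66, 71, 72, 71, 71, 73, 75, 77, 77, 80, 85, 86, 90, 98, 116, 122, 122, 113, 89, 104, 124, 115, 86, 84, 87, 92, 94, 95, 98, 91, 76, 81, 99, 120] 
    [216, 215, 216, 216, 217, 219, 220, 221, 220, 220, 216, 212, 209, 204, 172, 106, 102, 110, 126, 132, 132, 121, 100, 110, 91, 91, 94, 100, 100, 102, 108, 99, 82, 91, 109, 129]
150 [106, 110, 112, 110, 106, 104, 106, 109, 110, 110, 105, 87, 88, 97, 112, 120, 119, 112, 104, 136, 136, 120, 102, 96, 125, 162, 182, 185, 184, 186, 186, 186, 190, 188, 189, 188] 
    [82, 79, 82, 82, 79, 80, 76, 73, 75, 77, 81, 87, 95, 107, 109, 102, 119, 131, 130, 122, 117, 147, 145, 128, 106, 101, 139, 192, 199, 199, 200, 200, 200, 201, 201, 203]
170 [109, 112, 109, 111, 111, 113, 117, 122, 122, 113, 89, 100, 118, 126, 122, 112, 107, 139, 137, 119, 100, 96, 115, 144, 149, 149, 147, 147, 149, 148, 147, 149, 147, 149, 146, 149] 
    [116, 119, 118, 116, 120, 119, 119, 120, 125, 129, 131, 118, 94, 106, 128, 135, 131, 120, 118, 146, 144, 126, 106, 102, 126, 158, 160, 159, 159, 158, 160, 160, 159, 158, 158, 160]
200 [113, 114, 116, 118, 118, 119, 118, 119, 118, 118, 120, 117, 108, 111, 138, 135, 117, 100, 94, 117, 149, 157, 158, 156, 157, 156, 156, 155, 155, 153, 152, 151, 152, 152, 154, 155] 
    [123, 122, 122, 123, 124, 128, 126, 126, 128, 128, 125, 127, 131, 127, 115, 120, 148, 146, 125, 106, 104, 128, 165, 169, 169, 168, 167, 166, 165, 165, 164, 163, 164, 164, 165, 167]
230 [106, 113, 115, 115, 117, 113, 114, 115, 115, 104, 115, 138, 135, 117, 99, 95, 119, 152, 156, 156, 157, 158, 158, 159, 155, 155, 152, 153, 154, 157, 159, 161, 162, 162, 162, 161] 
    [124, 112, 116, 123, 123, 124, 125, 123, 122, 124, 122, 112, 126, 148, 144, 123, 106, 109, 132, 165, 170, 169, 169, 169, 169, 167, 164, 165, 166, 170, 172, 171, 174, 174, 173, 173]
```

The comparison shows what happened: the traverser itself has rolled about 4.5 mm to the right, so pocket 3 is now at (0.626, 0.0828). Re-grip with the corrected target.

```bash
python3 -m creep '[{"grip":0.25,"delta_pos":[0,0.85,0],"rotation":[0,0,0]},{"grip":0.25,"delta_pos":[0,0.85,0],"rotation":[0,0,0]}]' >/dev/null
python3 -m creep '[{"grip":0.25,"delta_pos":[0,0.85,0],"rotation":[0,0,0]},{"grip":0.25,"delta_pos":[0,0.85,0],"rotation":[0,0,0]}]' >/dev/null
python3 -m creep '[{"grip":0.25,"delta_pos":[0,0.8,0],"rotation":[0,0,0]},{"grip":0.25,"delta_pos":[0,0.8,0.3],"rotation":[0,0,0]},{"grip":0.25,"delta_pos":[0,0.8,0.6],"rotation":[0,0,0]},{"grip":0.25,"delta_pos":[0,0.8,0.8],"rotation":[0,0,0]},{"grip":0.25,"delta_pos":[0,0.8,0.8],"rotation":[0,0,0]}]'
python3 -c "
from h import *
to(.6057,-.0697,.054,-4.3)"
```

```text
clock: 51.75
tool_pos: [0.6084, -0.0728, 0.1208]
orientation: [179.9, 0.3, -4.5]
force: [0.4, -1.0, -0.7]
opening: 0.0653
gripper_force: 0.0
delta [-0.029, -0.029, 0.668] rot -0.002
```

```bash
python3 -m creep '[{"grip":0.25,"delta_pos":[-0.035,-0.025,0.3],"rotation":[0,0,0]},{"grip":0.25,"delta_pos":[-0.035,-0.025,0.5],"rotation":[0,0,0]},{"grip":0.25,"delta_pos":[-0.035,-0.025,0.66],"rotation":[0,0,0]},{"grip":0.25,"delta_pos":[-0.035,-0.025,0.66],"rotation":[0,0,0]},{"grip":1,"delta_pos":[-0.035,-0.025,0.66],"rotation":[0,0,0]}]'
python3 -m creep '[{"grip":1,"delta_pos":[0,0,0],"rotation":[0,0,0]},{"grip":1,"delta_pos":[0,0,0],"rotation":[0,0,0]},{"grip":1,"delta_pos":[0,0,0],"rotation":[0,0,0]}]'
python3 -m creep '[{"grip":1,"delta_pos":[0,0,-0.2],"rotation":[0,0,0]},{"grip":1,"delta_pos":[0,0,-0.5],"rotation":[0,0,0]},{"grip":1,"delta_pos":[0,0,-0.8],"rotation":[0,0,0]},{"grip":1,"delta_pos":[0,0,-1],"rotation":[0,0,0]},{"grip":1,"delta_pos":[0,0,-1],"rotation":[0,0,0]}]'
python3 -m creep '[{"grip":1,"delta_pos":[0.05,-0.25,-0.2],"rotation":[0,0,0]},{"grip":1,"delta_pos":[0.1,-0.5,-0.4],"rotation":[0,0,0]},{"grip":1,"delta_pos":[0.15,-0.7,-0.4],"rotation":[0,0,0]},{"grip":1,"delta_pos":[0.17,-0.75,-0.4],"rotation":[0,0,0]},{"grip":1,"delta_pos":[0.17,-0.75,-0.4],"rotation":[0,0,0]}]'
python3 -c "
from h import *
to(.626,.0828,.15,-4.3)"
```

```text
clock: 52.25
tool_pos: [0.6083, -0.0684, 0.0589]
orientation: [180.0, -0.1, -4.4]
force: [-0.1, -0.5, -0.0]
opening: 0.062
gripper_force: 0.0
clock: 52.55
tool_pos: [0.6082, -0.0682, 0.0586]
orientation: [-180.0, -0.1, -4.4]
force: [-0.9, -0.7, 6.2]
opening: 0.0397
gripper_force: 30.0
clock: 53.05
tool_pos: [0.6094, -0.068, 0.1613]
orientation: [-179.9, -0.3, -4.3]
force: [0.6, 0.5, -1.4]
opening: 0.0396
gripper_force: 30.0
clock: 53.55
tool_pos: [0.6298, 0.0061, 0.1958]
orientation: [180.0, 0.1, -4.3]
force: [0.2, -0.9, -2.1]
opening: 0.04
gripper_force: 30.0
delta [-0.095, -0.762, 0.458] rot -0.0
```

```bash
python3 -m creep '[{"grip":1,"delta_pos":[-0.02,-0.25,0],"rotation":[0,0,0]},{"grip":1,"delta_pos":[-0.05,-0.5,0],"rotation":[0,0,0]},{"grip":1,"delta_pos":[-0.07,-0.7,0],"rotation":[0,0,0]},{"grip":1,"delta_pos":[-0.07,-0.765,0],"rotation":[0,0,0]},{"grip":1,"delta_pos":[-0.07,-0.765,0],"rotation":[0,0,0]}]' >/dev/null
python3 -m creep '[{"grip":1,"delta_pos":[0,0,0.2],"rotation":[0,0,0]},{"grip":1,"delta_pos":[0,0,0.4],"rotation":[0,0,0]},{"grip":1,"delta_pos":[0,0,0.45],"rotation":[0,0,0]},{"grip":1,"delta_pos":[0,0,0.45],"rotation":[0,0,0]}]'
python3 -c "
from h import *
to(.6285,.0828,.141,-4.3)"
```

```text
clock: 54.45
tool_pos: [0.6286, 0.0809, 0.1515]
orientation: [179.9, 0.1, -4.4]
force: [0.2, 0.3, -1.1]
opening: 0.0399
gripper_force: 30.0
delta [-0.002, -0.019, 0.105] rot -0.001
```

```bash
python3 -m creep '[{"grip":1,"delta_pos":[0,-0.018,0.05],"rotation":[0,0,0]},{"grip":1,"delta_pos":[0,-0.018,0.1],"rotation":[0,0,0]},{"grip":1,"delta_pos":[0,-0.018,0.14],"rotation":[0,0,0]},{"grip":1,"delta_pos":[0,-0.018,0.17],"rotation":[0,0,0]},{"grip":1,"delta_pos":[0,-0.018,0.17],"rotation":[0,0,0]}]'
python3 -m creep '[{"grip":1,"delta_pos":[0,0,0.02],"rotation":[0,0,0]},{"grip":1,"delta_pos":[0,0,0.04],"rotation":[0,0,0]},{"grip":1,"delta_pos":[0,0,0.04],"rotation":[0,0,0]}]'
```

```text
clock: 54.95
tool_pos: [0.6291, 0.0839, 0.1351]
orientation: [180.0, 0.0, -4.4]
force: [-0.1, -1.4, -1.1]
opening: 0.0399
gripper_force: 30.0
clock: 55.25
tool_pos: [0.6291, 0.0839, 0.1313]
orientation: [180.0, 0.0, -4.4]
force: [-0.6, 0.4, -1.4]
opening: 0.04
gripper_force: 30.0
```

Now it slides in freely. Continue to the floor and release.

```bash
python3 -m creep '[{"grip":1,"delta_pos":[0,0,0.03],"rotation":[0,0,0]},{"grip":1,"delta_pos":[0,0,0.06],"rotation":[0,0,0]},{"grip":1,"delta_pos":[0,0,0.085],"rotation":[0,0,0]},{"grip":1,"delta_pos":[0,0,0.085],"rotation":[0,0,0]}]'
python3 -m creep '[{"grip":0.3,"delta_pos":[0,0,0],"rotation":[0,0,0]},{"grip":0.3,"delta_pos":[0,0,0],"rotation":[0,0,0]},{"grip":0.3,"delta_pos":[0,0,0],"rotation":[0,0,0]},{"grip":0.3,"delta_pos":[0,0,-0.5],"rotation":[0,0,0]},{"grip":0.3,"delta_pos":[0,0,-1],"rotation":[0,0,0]}]'
python3 -m creep '[{"grip":0.25,"delta_pos":[0,1,0],"rotation":[0,0,0]},{"grip":0.25,"delta_pos":[0,1,0],"rotation":[0,0,0]},{"grip":0.25,"delta_pos":[0,1,0],"rotation":[0,0,0]}]' >/dev/null
python3 -m creep '[{"grip":0.25,"delta_pos":[0,1,0],"rotation":[0,0,0]},{"grip":0.25,"delta_pos":[0,1,0],"rotation":[0,0,0]},{"grip":0.25,"delta_pos":[0,1,0],"rotation":[0,0,0]}]'
cat > scene.py <<'E'
from h import *
s=snap('top');pickle.dump(s,open('topL.pkl','wb'))
m=cv2.inRange(cv2.cvtColor(s['color'],cv2.COLOR_RGB2HSV),(18,40,150),(32,190,255))
for c in cv2.findContours(m,0,1)[0]:
    r=cv2.minAreaRect(c)
    if 60<cv2.contourArea(c)<700 and r[0][0]<500:print('crate',np.round(r[0],1),np.round(r[1],1),ray(s,*r[0],.124).round(4)[:2])
# drum tops: circles
g=cv2.resize(cv2.cvtColor(s['color'],cv2.COLOR_RGB2GRAY)[100:290,180:370],None,fx=4,fy=4,interpolation=cv2.INTER_CUBIC)
c=cv2.HoughCircles(g,cv2.HOUGH_GRADIENT,1.5,60,param1=100,param2=30,minRadius=28,maxRadius=44)
if c is not None:
    for u,v,r in c[0]:print('circle',np.round((u,v,r)),ray(s,180+u/4-.4,100+v/4-.4,.124).round(4)[:2])
E
python3 scene.py
```

```text
clock: 55.65
tool_pos: [0.6293, 0.0839, 0.1229]
orientation: [180.0, 0.0, -4.4]
force: [-0.4, -0.4, -1.1]
opening: 0.0397
gripper_force: 30.0
clock: 56.15
tool_pos: [0.6284, 0.0835, 0.2229]
orientation: [179.9, 0.2, -4.4]
force: [1.9, 0.3, 1.0]
opening: 0.0611
gripper_force: 0.0
clock: 56.75
tool_pos: [0.6132, -0.12, 0.2231]
orientation: [180.0, 0.0, -4.6]
force: [0.9, 0.8, 0.3]
opening: 0.0657
gripper_force: 0.0
```

Run:
```python
from h import *
s=snap('side');hsv=cv2.cvtColor(s['color'],cv2.COLOR_RGB2HSV)
for rr in range(146,188,2):print(rr,''.join('#' if h in range(17,33) and w>165 else '+' if h in range(18,33) and w>80 and q>50 else '-' if w<60 else 'o' if h<18 and q>80 else '.' for h,q,w in hsv[rr,225:360]))
to(.464,.348,.22,90)
```

```text
146 .-----------.............................................................................................---......---------------------
148 .-----------..............................................................................................-......+.-----------o..oo....
150 .-----------........................................................................................................------.............
152 ..----------.................................................................................#........###+...........------............
154 ..----------.....................................................................+##############.....+#####+.........-------...........
156 ..-----------.....................................................-............+++++#############....o+####+....-------------..........
158 ...-......................................................----..------.........o++++++###########....o++###++....-------------.........
160 .........................................................--------------........o+++++++++#########...oo+###++.------
[... 1176 characters left out ...]
oooooooooooooooooooooooo................oooooooo++++++++o+oooooooooooooooooooooo---.+..................
180 ...oooooo..................ooooooooooooooooooooooooooooooo.............oooooooooooooooooooooooooooooooooooooooooo--....................
182 ...oooooo.................oooooooooooooooooooooooooooooooooooooooooooooooooooooooooooooooooooooooooooooooooooooooooo...................
184 ...oooooooo............oooooooooooooooooooooooooooooooooooooooooooooooooooooooooooooooooooooooooooooooooooooooooooo....................
186 ...oooooooooooooooooooooooooooooooooooooooooooooooooooooooooooooooooooooooooooooooooooooooooooooooooooooooooooooooo....................
delta [-1.86, -4.515, 0.03] rot 0.95
```

Both crates are level and seated. Next is the wheel: re-measure the bar's angle by code, then travel there.

```bash
python3 - <<'E'
from h import *
for f in('top0.pkl','topL.pkl'):
    s=pickle.load(open(f,'rb'));g=s['color'].max(2);m=((g<38)*255).astype(np.uint8)
    k=np.zeros_like(m);k[205:265,85:135]=255;m&=k
    c=max(cv2.findContours(m,0,1)[0],key=cv2.contourArea);r=cv2.minAreaRect(c)
    P=np.array([ray(s,*q,.085)[:2] for q in cv2.boxPoints(r)]);print(f,np.round(r[0],1),np.round(r[1],1),round(r[2],1));print(P.round(3).tolist(),ray(s,*r[0],.09).round(4))
s=pickle.load(open('topL.pkl','rb'));g=s['color'].max(2)
for v in range(212,262,2):print(v,''.join('#' if x<38 else '+' if x<75 else '.' for x in g[v,84:136]))
E
python3 -m creep '[{"grip":0.25,"delta_pos":[-0.37,-0.9,0],"rotation":[0,0,0]},{"grip":0.25,"delta_pos":[-0.37,-0.9,0],"rotation":[0,0,0]}]' >/dev/null
python3 -m creep '[{"grip":0.25,"delta_pos":[-0.37,-0.9,0],"rotation":[0,0,0]},{"grip":0.25,"delta_pos":[-0.37,-0.9,0],"rotation":[0,0,0]}]' >/dev/null
python3 -m creep '[{"grip":0.25,"delta_pos":[-0.37,-0.9,0],"rotation":[0,0,0]},{"grip":0.25,"delta_pos":[-0.37,-0.9,0],"rotation":[0,0,0]}]'
```

```text
top0.pkl [107. 230.] [0. 0.] 0.0
[[0.474, 0.342], [0.474, 0.342], [0.474, 0.342], [0.474, 0.342]] [0.4737 0.3403 0.09  ]
clock: 57.45
tool_pos: [0.5227, 0.1652, 0.2234]
orientation: [-180.0, -0.0, -4.3]
force: [1.9, 0.0, 0.3]
opening: 0.0659
gripper_force: 0.0Traceback (most recent call last):
  File "<stdin>", line 5, in <module>
ValueError: max() iterable argument is empty
```

Run:
```python
from h import *
for f in('top0.pkl','top6.pkl','topL.pkl'):
    s=pickle.load(open(f,'rb'));g=s['color'].max(2).astype(int);sub=g[205:262,84:136];print(f,sub.min(),np.percentile(sub,[5,10,20,50]))
    m=((g<55)*255).astype(np.uint8);k=np.zeros_like(m);k[208:262,88:132]=255;m&=k
    c=cv2.findContours(m,0,1)[0]
    if c:
        r=cv2.minAreaRect(max(c,key=cv2.contourArea));P=np.array([ray(s,*q,.085)[:2] for q in cv2.boxPoints(r)]);print(np.round(r[0],1),np.round(r[1],1),round(r[2],1),P.round(3).tolist())
g=pickle.load(open('topL.pkl','rb'))['color'].max(2)
for v in range(206,264,2):print(v,''.join('#' if x<55 else '+' if x<85 else '.' for x in g[v,84:136]))
```

```text
top0.pkl 37 [ 47.  70.  84. 104.]
[105.5 234.5] [23. 11.] 90.0 [[0.489, 0.358], [0.489, 0.335], [0.44, 0.332], [0.439, 0.355]]
top6.pkl 52 [ 65.   94.3 113.  140.5]
[107.  233.5] [3. 2.] 90.0 [[0.47, 0.344], [0.47, 0.34], [0.463, 0.339], [0.463, 0.344]]
topL.pkl 40 [ 51.  56.  62. 108.]
[ 98.4 234.6] [ 5.  53.9] 9.2 [[0.407, 0.371], [0.522, 0.36], [0.521, 0.349], [0.406, 0.36]]
206 ................++##++++++++++......................
208 ................+###++++++++++......................
210 ................###+++++++++++......................
212 ...............+###++++++++++.......................
214 ...............+###+++++++++........................
216 ...............+###++++++++++.......................
218 ..............+####+++++++++........................
220 ..............+###+++++++++.........................
222 .............++###+++++++++.........................
224 ............+++##++++++++++.........................
226 .............+###++++++++++.........................
228 ............++###+++++++++..........................
230 .............+###+++++++++.....
[... 233 characters left out ...]
................
240 ...........+###+++++++++............................
242 ..........+####++#++++++............................
244 ..........+####+++++++++............................
246 .........+####+#+++++++.............................
248 .........+####+++++++++.............................
250 .........+#####++++++++.............................
252 .........+###+++++++++..............................
254 .........+###+++++++++..............................
256 ........+####+++++++++..............................
258 ........+####++++++++...............................
260 ........+####++++++++...............................
262 .......+####+++++++++...............................
```

```bash
python3 -m creep '[{"grip":0.25,"delta_pos":[-0.36,-0.9,0],"rotation":[0,0,0]},{"grip":0.25,"delta_pos":[-0.36,-0.9,0],"rotation":[0,0,0]}]' >/dev/null
python3 -m creep '[{"grip":0.25,"delta_pos":[-0.35,-0.85,0],"rotation":[0,0,-0.27]},{"grip":0.25,"delta_pos":[-0.35,-0.85,0.2],"rotation":[0,0,-0.27]},{"grip":0.25,"delta_pos":[-0.35,-0.85,0.5],"rotation":[0,0,-0.27]},{"grip":0.25,"delta_pos":[-0.35,-0.85,0.7],"rotation":[0,0,-0.27]},{"grip":0.25,"delta_pos":[-0.35,-0.85,0.7],"rotation":[0,0,-0.27]}]'
python3 - <<'E'
from h import *
to(.464,.346,.092,20);print(ctrl.get_obs()['joint_pos'].round(1))
s=snap('side');g=s['color'].max(2);u,v=map(int,proj(s,[.464,.346,.085]));print(u,v)
for r in range(v-16,v+16):print(r,''.join('#' if x<50 else '+' if x<85 else '.' for x in g[r,u-28:u+30]))
E
```

```text
clock: 58.15
tool_pos: [0.4642, 0.3421, 0.1501]
orientation: [179.9, 0.3, 20.0]
force: [-0.6, 0.6, 0.4]
opening: 0.0658
gripper_force: 0.0
delta [0.011, -0.037, 0.581] rot 0.0
[ 55.8  16.3 -19.3  -0.1 -54.7  54.3]
229 122
106 +++++++++++++++...........................................
107 +++++++++++..++++.........................................
108 ++++++++++++++++++........................................
109 ++++++++++++++++++........................................
110 +++++++++++++++++++.......................................
111 +++++++++++++++++++.......................................
112 ++++++++++++++++++++......................................
113 ++++++++++++++++++++......................................
114 +++++++++++++++++++++++...................................
115 ++++++++++++++++++++++++..................................
116 ++++++++++++++++++++++++.......+..........................
117 +++++++++++++++++++++++++....+++++++......................
118 +++++++++++++++++++++++++..++#######+.....................
119 ++++++++++++++++++++++###++#########+..................
[... 437 characters left out ...]
.......
127 ++++++++++++++++######################+#####+.............
128 ++++++++++++++++######################+######+............
129 .+++++++++++++++######################+++++##++...........
130 ..+++++++++++++++##################++++...++##+...........
131 ..+++++++++++++++++###############++.......+##+...........
132 ....++++++++++++++++##############+........+##+...........
133 ......+++++++++++++++++###########++.......++++...........
134 .......+++++++++++++++++##########++.......++++...........
135 .........++++++++++++++++########++++.....++++............
136 ..........++++++++++++++++######++++++...++++.............
137 ...........++++++++++++++++###+++++++++++++++.............
```

```bash
python3 -m creep '[{"grip":0.25,"delta_pos":[0.01,-0.035,0.2],"rotation":[0,0,0]},{"grip":0.25,"delta_pos":[0.01,-0.035,0.4],"rotation":[0,0,0]},{"grip":0.25,"delta_pos":[0.01,-0.035,0.57],"rotation":[0,0,0]},{"grip":0.25,"delta_pos":[0.01,-0.035,0.57],"rotation":[0,0,0]},{"grip":0.25,"delta_pos":[0.01,-0.035,0.57],"rotation":[0,0,0]}]'
python3 -m creep '[{"grip":1,"delta_pos":[0,0,0],"rotation":[0,0,0]},{"grip":1,"delta_pos":[0,0,0],"rotation":[0,0,0]},{"grip":1,"delta_pos":[0,0,0],"rotation":[0,0,0]},{"grip":1,"delta_pos":[0,0,0],"rotation":[0,0,0]},{"grip":1,"delta_pos":[0,0,0],"rotation":[0,0,0]}]'
python3 -m creep '[{"grip":1,"delta_pos":[0,0,0],"rotation":[0,0,0]}]'
```

```text
clock: 58.7
tool_pos: [0.4668, 0.3464, 0.0975]
orientation: [-180.0, -0.1, 19.9]
force: [0.3, -0.5, 1.0]
opening: 0.0657
gripper_force: 0.0
clock: 59.2
tool_pos: [0.4663, 0.3457, 0.0963]
orientation: [-180.0, -0.0, 19.9]
force: [-0.3, -0.1, -0.1]
opening: 0.031
gripper_force: 0.0
clock: 59.3
tool_pos: [0.4663, 0.3457, 0.0961]
orientation: [180.0, 0.0, 19.9]
force: [-0.9, 0.2, 0.6]
opening: 0.0235
gripper_force: 0.0
```

```bash
python3 -m creep '[{"grip":1,"delta_pos":[0,0,0],"rotation":[0,0,0]},{"grip":1,"delta_pos":[0,0,0],"rotation":[0,0,0]},{"grip":1,"delta_pos":[0,0,0],"rotation":[0,0,0]}]'
```

```text
clock: 59.6
tool_pos: [0.4658, 0.3472, 0.096]
orientation: [-179.9, -0.0, 19.9]
force: [-4.0, 6.0, 0.1]
opening: 0.0136
gripper_force: 30.0
```

```bash
python3 -m creep '[{"grip":1,"delta_pos":[0,-0.02,0],"rotation":[0,0,0.09]},{"grip":1,"delta_pos":[0,-0.02,0],"rotation":[0,0,0.18]},{"grip":1,"delta_pos":[0,-0.02,0],"rotation":[0,0,0.27]},{"grip":1,"delta_pos":[0,-0.02,0],"rotation":[0,0,0.36]},{"grip":1,"delta_pos":[0,-0.02,0],"rotation":[0,0,0.45]}]'
python3 -m creep '[{"grip":1,"delta_pos":[0,0,0],"rotation":[0,0,0.09]},{"grip":1,"delta_pos":[0,0,0],"rotation":[0,0,0.18]},{"grip":1,"delta_pos":[0,0,0],"rotation":[0,0,0.27]},{"grip":1,"delta_pos":[0,0,0],"rotation":[0,0,0.36]},{"grip":1,"delta_pos":[0,0,0],"rotation":[0,0,0.45]}]'
```

```text
clock: 60.1
tool_pos: [0.4656, 0.3458, 0.096]
orientation: [179.8, -0.0, -20.9]
force: [0.6, -8.2, 3.9]
opening: 0.0138
gripper_force: 30.0
clock: 60.6
tool_pos: [0.4646, 0.3445, 0.096]
orientation: [179.7, -0.2, -61.4]
force: [-4.4, -9.7, 9.6]
opening: 0.0137
gripper_force: 30.0
```

```bash
python3 -m creep '[{"grip":1,"delta_pos":[0.013,0.018,0],"rotation":[0,0,0.09]},{"grip":1,"delta_pos":[0.013,0.018,0],"rotation":[0,0,0.18]},{"grip":1,"delta_pos":[0.013,0.018,0],"rotation":[0,0,0.27]},{"grip":1,"delta_pos":[0.013,0.018,0],"rotation":[0,0,0.36]},{"grip":1,"delta_pos":[0.013,0.018,0],"rotation":[0,0,0.45]}]'
python3 -m creep '[{"grip":1,"delta_pos":[0,0,0],"rotation":[0,0,0.09]},{"grip":1,"delta_pos":[0,0,0],"rotation":[0,0,0.18]},{"grip":1,"delta_pos":[0,0,0],"rotation":[0,0,0.27]},{"grip":1,"delta_pos":[0,0,0],"rotation":[0,0,0.36]},{"grip":1,"delta_pos":[0,0,0],"rotation":[0,0,0.45]}]'
python3 -m creep '[{"grip":1,"delta_pos":[0,0,0],"rotation":[0,0,0.09]},{"grip":1,"delta_pos":[0,0,0],"rotation":[0,0,0.18]},{"grip":1,"delta_pos":[0,0,0],"rotation":[0,0,0.27]},{"grip":1,"delta_pos":[0,0,0],"rotation":[0,0,0.36]},{"grip":1,"delta_pos":[0,0,0],"rotation":[0,0,0.45]}]'
python3 - <<'E'
from h import *
print(ctrl.get_obs()['joint_pos'].round(1))
s=snap('top');m=cv2.inRange(cv2.cvtColor(s['color'],cv2.COLOR_RGB2HSV),(18,40,150),(32,190,255))
for c in cv2.findContours(m,0,1)[0]:
    r=cv2.minAreaRect(c)
    if 60<cv2.contourArea(c)<900 and r[0][0]<500:print('crate',np.round(r[0],1),np.round(r[1],1),ray(s,*r[0],.124).round(4)[:2])
E
```

```text
clock: 61.1
tool_pos: [0.463, 0.3442, 0.096]
orientation: [179.9, -0.2, -101.9]
force: [-9.9, -2.6, 8.3]
opening: 0.014
gripper_force: 30.0
clock: 61.6
tool_pos: [0.4617, 0.345, 0.096]
orientation: [179.9, -0.2, -142.4]
force: [-18.4, 3.1, 11.8]
opening: 0.0139
gripper_force: 30.0
clock: 62.1
tool_pos: [0.4613, 0.3465, 0.096]
orientation: [180.0, -0.2, 177.1]
force: [-20.6, 6.6, 8.7]
opening: 0.0138
gripper_force: 30.0
[  56.2   19.7  -22.6   -0.3  -47.8 -148.9]
crate [201.3 157.3] [18.9 18.5] [0.6304 0.1376]
crate [205.3 132.7] [19.1 18.1] [0.684  0.1312]
```

The deck moved 53 mm as geared, and the measured track gives the wheel axis at (0.4635,0.3467). About 81° remain. Release, turn back half a turn above the bar and re-grip.

```bash
python3 -m creep '[{"grip":0.4,"delta_pos":[0,0,0],"rotation":[0,0,0]},{"grip":0.4,"delta_pos":[0,0,0],"rotation":[0,0,0]},{"grip":0.4,"delta_pos":[0,0,-0.3],"rotation":[0,0,0]},{"grip":0.4,"delta_pos":[0,0,-0.5],"rotation":[0,0,0]},{"grip":0.4,"delta_pos":[0,0,-0.5],"rotation":[0,0,0]}]'
python3 -m creep '[{"grip":0.4,"delta_pos":[0,0,0],"rotation":[0,0,-0.47]},{"grip":0.4,"delta_pos":[0,0,0],"rotation":[0,0,-0.47]},{"grip":0.4,"delta_pos":[0,0,0],"rotation":[0,0,-0.47]},{"grip":0.4,"delta_pos":[0,0,0],"rotation":[0,0,-0.47]},{"grip":0.4,"delta_pos":[0,0,0],"rotation":[0,0,-0.47]}]' >/dev/null
python3 -m creep '[{"grip":0.4,"delta_pos":[0,0,0],"rotation":[0,0,-0.47]},{"grip":0.4,"delta_pos":[0,0,0],"rotation":[0,0,-0.47]},{"grip":0.4,"delta_pos":[0,0,0],"rotation":[0,0,-0.47]},{"grip":0.4,"delta_pos":[0,0,0],"rotation":[0,0,-0.47]},{"grip":0.4,"delta_pos":[0,0,0],"rotation":[0,0,-0.47]}]' >/dev/null
python3 -m creep '[{"grip":0.4,"delta_pos":[0,0,0],"rotation":[0,0,-0.47]},{"grip":0.4,"delta_pos":[0,0,0],"rotation":[0,0,-0.47]},{"grip":0.4,"delta_pos":[0,0,0],"rotation":[0,0,-0.47]},{"grip":0.4,"delta_pos":[0,0,0],"rotation":[0,0,-0.47]},{"grip":0.4,"delta_pos":[0,0,0],"rotation":[0,0,-0.47]}]' >/dev/null
python3 -m creep '[{"grip":0.4,"delta_pos":[0,0,0],"rotation":[0,0,-0.47]},{"grip":0.4,"delta_pos":[0,0,0],"rotation":[0,0,-0.47]},{"grip":0.4,"delta_pos":[0,0,0],"rotation":[0,0,-0.47]},{"grip":0.4,"delta_pos":[0,0,0],"rotation":[0,0,-0.47]},{"grip":0.4,"delta_pos":[0,0,0],"rotation":[0,0,-0.47]}]'
python3 -c "
from h import *
o=ctrl.get_obs();print(o['joint_pos'].round(1));to(.4635,.3467,.096,-2.9)"
```

```text
clock: 62.65
tool_pos: [0.4662, 0.3467, 0.149]
orientation: [179.8, 0.2, 177.5]
force: [0.5, -0.5, 0.2]
opening: 0.0483
gripper_force: 0.0
clock: 64.65
tool_pos: [0.4647, 0.345, 0.1453]
orientation: [179.9, 0.0, -13.0]
force: [-0.3, 0.8, 0.1]
opening: 0.0528
gripper_force: 0.0
[ 55.9  16.7 -19.6   0.  -53.8  21. ]
delta [-0.015, -0.013, 0.493] rot -0.113
```

```bash
python3 -m creep '[{"grip":0.4,"delta_pos":[-0.015,-0.013,0],"rotation":[0,0,-0.113]},{"grip":0.4,"delta_pos":[-0.015,-0.013,0.2],"rotation":[0,0,-0.113]},{"grip":0.4,"delta_pos":[-0.015,-0.013,0.4],"rotation":[0,0,-0.113]},{"grip":0.4,"delta_pos":[-0.015,-0.013,0.5],"rotation":[0,0,-0.113]},{"grip":0.4,"delta_pos":[-0.015,-0.013,0.5],"rotation":[0,0,-0.113]}]'
python3 -m creep '[{"grip":1,"delta_pos":[0,0,0],"rotation":[0,0,0]},{"grip":1,"delta_pos":[0,0,0],"rotation":[0,0,0]},{"grip":1,"delta_pos":[0,0,0],"rotation":[0,0,0]},{"grip":1,"delta_pos":[0,0,0],"rotation":[0,0,0]},{"grip":1,"delta_pos":[0,0,0],"rotation":[0,0,0]}]'
python3 -m creep '[{"grip":1,"delta_pos":[0,0,0],"rotation":[0,0,0]},{"grip":1,"delta_pos":[0,0,0],"rotation":[0,0,0]}]'
python3 -m creep '[{"grip":1,"delta_pos":[0,0,0],"rotation":[0,0,0.09]},{"grip":1,"delta_pos":[0,0,0],"rotation":[0,0,0.18]},{"grip":1,"delta_pos":[0,0,0],"rotation":[0,0,0.27]},{"grip":1,"delta_pos":[0,0,0],"rotation":[0,0,0.36]},{"grip":1,"delta_pos":[0,0,0],"rotation":[0,0,0.45]}]'
python3 -m creep '[{"grip":1,"delta_pos":[0,0,0],"rotation":[0,0,0.09]},{"grip":1,"delta_pos":[0,0,0],"rotation":[0,0,0.18]},{"grip":1,"delta_pos":[0,0,0],"rotation":[0,0,0.27]},{"grip":1,"delta_pos":[0,0,0],"rotation":[0,0,0.36]},{"grip":1,"delta_pos":[0,0,0],"rotation":[0,0,0.43]}]'
python3 - <<'E'
from h import *
for n in('top','side'):
    s=snap(n);pickle.dump(s,open(n+'A.pkl','wb'))
    g=s['color'].max(2).astype(int);mn=s['color'].min(2).astype(int)
    if n=='top':
        for v in range(96,136,2):print(v,g[v,186:238:1].tolist())
    else:
        for rr in range(145,215,1):
            print(rr,''.join('#' if (x>135 and x-y<25) else 'o' if x-y>45 else '-' if x<60 else '.' for x,y in zip(g[rr,300:430],mn[rr,300:430])))
E
```

```text
clock: 65.15
tool_pos: [0.4629, 0.3461, 0.0942]
orientation: [179.8, 0.1, -3.2]
force: [1.3, 0.4, -0.2]
opening: 0.0527
gripper_force: 0.0
clock: 65.65
tool_pos: [0.4636, 0.3473, 0.0965]
orientation: [-180.0, -0.0, -3.2]
force: [-0.0, 0.4, 0.6]
opening: 0.0181
gripper_force: 0.0
clock: 65.85
tool_pos: [0.4635, 0.3465, 0.0964]
orientation: [179.9, 0.0, -3.2]
force: [-0.5, -3.2, 5.0]
opening: 0.0137
gripper_force: 30.0
clock: 66.35
tool_pos: [0.4634, 0.3465, 0.0964]
orientation: [179.9, -0.0, -44.0]
force: [-0.3, -4.1, 5.5]
opening: 0.014
gripper_force: 30.0
clock: 66.85
tool_pos: [0.4634, 0.3465, 0.0964]
orientation: [180.0, -0.1, -82.7]
force: [-0.4, -3.5, 5.0]
opening: 0.0138
gripper_force: 30.0
96 [132, 134, 132, 133, 123, 130, 149, 145, 147, 155, 145, 120, 156, 168, 133, 151, 161, 165, 166, 166, 163, 166, 172, 167, 158, 154, 150, 145, 146, 141, 126, 160, 165, 158, 166, 168, 158, 158, 163, 170, 167, 145, 121, 131, 134, 135, 134, 134, 133, 134, 133, 134]
98 [132, 132, 132, 132, 121, 113, 94, 93, 93, 93, 96, 113, 153, 154, 111, 103, 105, 110, 111, 111, 112, 116, 123, 120, 124, 127, 1
[... 13492 characters left out ...]
...######................
210 ################.######..............#######...............oooo.oooooooo.------...................................................
211 ###############....########..........#######...............oooo..ooooooo....--...........................................ooo.....o
212 ###############....#########.........########........#......ooo.......o.........................................oo.....oooooo...oo
213 ################...#######............#######.......###.....ooo.....####......................................ooooo...oooooooo..oo
214 ####.###########....######............########......####.....oo...#####......................................oooooooo.ooooooooo...
```

```bash
cat > al.py <<'E'
from h import *
import sys
s0=pickle.load(open('top0.pkl','rb'));s=snap('top')
n=np.array([np.sin(np.radians(4.3)),np.cos(np.radians(4.3)),0])
G=lambda q:cv2.cvtColor(q['color'],cv2.COLOR_RGB2GRAY)
u,v=proj(s0,[.5151,.0947,.082]);u,v=int(round(u)),int(round(v))
T=cv2.resize(G(s0)[v-9:v+10,u-17:u+18],None,fx=5,fy=5,interpolation=cv2.INTER_CUBIC)
I=cv2.resize(G(s)[v-30:v+30,u-75:u+45],None,fx=5,fy=5,interpolation=cv2.INTER_CUBIC)
R=cv2.matchTemplate(I,T,cv2.TM_CCOEFF_NORMED);_,mx,_,l=cv2.minMaxLoc(R)
du,dv=l[0]/5-75+17,l[1]/5-30+9
a=ray(s0,u,v,.082);b=ray(s,u+du,v+dv,.082);print('match',round(mx,3),du,dv,'shift',(b-a).round(4),'lateral',(n@(b-a)).round(4))
B=lambda x,y:(80+x/3-.33,100+y/3-.33)
for z in(.015,.025,.035):
    d=[n@ray(s0,*B(*p),z) for p in[(388,467),(447,472)]];e=[n@ray(s0,*B(*p),z) for p in[(351,68),(407,72)]]
    print(z,'deck',np.round(d,4),'dep',np.round(e,4),'need',np.round(np.mean(e)-np.mean(d),4),'remaining',np.round(np.mean(e)-np.mean(d)-n@(b-a),4))
E
python3 al.py
```

```text
match 0.901 -31.0 -3.0 shift [0.0051 0.0681 0.    ] lateral 0.0683
0.015 deck [0.1617 0.1155] dep [0.2276 0.1823] need 0.0664 remaining -0.0019
0.025 deck [0.1601 0.1145] dep [0.2254 0.1805] need 0.0657 remaining -0.0027
0.035 deck [0.1586 0.1134] dep [0.2231 0.1788] need 0.065 remaining -0.0034
```

Run:
```python
from h import *
s=pickle.load(open('sideA.pkl','rb'));a=np.radians(-4.3);ex=np.array([np.cos(a),np.sin(a)]);ey=np.array([-ex[1],ex[0]])
g=s['color'].astype(int);neut=g.min(2)
for z in(.015,.025):
    for k in(.45,.55,.65,.72,.74,.8,.9):
        q=k*ex+.180*ey;print(z,k,proj(s,[*q,z]).round(1).tolist(),end=' ')
    print()
for c in list(range(250,344,6))+list(range(344,420,5)):
    print(c,neut[165:192,c].tolist())
```

```text
0.015 0.45 [242.1, 186.9] 0.015 0.55 [280.7, 183.2] 0.015 0.65 [318.4, 179.7] 0.015 0.72 [344.3, 177.2] 0.015 0.74 [351.6, 176.5] 0.015 0.8 [373.3, 174.5] 0.015 0.9 [408.7, 171.1] 
0.025 0.45 [241.9, 183.9] 0.025 0.55 [280.8, 180.2] 0.025 0.65 [318.7, 176.7] 0.025 0.72 [344.7, 174.2] 0.025 0.74 [352.1, 173.5] 0.025 0.8 [373.9, 171.5] 0.025 0.9 [409.6, 168.2] 
250 [49, 49, 46, 39, 38, 36, 36, 37, 34, 37, 37, 38, 37, 37, 44, 74, 112, 122, 112, 94, 79, 69, 59, 53, 49, 49, 55]
256 [49, 47, 45, 39, 37, 38, 36, 35, 37, 37, 41, 39, 40, 39, 51, 76, 101, 110, 101, 85, 72, 64, 52, 47, 48, 52, 72]
262 [50, 45, 39, 39, 37, 34, 35, 34, 37, 38, 39, 41, 45, 51, 73, 105, 116, 107, 91, 76, 67, 58, 52, 49, 51, 56, 76]
268 [49, 44, 38, 38, 38, 37, 36, 38, 40, 38, 37, 38, 40, 71, 114, 124, 115, 98, 82, 72, 62, 50, 43, 44, 54, 74, 105]
274 [46, 40, 38, 38, 37, 37, 36, 37, 38, 38, 38, 38, 51, 84, 112, 118, 106, 87, 76, 65, 55, 49, 49, 48, 57, 86, 110]
280 [44, 39, 37, 37, 36, 38, 38, 39, 37, 37, 37, 42, 71, 112, 125, 114, 95, 79, 69, 60, 50, 45, 45, 53, 75, 107, 124]
286 [41, 38, 38, 39, 38, 37, 39, 41, 3
[... 2453 characters left out ...]
6, 61, 57, 61, 82, 99, 103, 103, 103, 103, 103, 107, 117, 125, 127]
399 [47, 41, 58, 100, 120, 115, 89, 56, 52, 63, 71, 72, 68, 59, 56, 68, 94, 103, 103, 104, 103, 103, 103, 103, 104, 104, 104]
404 [32, 48, 83, 117, 121, 102, 75, 50, 41, 35, 35, 52, 58, 53, 58, 80, 99, 103, 103, 102, 104, 103, 104, 103, 104, 103, 103]
409 [60, 64, 95, 117, 116, 95, 59, 32, 33, 49, 59, 61, 56, 54, 67, 94, 101, 103, 104, 103, 103, 104, 104, 104, 103, 103, 103]
414 [33, 68, 113, 121, 107, 84, 64, 60, 55, 51, 56, 56, 53, 59, 80, 98, 103, 103, 104, 103, 103, 103, 103, 103, 103, 103, 101]
419 [79, 105, 123, 120, 95, 61, 35, 27, 29, 46, 54, 54, 51, 65, 94, 101, 103, 104, 103, 104, 104, 103, 103, 103, 104, 103, 104]
```

Run:
```python
from h import *
t=pickle.load(open('topA.pkl','rb'));s=pickle.load(open('sideA.pkl','rb'))
gt=t['color'].astype(int).min(2);gs=s['color'].astype(int)
# departure track in top view, several rows: left rail, right rail, cork right edge
for v in(70,80,90,100,110,120):
    r=gt[v,180:250];print(v,r.tolist())
print('side cols: R,G,B rows 140..186')
for c in(300,320,336):
    print(c,gs[140:172,c,0].tolist())
```

```text
70 [120, 120, 120, 121, 121, 122, 120, 121, 122, 120, 121, 121, 121, 114, 91, 81, 58, 52, 54, 54, 74, 130, 164, 113, 64, 51, 52, 55, 55, 54, 56, 55, 59, 62, 62, 64, 67, 66, 64, 109, 169, 152, 92, 78, 78, 83, 85, 88, 92, 95, 95, 110, 118, 121, 121, 121, 121, 122, 121, 121, 121, 121, 121, 123, 120, 120, 120, 120, 121, 121]
80 [121, 120, 121, 121, 121, 122, 121, 121, 120, 122, 121, 120, 116, 91, 67, 57, 50, 54, 57, 94, 152, 161, 99, 58, 52, 55, 53, 52, 53, 52, 53, 53, 56, 56, 57, 59, 61, 67, 110, 169, 150, 82, 68, 73, 71, 73, 82, 88, 95, 96, 111, 121, 121, 122, 122, 120, 122, 120, 120, 120, 120, 121, 122, 120, 120, 119, 121, 120, 122, 119]
90 [122, 121, 121, 120, 121, 121, 121, 120, 120, 120, 111, 86, 82, 58, 55, 53, 54, 61, 108, 166, 150, 83, 56, 55, 52, 54, 55, 56, 54, 52, 54, 55, 54, 53, 55, 54, 69, 114, 165, 135, 73, 64, 66, 67, 73, 71, 83, 93, 94, 118, 119, 120, 120, 121, 121, 121, 120, 120, 121, 119, 121, 121, 121, 119, 121, 120, 120, 122, 121, 122]
100 [121, 120, 120, 121, 122, 122, 122, 120, 121, 113, 90, 79, 60, 56, 54, 54, 61, 112, 170, 149, 78, 53, 53, 56, 56, 54, 56, 56, 56,
[... 625 characters left out ...]
8, 57, 53, 57, 56, 54, 58, 89, 150, 162, 101, 61, 56, 54, 54, 58, 68, 86, 96, 101, 120, 121, 121, 122, 121, 121, 121, 122, 119, 122, 122, 120, 121, 119, 112, 110, 112, 113, 112, 111, 104, 83, 81, 82]
side cols: R,G,B rows 140..186
300 [189, 186, 182, 179, 170, 144, 101, 67, 74, 100, 118, 129, 135, 136, 135, 134, 134, 135, 135, 134, 133, 136, 133, 115, 102, 103, 103, 100, 96, 94, 84, 71]
320 [146, 133, 110, 85, 71, 70, 76, 83, 88, 92, 93, 94, 96, 101, 106, 112, 115, 118, 124, 130, 131, 119, 106, 102, 102, 102, 101, 101, 94, 75, 60, 60]
336 [152, 168, 172, 148, 99, 72, 96, 124, 137, 138, 137, 139, 137, 132, 124, 112, 102, 108, 125, 129, 117, 105, 104, 103, 102, 104, 100, 93, 101, 111, 103, 89]
```

Run:
```python
from h import *
t=pickle.load(open('topA.pkl','rb'));s=pickle.load(open('sideA.pkl','rb'))
V=[70,80,90,100,110,120];L=[21.8,20.5,19.4,18.4,17.05,15.95];Rr=[40.4,39.4,38.2,37.0,35.85,34.6]
for z in(.02,.03,.04):
    m=np.array([(ray(t,180+a,v,z)+ray(t,180+b,v,z))/2 for a,b,v in zip(L,Rr,V)]);w=np.array([np.linalg.norm(ray(t,180+a,v,z)-ray(t,180+b,v,z)) for a,b,v in zip(L,Rr,V)])
    k=np.polyfit(m[:,0],m[:,1],1);print(z,'yaw',np.degrees(np.arctan(k[0])).round(2),'y at x=.73',np.polyval(k,.73).round(4),'width',w.mean().round(4))
P=lambda lat,x,z,yaw:np.r_[x,(lat-np.sin(np.radians(-yaw))*x)/np.cos(np.radians(yaw)),z]
def rowat(lat,z,c):
    xs=np.linspace(.4,1,200);q=np.array([proj(s,P(lat,x,z,-4.3)) for x in xs]);return np.interp(c,q[:,0],q[:,1])
for c,o in((300,163),(320,161.2),(336,159.9)):print('bed edge',c,'pred',rowat(.1693,.082,c).round(1),'seen',o)
for c,o in((304,177),(328,174.9),(340,173.2)):print('deck rail',c,'seen',o,[(z,rowat(.1798,z,c).round(1)) for z in(.02,.03,.04)])
# departure: cork edge z=0 and rail
n=np.array([np.sin(np.radians(4.3)),np.cos(np.radians(4.3)),0])
e=[n@ray(t,180+a,v,0) for a,v in((45.5,120),(47.5,100),(50,80))];print('cork edge lat',np.round(e,4))
for c,o in((354,184.7),(364,183.7),(404,179.9),(414,178.9)):print('cork edge',c,'pred',rowat(np.mean(e),0,c).round(1),'seen',o)
for c,o in((354,173.7),(404,168.7),(414,167.8)):print('dep rail',c,'seen',o,[(z,rowat(n@ray(t,180+34.6,120,z),z,c).round(1)) for z in(.02,.03,.04)])
```

```text
0.02 yaw -4.18 y at x=.73 0.1521 width 0.0454
0.03 yaw -4.18 y at x=.73 0.1501 width 0.0449
0.04 yaw -4.18 y at x=.73 0.1481 width 0.0444
bed edge 300 pred 163.1 seen 163
bed edge 320 pred 161.3 seen 161.2
bed edge 336 pred 159.9 seen 159.9
deck rail 304 seen 177 [(0.02, np.float64(179.6)), (0.03, np.float64(176.6)), (0.04, np.float64(173.5))]
deck rail 328 seen 174.9 [(0.02, np.float64(177.3)), (0.03, np.float64(174.3)), (0.04, np.float64(171.3))]
deck rail 340 seen 173.2 [(0.02, np.float64(176.2)), (0.03, np.float64(173.2)), (0.04, np.float64(170.2))]
cork edge lat [0.1611 0.1617 0.1611]
cork edge 354 pred 185.3 seen 184.7
cork edge 364 pred 184.3 seen 183.7
cork edge 404 pred 180.4 seen 179.9
cork edge 414 pred 179.4 seen 178.9
dep rail 354 seen 173.7 [(0.02, np.float64(173.8)), (0.03, np.float64(171.3)), (0.04, np.float64(168.7))]
dep rail 404 seen 168.7 [(0.02, np.float64(169.1)), (0.03, np.float64(166.6)), (0.04, np.float64(164.1))]
dep rail 414 seen 167.8 [(0.02, np.float64(168.2)), (0.03, np.float64(165.7)), (0.04, np.float64(163.2))]
```

Track rails (z≈0.02) give y=0.152 at x=0.73, and the deck centreline is at 0.148, so about 4 mm or 15° more clockwise is needed.

```bash
python3 -m creep '[{"grip":1,"delta_pos":[0,0,0],"rotation":[0,0,0.08]},{"grip":1,"delta_pos":[0,0,0],"rotation":[0,0,0.165]},{"grip":1,"delta_pos":[0,0,0],"rotation":[0,0,0.165]}]'
python3 al.py
python3 - <<'E'
from h import *
t=snap('top');pickle.dump(t,open('topB.pkl','wb'));g=cv2.cvtColor(t['color'],cv2.COLOR_RGB2GRAY).astype(np.float32)
a=np.radians(-4.2);ex=np.array([np.cos(a),np.sin(a)]);ey=np.array([-ex[1],ex[0]])
t0=pickle.load(open('top0.pkl','rb'));g0=cv2.cvtColor(t0['color'],cv2.COLOR_RGB2GRAY).astype(np.float32)
def pr(g,t,C,x):
    Y=np.arange(-.044,.045,.002);return [int(cv2.getRectSubPix(g,(1,1),tuple(map(float,proj(t,[*(C+x*ex+y*ey),.082]))))[0,0]) for y in Y]
print('Y=-44..44mm step 2')
for x in(-.084,-.028,.028,.084,.138):print(x,'start',pr(g0,t0,np.array([.5705,.0915]),x))
C=np.array([.5708+.0052,.0915+.0721])
for x in(-.084,-.056,-.028,.028):print(x,'now',pr(g,t,C,x))
E
```

```text
clock: 67.3
tool_pos: [0.4634, 0.3465, 0.0964]
orientation: [180.0, -0.1, -97.5]
force: [-0.9, -4.4, 5.5]
opening: 0.0137
gripper_force: 30.0
match 0.891 -32.8 -3.1999999999999993 shift [0.0055 0.0721 0.    ] lateral 0.0723
0.015 deck [0.1617 0.1155] dep [0.2276 0.1823] need 0.0664 remaining -0.0059
0.025 deck [0.1601 0.1145] dep [0.2254 0.1805] need 0.0657 remaining -0.0066
0.035 deck [0.1586 0.1134] dep [0.2231 0.1788] need 0.065 remaining -0.0074
Y=-44..44mm step 2
-0.084 start [99, 112, 129, 138, 129, 110, 105, 115, 116, 114, 113, 115, 115, 114, 115, 116, 118, 116, 114, 115, 117, 115, 113, 113, 114, 114, 114, 115, 114, 112, 112, 113, 111, 111, 111, 114, 118, 119, 115, 99, 93, 93, 93, 93, 92]
-0.028 start [98, 112, 129, 137, 128, 111, 108, 116, 119, 117, 116, 118, 117, 115, 117, 119, 119, 116, 115, 114, 116, 115, 114, 114, 114, 113, 113, 112, 111, 111, 112, 112, 112, 115, 117, 116, 118, 119, 113, 102, 92, 90, 89, 89, 88]
0.028 start [99, 110, 126, 136, 135, 107, 113, 121, 124, 123, 121, 120, 119, 119, 119, 118, 118, 117, 116, 116, 115, 114, 115, 114, 114, 115, 115, 114, 112, 113, 
[... 741 characters left out ...]
, 78, 77, 81, 96]
-0.056 now [125, 136, 140, 138, 114, 93, 97, 111, 117, 113, 104, 88, 78, 79, 101, 112, 116, 116, 115, 114, 116, 116, 114, 113, 115, 117, 116, 115, 114, 113, 111, 106, 93, 82, 96, 110, 115, 118, 117, 104, 87, 78, 74, 74, 75]
-0.028 now [125, 136, 140, 137, 121, 96, 93, 113, 120, 118, 117, 117, 117, 117, 116, 116, 117, 118, 113, 111, 114, 116, 115, 113, 112, 111, 111, 110, 107, 105, 104, 104, 106, 110, 114, 115, 115, 117, 116, 106, 86, 77, 76, 74, 74]
0.028 now [125, 135, 138, 137, 119, 97, 97, 115, 122, 123, 121, 120, 118, 117, 118, 118, 117, 118, 116, 116, 115, 114, 115, 116, 115, 113, 112, 113, 113, 113, 110, 110, 108, 109, 111, 109, 108, 108, 110, 105, 88, 78, 75, 76, 76]
```

```bash
python3 -m creep '[{"grip":1,"delta_pos":[0,0,0],"rotation":[0,0,-0.042]},{"grip":1,"delta_pos":[0,0,0],"rotation":[0,0,-0.042]},{"grip":1,"delta_pos":[0,0,0],"rotation":[0,0,-0.042]}]'
python3 -m creep '[{"grip":0.4,"delta_pos":[0,0,0],"rotation":[0,0,0]},{"grip":0.4,"delta_pos":[0,0,0],"rotation":[0,0,0]},{"grip":0.4,"delta_pos":[0,0,-0.3],"rotation":[0,0,0]},{"grip":0.4,"delta_pos":[0,0,-0.8],"rotation":[0,0,0]},{"grip":1,"delta_pos":[0,0,-0.8],"rotation":[0,0,0]}]'
python3 -m creep '[{"grip":1,"delta_pos":[0,0,0],"rotation":[0,0,-0.47]},{"grip":1,"delta_pos":[0,0,0],"rotation":[0,0,-0.47]},{"grip":1,"delta_pos":[0,0,0],"rotation":[0,0,-0.47]},{"grip":1,"delta_pos":[0,0,0],"rotation":[0,0,-0.47]},{"grip":1,"delta_pos":[0,0,0],"rotation":[0,0,-0.47]}]' >/dev/null
python3 -m creep '[{"grip":1,"delta_pos":[0,0,0],"rotation":[0,0,-0.47]},{"grip":1,"delta_pos":[0,0,0],"rotation":[0,0,-0.47]},{"grip":1,"delta_pos":[0,0,0],"rotation":[0,0,-0.47]},{"grip":1,"delta_pos":[0,0,0],"rotation":[0,0,-0.47]},{"grip":1,"delta_pos":[0,0,0],"rotation":[0,0,-0.47]}]'
python3 - <<'E'
from h import *
s=pickle.load(open('top0.pkl','rb'));B=lambda x,y:(80+x/3-.33,100+y/3-.33)
P=np.array([ray(s,*B(*p),.025)[:2] for p in[(162,168),(228,177),(214,265),(153,257)]]);b=P.mean(0);print('block',P.round(3).tolist(),b.round(4))
k=ray(s,*B(142,230),.0967)[:2];print('knob',k.round(4),'dir',np.degrees(np.arctan2(*(b-k)[::-1])).round(1),np.linalg.norm(b-k).round(4))
d=np.array([np.cos(np.radians(-8)),np.sin(np.radians(-8))])
to(*(k-.045*d),.14,-8)
E
```

```text
clock: 67.7
tool_pos: [0.4634, 0.3465, 0.0964]
orientation: [180.0, -0.1, -93.5]
force: [-0.3, -3.7, 5.1]
opening: 0.0139
gripper_force: 30.0
clock: 68.2
tool_pos: [0.4661, 0.3502, 0.1826]
orientation: [-179.6, 0.5, -93.4]
force: [0.6, 1.1, -0.1]
opening: 0.0408
gripper_force: 0.0
clock: 69.2
tool_pos: [0.4635, 0.3476, 0.1759]
orientation: [-180.0, -0.0, -8.5]
force: [0.6, -0.1, -0.3]
opening: 0.0008
gripper_force: 0.0
block [[0.653, 0.316], [0.647, 0.264], [0.577, 0.271], [0.582, 0.319]] [0.6147 0.2924]
knob [0.5908 0.3019] dir -21.7 0.0258
delta [0.876, 0.268, 0.359] rot -0.006
```

```bash
python3 -m creep '[{"grip":1,"delta_pos":[0.4,0.13,0],"rotation":[0,0,0]},{"grip":1,"delta_pos":[0.86,0.28,0],"rotation":[0,0,-0.03]},{"grip":1,"delta_pos":[0.86,0.28,0.2],"rotation":[0,0,-0.03]},{"grip":1,"delta_pos":[0.86,0.28,0.5],"rotation":[0,0,-0.03]},{"grip":1,"delta_pos":[0.86,0.28,0.69],"rotation":[0,0,-0.03]}]'
python3 -m creep '[{"grip":1,"delta_pos":[0,0,0],"rotation":[0,0,0]}]'
```

```text
clock: 69.7
tool_pos: [0.544, 0.3057, 0.1049]
orientation: [180.0, 0.1, -6.2]
force: [0.9, -0.6, -0.8]
opening: 0.0005
gripper_force: 0.0
clock: 69.8
tool_pos: [0.5428, 0.3051, 0.1039]
orientation: [179.8, 0.2, -6.2]
force: [-0.4, -0.2, -0.1]
opening: 0.0003
gripper_force: 0.0
```

Now push the lever over, away from the robot.

```bash
python3 -m creep '[{"grip":1,"delta_pos":[0.15,0,0],"rotation":[0,0,0]},{"grip":1,"delta_pos":[0.35,0,0],"rotation":[0,0,0]},{"grip":1,"delta_pos":[0.55,0,0],"rotation":[0,0,0]},{"grip":1,"delta_pos":[0.75,0,0],"rotation":[0,0,0]},{"grip":1,"delta_pos":[0.9,0,0],"rotation":[0,0,0]}]'
python3 -m creep '[{"grip":1,"delta_pos":[0.03,0,0],"rotation":[0,0,0]},{"grip":1,"delta_pos":[0.07,0,0],"rotation":[0,0,0]},{"grip":1,"delta_pos":[0.1,0,0],"rotation":[0,0,0]}]'
python3 - <<'E'
from h import *
s=snap('side');g=s['color'].max(2);u,v=map(int,proj(s,[.66,.296,.097]));print(u,v)
for r in range(v-16,v+26,2):print(r,''.join('#' if x<45 else '+' if x<80 else '.' for x in g[r,u-40:u+40]))
E
```

```text
clock: 70.3
tool_pos: [0.6341, 0.2967, 0.1083]
orientation: [-180.0, 0.1, -6.2]
force: [-48.0, 11.9, 25.0]
opening: 0.0006
gripper_force: 25.3
clock: 70.6
tool_pos: [0.6344, 0.2955, 0.1074]
orientation: [179.8, 0.9, -6.2]
force: [-51.3, 9.1, 27.7]
opening: 0.0003
gripper_force: 29.4
301 120
104 .............++++++##+++#+++++++++++++#++++++++++++++++.........................
106 ...................+++++##++##++++#############++#####+.........................
108 .....................+++#############################++.........................
110 ++++++++++................+++++++...............................................
112 ++++++++++++++..................................................................
114 ++++++++++++++++.................................++.............................
116 +++++++++++++++++..........++...................................................
118 ++++++++++++++++++++............................................................
120 ++++++++++++++++++++++..........................................................
122 +++++++++++++++++++++++++++..........+#
[... 276 characters left out ...]
....................
130 ++++++++++++++++++++++++++++.....................................+..............
132 +++++++++++++++++++++++++++++......................................+...........+
134 .+++++++++++++++++++++++++++++.................................................+
136 ....++++++++++++++++++++++++...................................................+
138 .......++++++++++++......+..................................................++++
140 ........++++++...++......+.....+++++.....................+...................+++
142 ........++++++...++++++++++.....+++++....................++...................++
144 ........+++++..................++++++....................+++................++++
```

The lever hit its stop; back off at once and lift clear.

```bash
python3 -m creep '[{"grip":1,"delta_pos":[-0.35,0,0],"rotation":[0,0,0]},{"grip":1,"delta_pos":[-0.5,0,0],"rotation":[0,0,0]},{"grip":1,"delta_pos":[-0.5,0,-0.5],"rotation":[0,0,0]},{"grip":1,"delta_pos":[-0.5,0,-1],"rotation":[0,0,0]},{"grip":1,"delta_pos":[-0.5,0,-1],"rotation":[0,0,0]}]'
python3 -m creep '[{"grip":1,"delta_pos":[-0.6,-0.9,0],"rotation":[0,0,0]},{"grip":1,"delta_pos":[-0.6,-0.9,0],"rotation":[0,0,0]},{"grip":1,"delta_pos":[-0.6,-0.9,0],"rotation":[0,0,0]}]' >/dev/null
python3 -m creep '[{"grip":1,"delta_pos":[-0.6,-0.9,0],"rotation":[0,0,0]},{"grip":1,"delta_pos":[-0.6,-0.9,0],"rotation":[0,0,0]},{"grip":1,"delta_pos":[-0.6,-0.9,0],"rotation":[0,0,0]}]' >/dev/null
python3 -m creep '[{"grip":1,"delta_pos":[-0.6,-0.9,0],"rotation":[0,0,0]},{"grip":1,"delta_pos":[-0.6,-0.9,0],"rotation":[0,0,0]},{"grip":1,"delta_pos":[-0.6,-0.9,0],"rotation":[0,0,0]}]'
python3 al.py
python3 - <<'E'
from h import *
from scipy.optimize import least_squares
t=snap('top');s=snap('side');pickle.dump(t,open('topE.pkl','wb'));pickle.dump(s,open('sideE.pkl','wb'))
def blob(s,X,r,th):
    g=s['color'].max(2);u,v=map(int,proj(s,X));m=((g<th)*255).astype(np.uint8);k=np.zeros_like(m);k[v-r:v+r,u-r:u+r]=255
    c=max(cv2.findContours(m&k,0,1)[0],key=cv2.contourArea);M=cv2.moments(c);return np.array([M['m10'],M['m01']])/M['m00'],cv2.contourArea(c)
a,A=blob(t,[.665,.296,.097],14,50);b,Bb=blob(s,[.665,.296,.097],12,50)
r=least_squares(lambda X:np.r_[proj(t,X)-a,proj(s,X)-b],[.66,.29,.09]);print('knob',r.x.round(4),A,Bb,r.fun.round(1))
# crates + scenery check
m=cv2.inRange(cv2.cvtColor(t['color'],cv2.COLOR_RGB2HSV),(18,40,150),(32,190,255))
for c in cv2.findContours(m,0,1)[0]:
    q=cv2.minAreaRect(c)
    if 60<cv2.contourArea(c)<700 and q[0][0]<500:print('crate',np.round(q[0],1),np.round(q[1],1),round(q[2],1),ray(t,*q[0],.124).round(4)[:2])
diff(dict(tank=(310,138,36,36),oak=(322,178,36,32),kiosk=(350,220,40,40),pinks=(360,275,80,50),car1=(275,265,55,48),car2=(195,290,55,40)),s=t)
for n,X in dict(d2=(.5766,.164,.124),d0=(.465,.1722,.124)).items():
    u,v=map(int,proj(t,X));p=t['color'][v-14:v+14,u-14:u+14].max(2);print(n,u,v)
    for r_ in p[::2]:print(''.join('#' if x>190 else '+' if x>140 else '.' for x in r_))
E
```

```text
clock: 71.15
tool_pos: [0.5982, 0.3035, 0.2179]
orientation: [-179.4, -0.7, -6.1]
force: [0.1, 0.3, 0.1]
opening: 0.0006
gripper_force: 0.0
clock: 72.05
tool_pos: [0.4422, 0.5931, 0.208]
orientation: [-179.9, -0.1, -6.0]
force: [0.0, -0.6, 0.0]
opening: 0.0004
gripper_force: 0.0
match 0.895 -32.4 -3.0 shift [0.0051 0.0712 0.    ] lateral 0.0714
0.015 deck [0.1617 0.1155] dep [0.2276 0.1823] need 0.0664 remaining -0.005
0.025 deck [0.1601 0.1145] dep [0.2254 0.1805] need 0.0657 remaining -0.0057
0.035 deck [0.1586 0.1134] dep [0.2231 0.1788] need 0.065 remaining -0.0064
knob [0.6518 0.2938 0.0914] 20.5 38.0 [ 0.1 -0.3 -0.4  0.1]
crate [190.  156.2] [19.1 18.4] 6.3 [0.6324 0.1615]
crate [194.5 131.8] [18.7 18. ] 6.3 [0.6856 0.1542]
{'tank': 0, 'oak': 0, 'kiosk': 0, 'pinks': 0, 'car1': 0, 'car2': 0}
d2 187 182
............................
............................
............................
..........+++++++++...++++++
......+.+++........++.....++
......++.............++.....
.....+................+++...
........+++............++++.
.......................+.++.
......+................+.+.+
.......+.............++.++..
...................++..+..+.
.............++++.......+...
...........................+
d0 181 235
......+++...................
......+++..........+++++.+++
......+++....++++........+++
......++.+++.......+++......
.....+........++++...+++++..
.......+.......+++.....+++++
.......................+#++.
......+................+#++.
.......................+++++
......................++....
.....................++.....
...........++...+++++++++...
....++..............+.+....+
....+++..++++...........++++
```

Run:
```python
from h import *
from scipy.optimize import least_squares
for ft,fs,X in(('top0.pkl','side0.pkl',(.59,.302,.097)),('topE.pkl','sideE.pkl',(.66,.295,.097))):
    t=pickle.load(open(ft,'rb'));s=pickle.load(open(fs,'rb'));q=[]
    for im in(t,s):
        g=im['color'].max(2);u,v=map(int,proj(im,X));m=((g<75)*255).astype(np.uint8);m=cv2.morphologyEx(m,cv2.MORPH_OPEN,np.ones((5,5),np.uint8));k=np.zeros_like(m);k[v-13:v+13,u-13:u+13]=255
        c=max(cv2.findContours(m&k,0,1)[0],key=cv2.contourArea);(x,y),r=cv2.minEnclosingCircle(c);q.append((x,y));print(np.round((x,y,r),1),cv2.contourArea(c))
    r=least_squares(lambda P:np.r_[proj(t,P)-q[0],proj(s,P)-q[1]],X);print('knob',r.x.round(4),r.fun.round(1))
t=pickle.load(open('topE.pkl','rb'));g=t['color'].max(2);u,v=map(int,proj(t,(.655,.294,.095)))
for r_ in g[v-16:v+22:1,u-22:u+22]:print(''.join('#' if x<60 else '+' if x<85 else '.' for x in r_))
```

```text
[127.  177.    5.8] 87.0
[276.  122.1   4.3] 41.0
knob [0.5887 0.3019 0.0968] [-0.1  0.3  0.4 -0. ]
[133.1 148.    5.8] 80.5
[299.5 122.5   4.3] 46.0
knob [0.6543 0.2943 0.0918] [-0.1  0.4  0.5 -0.1]
............................................
............................................
............................................
............................................
............................................
............................................
............................................
............................................
............................................
............................................
............................................
.......................+....................
....................++###++.................
...................+#######+................
..................+#########+...............
..................+##########...............
..................###########+..............
..................###########+..............
..................+##########+..............
..................+##########...............
...................+########+...............
....................+######+................
......................++##+.................
............................................
............................................
.....................++.....................
..................++++++....................
.................+++++++....................
................++++++++....................
................+++++++++...................
................+++++++++...................
.................++++++.+...................
.................+++++..++..................
...................++....+..................
........................+++.................
.........................++.................
...........................+........+.......
....................................+.......
```

The knob ended at z=0.092 after 66 mm of travel, which matches the lever's full throw. The deck agrees with the departure track to within about 1 mm, the load is seated and the scenery is unchanged. Handing in.

```bash
python3 -c "
from plant import ctrl
print(ctrl.close_job())"
```

```text
the job is handed in; nothing more can be done
None
```

I handed the job in with all four pieces aboard (two drums, two crates), the traverser cranked to within about 1 mm of the departure track by the wagon's position (a rougher rail reading put it up to 6 mm off), and the signal lever then pushed fully over with the fingertips (about 50 N at its stop); no verdict came back.

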